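Feed two stop blocks from a leaning drum feeder and tray them lug to the yellow edge

TASK

Turn the leaning drum slowly by its orange wing grip, counter-clockwise as seen looking down onto its clear cover, so that exactly two green stop blocks come out of the side opening onto the chute one at a time, the first at rest there before the second comes; the other two must stay in the drum. Then set those two blocks flat on their undersides in the two-bay tray, one in each bay, both with the lug end toward the tray's yellow edge. Do not push the tape measure, the sanding block, the folding key set or the torch aside.

Things in the scene. Friction and masses are not known exactly. Their poses are not given: they have to be found in the camera images.
- drum (a joint): drum angle in rad about its leaning axis; grows counter-clockwise seen looking down onto the clear cover, starts near 0 (-0.03 to 0.03), limit 2.7, stays where it is left (friction 0.1 N m plus 0.2 N m per rad/s). The pocket of block_a is centred on the opening at 0.50, block_b at 1.29, block_c at 2.07. A block starts to slide out some 0.1 to 0.2 rad before that, needs about 0.4 s, and jams if turned on too fast
- grip (a joint): angle in rad of the orange wing grip relative to the drum, same sense. It turns almost freely from -1.0 to 0 (free play); at 0 its dog meets the drum, which from there on turns with it counter-clockwise. It starts at -0.9 to 0. A grasp of the bar can turn about 1.5 rad, so play and both blocks may take two grasps
- grip_bar (a point): middle of the orange wing grip on the drum's axis, a bar 50 x 12 x 44 mm. The frame turns with the grip: z is the drum's axis, up out of the cover, leaning 35 degrees from vertical toward the feeder's -x; x along the bar's 50 mm, y across it. The bar ends 16 mm above this point along z; the clear cover (162 mm across) and a flat boss lie 27 mm below. The tool must come along the axis
- drum_center (a point): centre of the drum's floor on its axis, 125 mm above the bench, 74 mm below grip_bar along the axis; z along the axis, turns with the drum. The drum has eight radial pockets 45 degrees apart, four of them filled. Blocks in it have their origin 55 to 66 mm from this point; the fixed rim's inner radius is 79 mm; a block is fully out when its origin is over 94 mm away
- feeder: fixed blue drum feeder; origin on the bench under the drum's centre, z up. Its downhill side is -x: there the rim has a 48 mm opening and a steel chute runs straight on in the plane of the drum's floor, sloping down 35 degrees toward -x, 44 mm wide inside (blocks may come to rest off its middle line and a little turned), side walls 9 mm high and 3 mm thick, yellow end stop 15 mm high. Drum and chute are slippery (friction 0.22)
- chute_end (a point): middle of the chute floor at the inner face of the yellow end stop, about 25 mm above the bench; axes as feeder (not sloping). A block resting at the stop has its origin 15 mm up the slope from here; a second one lies behind it at 45 mm and slides down to the stop when the first is lifted away
- tray: fixed grey tray, 56 x 112 x 13 mm, origin at the centre of its underside, z up; its yellow long edge is the -x side. Two bays beside each other along y, each 42 mm (x) by 34 mm (y), floor 5 mm above the bench, walls 8 mm high above that floor
- bay_left (a point): centre of the floor of the tray's +y bay
- bay_right (a point): centre of the floor of the tray's -y bay
- block_a: green nylon stop block, body 30 (x) x 22 (y) x 28 mm (z), 20 to 45 g; origin at the centre of its underside, z up through its top; at its +x end a lug 8 mm long and as wide as the block rises 8 mm above the top (36 mm in all). The first block in the drum's order; it lies in its pocket upright with its x axis along the drum's radius, lug outward
- block_b: green nylon stop block, body 30 (x) x 22 (y) x 28 mm (z), 20 to 45 g; origin at the centre of its underside, z up through its top; at its +x end a lug 8 mm long and as wide as the block rises 8 mm above the top (36 mm in all). The second block in the drum's order; it lies in its pocket upright with its x axis along the drum's radius, lug inward
- block_c: green nylon stop block, body 30 (x) x 22 (y) x 28 mm (z), 20 to 45 g; origin at the centre of its underside, z up through its top; at its +x end a lug 8 mm long and as wide as the block rises 8 mm above the top (36 mm in all). The third block in the drum's order; it lies in its pocket upright with its x axis along the drum's radius, lug outward (must stay in the drum)
- block_d: green nylon stop block, body 30 (x) x 22 (y) x 28 mm (z), 20 to 45 g; origin at the centre of its underside, z up through its top; at its +x end a lug 8 mm long and as wide as the block rises 8 mm above the top (36 mm in all). The fourth block in the drum's order; it lies in its pocket upright with its x axis along the drum's radius, lug inward (must stay in the drum)
- block_a_lug (a point): middle of the lug of block_a, 11 mm along +x and 32 mm up from the block's origin
- block_b_lug (a point): middle of the lug of block_b, 11 mm along +x and 32 mm up from the block's origin
- tape_measure: yellow tape measure, 75 x 89 x 34 mm, bystander; origin at the centre of its underside
- sanding_block: black rubber sanding block, 72 x 108 x 38 mm, bystander; origin at the centre of the underside
- hex_keys: red folding hex key set, 45 x 78 x 20 mm, bystander; origin at the centre of the underside
- torch: black torch lying down, 80 x 141 x 43 mm, bystander; origin at the centre of the underside

How it is judged (in metres and radians):
On the way, in this order (a step that is already met when the one before it is completed fails the run):
1. block_a lies at rest on the chute, wholly out of the drum, while block_b is still in the drum (distance between block_a and drum_center above 0.093 m and distance between block_a and chute_end below 0.078 m and angle between block_a's own z axis and vertical between 0.38 and 0.85 rad and linear speed of block_a below 0.05 m/s and distance between block_b and drum_center below 0.075 m), for 0.2 s.
2. block_b lies at rest on the chute, wholly out of the drum (distance between block_b and drum_center above 0.093 m and distance between block_b and chute_end below 0.078 m and angle between block_b's own z axis and vertical between 0.38 and 0.85 rad and linear speed of block_b below 0.05 m/s), for 0.2 s.
At the end, for the whole second after the job is handed in: block_a and block_b rest one in each bay (origin within 12 mm of its centre), undersides on the floor (tilt under 0.08 rad), x axis within 0.4 rad of the tray's, lug end toward the yellow edge; block_c and block_d are still in the drum (origin within 75 mm of drum_center) ((((horizontal distance between block_a and bay_left below 0.012 m and height (world z) of block_a below 0.009 m and angle between block_a's own z axis and vertical below 0.08 rad and angle between the x axis of block_a and the x axis of tray, either way round below 0.4 rad and x of block_a_lug in the frame of tray below -0.003 m and linear speed of block_a below 0.02 m/s) and (horizontal distance between block_b and bay_right below 0.012 m and height (world z) of block_b below 0.009 m and angle between block_b's own z axis and vertical below 0.08 rad and angle between the x axis of block_b and the x axis of tray, either way round below 0.4 rad and x of block_b_lug in the frame of tray below -0.003 m and linear speed of block_b below 0.02 m/s)) or ((horizontal distance between block_a and bay_right below 0.012 m and height (world z) of block_a below 0.009 m and angle between block_a's own z axis and vertical below 0.08 rad and angle between the x axis of block_a and the x axis of tray, either way round below 0.4 rad and x of block_a_lug in the frame of tray below -0.003 m and linear speed of block_a below 0.02 m/s) and (horizontal distance between block_b and bay_left below 0.012 m and height (world z) of block_b below 0.009 m and angle between block_b's own z axis and vertical below 0.08 rad and angle between the x axis of block_b and the x axis of tray, either way round below 0.4 rad and x of block_b_lug in the frame of tray below -0.003 m and linear speed of block_b below 0.02 m/s))) and distance between each of block_c, block_d and drum_center below 0.075 m); the robot touches nothing.
It fails at once if block_c or block_d comes out of the drum (distance between any of block_c, block_d and drum_center above 0.085 m).
It fails at once if the drum is spun faster than 6 rad/s (velocity of joint drum above 6 rad/s or velocity of joint drum below -6 rad/s).
It fails at once if a bystander is pushed more than 30 mm (distance of any of tape_measure, sanding_block, hex_keys, torch from where it was at the start of the episode above 0.03 m).
It also fails if it takes over 67 s, if anything falls off the work surface, if the arm or the gripper's body presses on something with over 40 N, if the wrist force passes 120 N, or if a joint passes its speed limit or range.

ROBOT

A 6-joint arm with a two-finger parallel gripper is mounted at the origin on a cart in front of the work surface, level with it; the furniture and walls round the work are solid. World frame = base frame: x ahead of the robot, y to its left, z up, the work surface at z = 0. Lengths are in mm, angles in rad, forces in N, time in s.
With the tool pointing down it reaches from about 275 to 750 mm from the base axis. Payload 10.2 kg.
Tool frame: the origin (TCP) lies at the very end of the fingers, on their centre line; the grasp point (between the pads) lies 19 mm behind it (ctrl.pinch_z is the distance from the TCP to the grasp point, in mm); y points along the fingers, z is the direction in which the jaws open and shut, and the axes are right-handed (so a half turn about y gives the same grasp; the last joint's range is limited). The gripper opens to 85 mm and grips with 20 to 120 N. Pads are 22 mm wide; open, the fingers measure 114 mm over their backs; the gripper's body (76 mm by 85 mm) begins 54 mm behind the grasp point. The pads swing forward as they close: fully open they stand 13 mm farther back than shut.
Start: joints at [-1.506, 0.313, 1.498, -0, 1.331, -0.223], TCP at [149.005, -503.417, 231.294] pointing down, gripper open.
Joint ranges: [-2.94, 2.94], [-0.97, 2.17], [0.19, 2.56], [-1.23, 4.37], [0.02, 3.11], [-2.88, 2.88]. Speed limits (rad/s): [2.39, 2.39, 3.01, 3.14, 3.14, 3.14].

INTERFACE

Orientations are given as a unit quaternion [w, x, y, z].
In Python, from rig import sense, eyes, ctrl gives the robot as it stands. The module is installed in compiled form; this text tells all that it offers.
- The arm moves only by the shell command python3 -m handwheel 'ROWS' [FORCE]. ROWS is JSON, a list of rows, each an object of numbers: "grip": the finger opening in mm, from 0 to 85.4; "tx", "ty", "tz": the shift along the tool's x, y, z in mm; "wx", "wy", "wz": the turn, a rotation vector about the tool's x, y, z in rad. In form: [{"grip": .., "tx": .., "ty": .., "tz": .., "wx": .., "wy": .., "wz": ..}, ...]. A call has 1 to 10 rows; each row shifts and turns the commanded pose from where the row before left it, along the tool's axes as they then stand; what a row does not reach is not made up. A row lasts 1/12 s, in which the tool goes at most 41.7 mm and 7.16 degrees, less where a joint would pass 70% of its speed; a pose out of reach is approached as far as the arm can. A call is refused whole if a number of a shift passes 41.7 or a number of a turn 0.125, either way. A call with a gripper value outside its range is refused whole. The fingers move at their own pace and stop on an object; FORCE is the grip in N (left out, the last holds). Time passes only in rows, so rows that do not move let the fingers close. It gives the time, the measured TCP pose, the force and the opening at its end, in the units of the state.
- sense(): the state, without advancing time (a new reading comes with each control period).
- eyes.capture(name): name is "scene" or "top"; returns a dict with "pixels" (400x640x3 uint8, red, green, blue), "mtx" (3x3 intrinsics, pixels), "dist" ([k1, k2, p1, p2, k3] as OpenCV has them; the pictures are not rectified), "R" (3x3) and "t" (3): a world point X has camera coordinates R X + t. Camera axes: x right, y down, z forward; pixel columns grow to the right and rows downward; lengths in mm; the calibration is good to about 2 mm. A picture is of the moment at which its call begins. There is no depth.
- ctrl.finish_job(): hands the job in, once; it reports no verdict.
The state is a dict: "time_s": time; "joints": joint angles; "dq": joint speeds; "tau": joint torques, N m; "eef_pos": TCP position; "ee_rot": TCP orientation; "force": force on the tool from outside, world axes, zero at the start; "wrist_torque": the same for the moment, N m; "grip_width": opening from 0.0 (shut) to 1.0 (fully open).
Only numpy, scipy, OpenCV 4.12 (cv2) and the standard library are available. Lean on these libraries where they do the work, as an engineer would, in place of code of your own. Each camera call takes 0.05 s, during which the arm holds its last target.

## Working session

There is one attempt and no reset: what is moved stays moved. The work goes in short steps, Python scripts to look and compute and a shell command to move; the robot and the scene stay as the last step left them, time stands still between calls to the robot, and variables do not carry over. Pictures are saved under pics/ and viewed, and the job is handed in when it is done.

```bash
mkdir -p pics; ls; python3 - <<'E'
from rig import sense, eyes, ctrl
import cv2
s=sense();print(s)
print(ctrl.pinch_z)
for n in("scene","top"):
    c=eyes.capture(n);cv2.imwrite(f"pics/{n}0.png",c["pixels"][:,:,::-1]);print(n,c["mtx"],c["dist"],c["R"],c["t"])
E
```

```text
pics
{'time_s': 0.0, 'joints': array([-1.50639140e+00,  3.13463954e-01,  1.49841760e+00,  1.49967419e-05,
        1.33099697e+00, -2.23380996e-01]), 'dq': array([ 0.00030706, -0.00104429, -0.00100537, -0.00105106, -0.00143692,
        0.00059518]), 'tau': array([ 1.54357080e-03, -4.12262714e+01, -2.59740901e+01, -9.70981068e-05,
        4.14212045e-03, -1.28632571e-06]), 'eef_pos': array([ 148.99591285, -503.15532156,  230.735269  ]), 'ee_rot': array([ 0.1014369 , -0.10135443,  0.70025183, -0.69934627]), 'force': array([ 0.45296861, -0.21299349, -0.36763185]), 'wrist_torque': array([0.00405957, 0.001449  , 0.02600679]), 'grip_width': 0.9976142656833776}
18.700000000000003
scene [[385.69670481   0.         315.79168026]
 [  0.         385.69670481 196.67829998]
 [  0.           0.           1.        ]] [0.00076837 0.         0.         0.         0.        ] [[ 0.91576045 -0.4016925   0.00509257]
 [-0.26963131 -0.62399169 -0.73343938]
 [ 0.29779482  0.67028166 -0.67973578]] [-500.92298665  228.38850626 1184.20078443]
top [[395.24010513   0.         317.90951496]
 [  0.         395.24010513 202.73189033]
 [  0.           0.           1.        ]] [0.01446501 0.         0.         0.         0.        ] [[-0.02201511 -0.99975248  0.00321198]
 [-0.99799218  0.02178527 -0.05947283]
 [ 0.05938813 -0.00451483 -0.99822476]] [ -33.31697229  535.15663651 1209.25137637]
```

View pics/scene0.png

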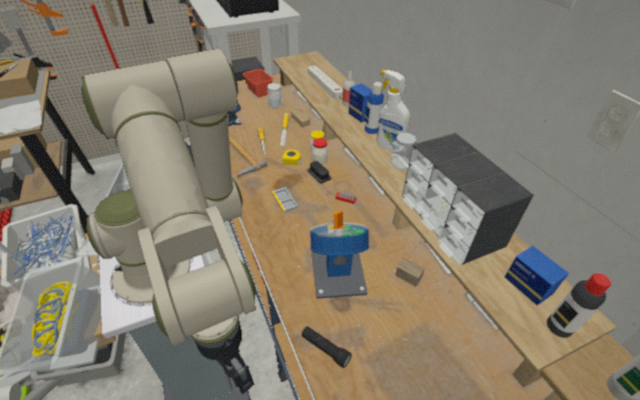

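View pics/top0.png

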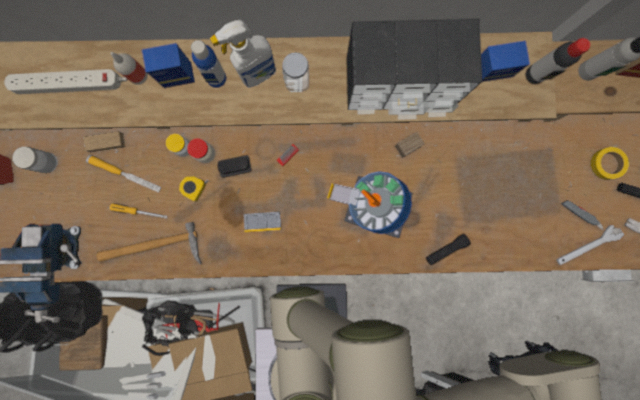

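The top view shows the drum at about (380,202), chute end at about (333,192), tray at (262,221), and torch at (448,249). I'll enlarge it.

```bash
cat > h.py <<'E'
from rig import sense, eyes, ctrl
import cv2, numpy as np
from scipy.spatial.transform import Rotation as Ro
def cap(n,name=None,roi=None,k=6):
    c=eyes.capture(n)
    if name:
        p=c["pixels"][:,:,::-1]
        if roi: x0,y0,x1,y1=roi; p=cv2.resize(p[y0:y1,x0:x1],None,fx=k,fy=k,interpolation=cv2.INTER_CUBIC)
        cv2.imwrite(f"pics/{name}.png",p)
    return c
def proj(c,P):
    P=np.atleast_2d(np.array(P,float))
    return cv2.projectPoints(P,cv2.Rodrigues(c["R"])[0],c["t"],c["mtx"],c["dist"])[0][:,0]
def ray(c,uv):
    q=cv2.undistortPoints(np.array([[uv]],float),c["mtx"],c["dist"])[0,0]
    d=c["R"].T@np.array([q[0],q[1],1]); o=-c["R"].T@c["t"]; return o,d
def atz(c,uv,z):
    o,d=ray(c,uv); return o+d*(z-o[2])/d[2]
def rot(s=None):
    s=s or sense(); w,x,y,z=s["ee_rot"]; return Ro.from_quat([x,y,z,w])
E
python3 - <<'E'
from h import *
c=cap("top","t1",(320,160,420,245),8)
c=cap("top","t2",(230,190,300,250),10)
c=cap("scene","s1",(265,180,435,305),4)
E
```

```text
(no output)
```

View pics/t1.png

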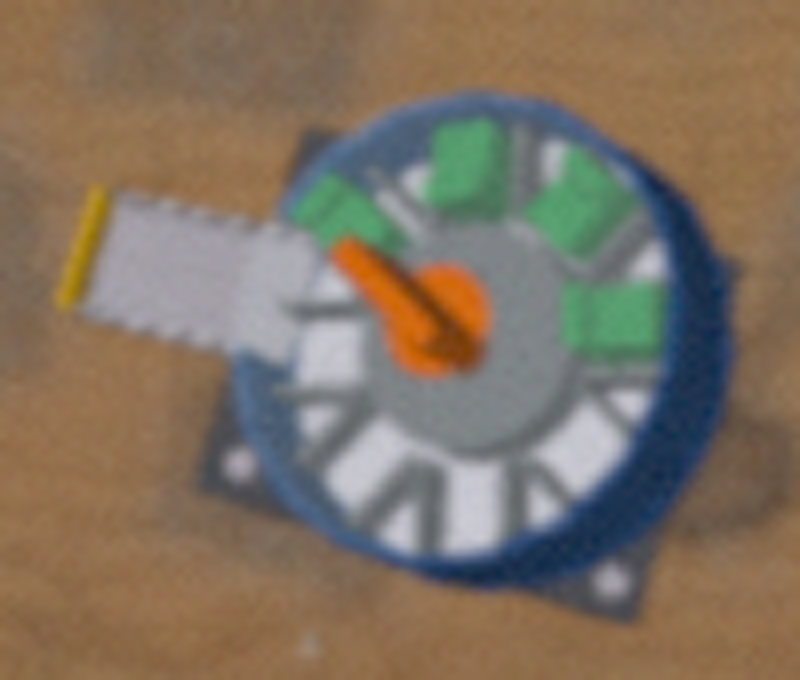

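View pics/t2.png

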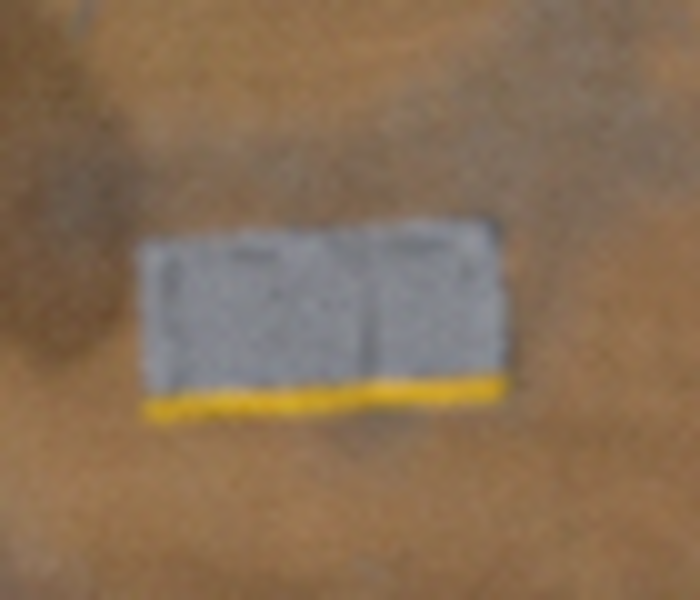

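View pics/s1.png

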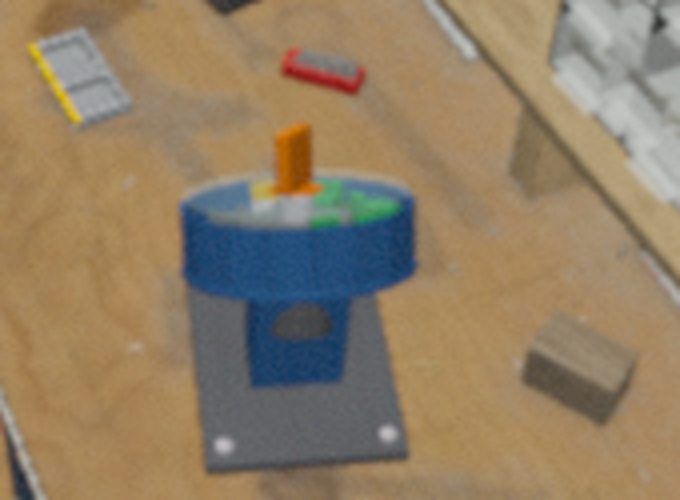

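Top crop: the stop runs between (97,190) and (68,300), base screws sit at (238,465) and (610,580), and the bar points up-left from (465,350) to (345,245). The chute runs toward world +y. The tray's yellow edge faces the robot.

```bash
python3 - <<'E'
from h import *
T=eyes.capture("top");S=eyes.capture("scene")
f=lambda x,y:(320+x/8,160+y/8)
g=lambda x,y:(265+x/4,180+y/4)
for z in (0,6,10):
  a,b=atz(T,f(238,465),z),atz(T,f(610,580),z); print(z,a.round(1),b.round(1),np.arctan2(*(b-a)[[1,0]]),np.linalg.norm(b-a))
  a,b=atz(S,g(223,445),z),atz(S,g(388,435),z); print('S',z,a.round(1),b.round(1),np.arctan2(*(b-a)[[1,0]]),np.linalg.norm(b-a))
for z in (37,):
  a,b=atz(T,f(97,190),z),atz(T,f(68,300),z); print('stop',a.round(1),b.round(1),(a+b)/2,np.arctan2(*(b-a)[[1,0]]),np.linalg.norm(b-a))
h=lambda x,y:(230+x/10,190+y/10)
for p in [(142,240),(495,222),(505,392),(147,415)]: print('tray',atz(T,h(*p),13).round(1))
h2=lambda x,y:g(x,y)
for p in [(80,28),(130,103),(82,125),(33,45)]: print('trayS',atz(S,h2(*p),13).round(1))
E
```

```text
0 [ 484.8 -143.8    0. ] [ 436.7 -287.9    0. ] -1.8927049685603985 151.9290488906605
S 0 [ 443.8 -271.5    0. ] [ 559.3 -312.3    0. ] -0.3396692512558707 122.4923130639672
6 [ 484.6 -143.3    6. ] [ 436.8 -286.7    6. ] -1.8927049685603983 151.19333812801716
S 6 [ 442.1 -275.1    6. ] [ 556.9 -315.6    6. ] -0.33966925125587055 121.73851711951808
10 [ 484.6 -143.    10. ] [ 436.9 -285.9   10. ] -1.8927049685603987 150.70286428625496
S 10 [ 441.  -277.5   10. ] [ 555.3 -317.9   10. ] -0.3396692512558703 121.2359864898854
stop [590.2 -89.7  37. ] [548.3 -77.6  37. ] [569.25521899 -83.6166168   37.        ] 2.860962245873044 43.57369477719981
tray [504.5 184.1  13. ]
tray [507.7  74.7  13. ]
tray [455.   72.5  13. ]
tray [450.4 183.1  13. ]
trayS [504.1 191.4  13. ]
trayS [509.9  78.4  13. ]
trayS [460.8  69.3  13. ]
trayS [455.7 186.2  13. ]
```

```bash
cat >> h.py <<'E'
FX,FY,FYAW=520,-231,-1.89
TX,TY,TYAW=480,129,-0.035
a35=np.radians(35)
def feeder(p):
    c,s=np.cos(FYAW),np.sin(FYAW);p=np.atleast_2d(np.array(p,float))
    return np.c_[FX+c*p[:,0]-s*p[:,1],FY+s*p[:,0]+c*p[:,1],p[:,2]]
AX=np.array([-np.sin(a35),0,np.cos(a35)]);EX=np.array([np.cos(a35),0,np.sin(a35)]);EY=np.array([0,1,0.])
DC=np.array([0,0,125.])
def drum(r,th,h): # feeder coords; th from EX ccw, r radius, h along axis
    return DC+h*AX+np.outer(r*np.cos(th),EX)+np.outer(r*np.sin(th),EY)
def chute(d,y,h): # d up-slope from stop
    e=DC-EX*(100/np.sin(a35)); return e+d*EX+y*EY+h*AX
def bar(th,hz=16):
    g=DC+74*AX; u=np.cos(th)*EX+np.sin(th)*EY; v=-np.sin(th)*EX+np.cos(th)*EY
    return [g+sx*25*u+sy*6*v+hz*AX for sx,sy in((1,1),(1,-1),(-1,-1),(-1,1))]
def tray(p):
    c,s=np.cos(TYAW),np.sin(TYAW);p=np.atleast_2d(np.array(p,float))
    return np.c_[TX+c*p[:,0]-s*p[:,1],TY+s*p[:,0]+c*p[:,1],p[:,2]]
def overlay(n,name,roi,k,curves,extra=[]):
    c=eyes.capture(n);x0,y0,x1,y1=roi
    p=cv2.resize(np.ascontiguousarray(c["pixels"][y0:y1,x0:x1,::-1]),None,fx=k,fy=k,interpolation=cv2.INTER_CUBIC)
    for W,col in curves:
        q=(proj(c,W)-[x0,y0]+.5)*k
        cv2.polylines(p,[np.round(q).astype(np.int32)],True,col,1)
    cv2.imwrite(f"pics/{name}.png",p); return c
def model(barth):
    t=np.linspace(0,2*np.pi,60);r=(0,0,255);m=(255,0,255)
    return [(feeder(drum(81,t,47)),r),(feeder(drum(79,t,0)),m),
     (feeder(np.array(bar(barth))),(255,255,0)),(feeder(np.array(bar(barth,-27))),(255,255,0)),
     (feeder([chute(0,-22,15),chute(0,22,15)]),r),
     (feeder([chute(0,-22,0),chute(0,22,0),chute(95,22,0),chute(95,-22,0)]),m),
     (feeder([[0,0,0],[0,0,1]]),r),
     (tray([[-28,-56,13],[28,-56,13],[28,56,13],[-28,56,13]]),r)]
E
python3 - <<'E'
from h import *
m=model(3.14-.6)
overlay("top","o1",(320,160,420,245),8,m)
overlay("scene","o2",(265,180,435,305),4,m)
overlay("top","o3",(230,190,300,250),10,m)
E
```

```text
(no output)
```

View pics/o1.png

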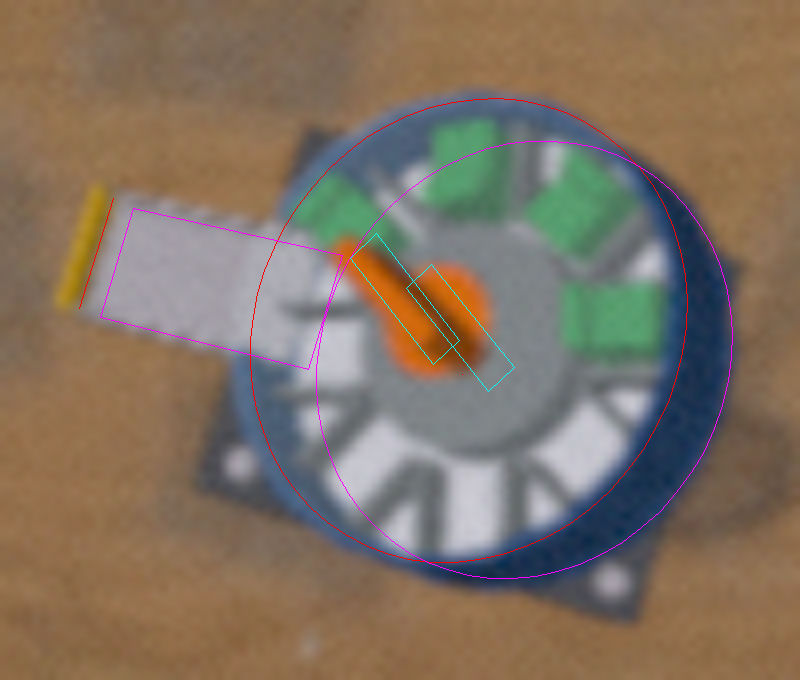

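View pics/o2.png

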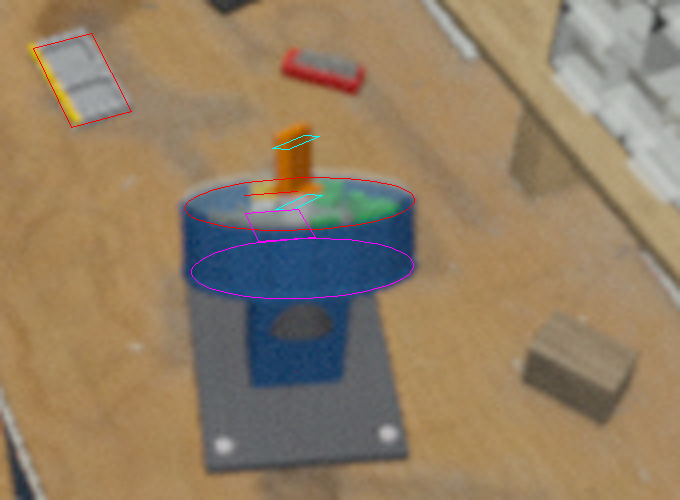

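View pics/o3.png

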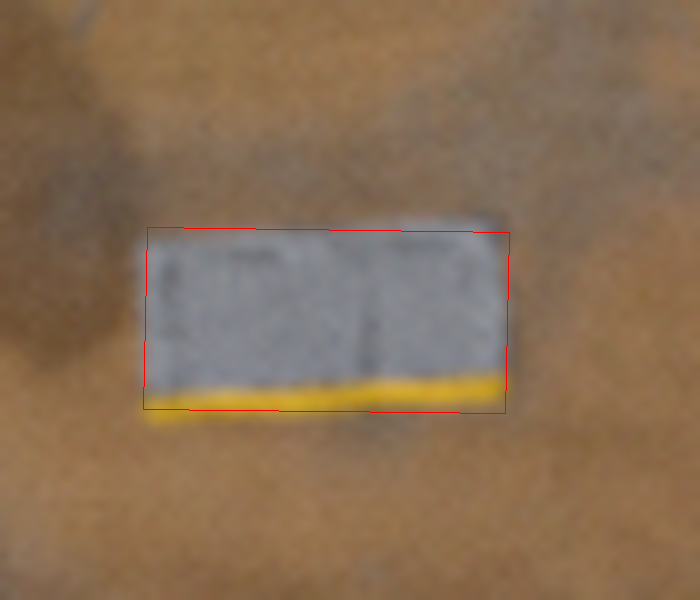

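```bash
sed -i 's/^FX,FY,FYAW=.*/FX,FY,FYAW=521,-224,-1.885/; s/^TX,TY,TYAW=.*/TX,TY,TYAW=479.3,128.8,0.045/' h.py
python3 - <<'E'
from h import *
m=model(3.14-.45)
overlay("top","o4",(320,160,420,245),8,m)
overlay("scene","o5",(290,200,380,250),8,m)
overlay("top","o6",(230,190,300,250),10,m)
E
```

```text
(no output)
```

View pics/o4.png

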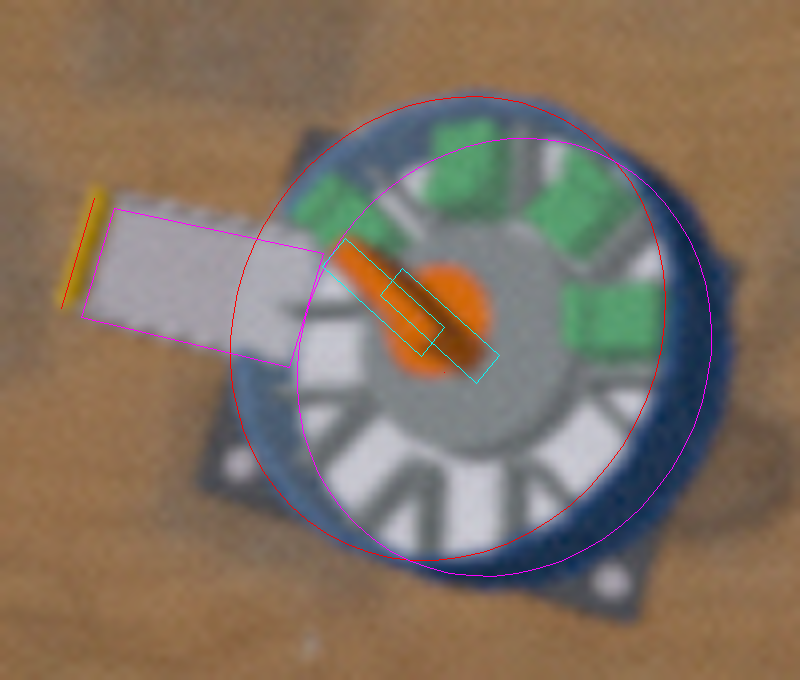

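View pics/o5.png

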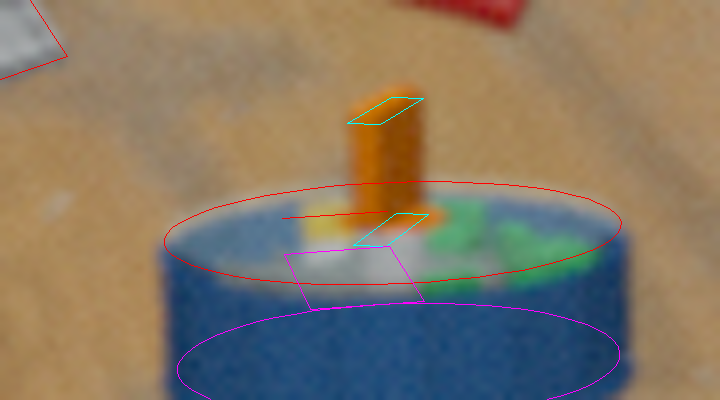

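View pics/o6.png

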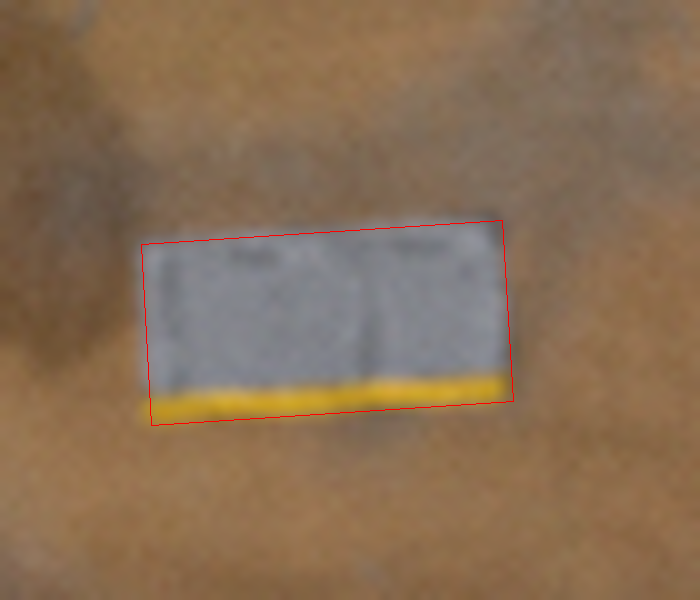

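The model now overlays well: the stop, rim and bar match within about 2 mm, and the tray within 1 mm. Next I'll plan the tool pose for the bar (angle about 2.69).

```bash
sed -i 's/^FX,FY,FYAW=.*/FX,FY,FYAW=522,-224,-1.885/; s/^TX,TY,TYAW=.*/TX,TY,TYAW=479.8,129.2,0.045/' h.py
cat >> h.py <<'E'
def fdir(v):
    return (feeder(v)-feeder([0,0,0]))[0]
AXW=fdir(AX)
def barframe(th):
    return fdir(np.cos(th)*EX+np.sin(th)*EY), fdir(-np.sin(th)*EX+np.cos(th)*EY)
GB=feeder(DC+74*AX)[0]
def target(y,z):
    y=y/np.linalg.norm(y); z=z-y*(z@y); z/=np.linalg.norm(z); return Ro.from_matrix(np.c_[np.cross(y,z),y,z])
def delta(pos,R,s=None):
    s=s or sense(); r=rot(s)
    print('pos',s["eef_pos"].round(1),'q',s["joints"].round(3),'t',round(s["time_s"],2),'F',s["force"].round(1),'w',round(s["grip_width"],3))
    dR=(r.inv()*R).as_rotvec()
    print(' d in cur tool',r.inv().apply(np.array(pos)-s["eef_pos"]).round(1),' d in target tool',R.inv().apply(np.array(pos)-s["eef_pos"]).round(1),' rotvec',dR.round(3),'ang',round(np.linalg.norm(dR),3))
E
python3 - <<'E'
from h import *
print(GB,AXW); print(rot().as_matrix().round(3))
u,v=barframe(2.69)
for sg in(1,-1):
    delta(GB+AXW*60,target(-AXW,sg*v))
E
```

```text
[ 535.11791272 -183.63331555  185.61725128] [0.17726909 0.54549574 0.81915204]
[[-0.959 -0.     0.284]
 [-0.284  0.    -0.959]
 [ 0.    -1.    -0.   ]]
pos [ 149.  -503.4  231.3] q [-1.506  0.313  1.498 -0.     1.331 -0.223] t 0.65 F [ 0.5 -0.2  0. ] w 0.998
 d in cur tool [-480.5   -3.5 -225.4]  d in target tool [ 452.8 -265.5  -78.7]  rotvec [0.623 2.518 0.536] ang 2.649
pos [ 149.  -503.4  231.3] q [-1.506  0.313  1.498 -0.     1.331 -0.223] t 0.65 F [ 0.5 -0.2  0. ] w 0.998
 d in cur tool [-480.5   -3.5 -225.4]  d in target tool [-452.8 -265.5   78.7]  rotvec [ 0.403 -0.501 -0.468] ang 0.795
```

```bash
python3 -m handwheel '[{"grip":45,"ty":-40},{"ty":-40},{"tx":-30,"ty":-25,"tz":-14},{"tx":-34,"tz":-16},{"tx":-34,"tz":-16},{"tx":-34,"tz":-16},{"tx":-34,"tz":-16},{"tx":-34,"tz":-16},{"tx":-34,"tz":-16},{"tx":-34,"tz":-16}]' 40
python3 - <<'E'
from h import *
u,v=barframe(2.69)
for sg in(1,-1):
    delta(GB+AXW*90,target(-AXW,sg*v))
E
```

```text
pos [ 149.  -503.4  231.3] q [-1.506  0.313  1.498 -0.     1.331 -0.223] t 0.65 F [ 0.5 -0.2  0. ] w 0.998
 d in cur tool [-490.2  -28.1 -239.6]  d in target tool [ 452.8 -295.5  -78.7]  rotvec [0.623 2.518 0.536] ang 2.649
pos [ 149.  -503.4  231.3] q [-1.506  0.313  1.498 -0.     1.331 -0.223] t 0.65 F [ 0.5 -0.2  0. ] w 0.998
 d in cur tool [-490.2  -28.1 -239.6]  d in target tool [-452.8 -295.5   78.7]  rotvec [ 0.403 -0.501 -0.468] ang 0.795invalid input
```

```bash
python3 -m handwheel '[{"grip":45,"tx":0,"ty":-40,"tz":0,"wx":0,"wy":0,"wz":0}]' 40
```

```text
time_s: 0.73
eef_pos: [148.8, -500.9, 265.4]
ee_rot: [0.102, -0.101, 0.704, -0.695]
force: [-0.1, -1.3, -1.3]
grip_width: 0.885
```

```bash
python3 -m handwheel '[{"grip":45,"tx":0,"ty":-40,"tz":0,"wx":0,"wy":0,"wz":0},{"grip":45,"tx":-30,"ty":-25,"tz":-14,"wx":0,"wy":0,"wz":0},{"grip":45,"tx":-34,"ty":0,"tz":-16,"wx":0,"wy":0,"wz":0},{"grip":45,"tx":-34,"ty":0,"tz":-16,"wx":0,"wy":0,"wz":0},{"grip":45,"tx":-34,"ty":0,"tz":-16,"wx":0,"wy":0,"wz":0},{"grip":45,"tx":-34,"ty":0,"tz":-16,"wx":0,"wy":0,"wz":0},{"grip":45,"tx":-34,"ty":0,"tz":-16,"wx":0,"wy":0,"wz":0},{"grip":45,"tx":-34,"ty":0,"tz":-16,"wx":0,"wy":0,"wz":0},{"grip":45,"tx":-34,"ty":0,"tz":-16,"wx":0,"wy":0,"wz":0}]' 40
python3 - <<'E'
from h import *
u,v=barframe(2.69)
for sg in(1,-1):
    delta(GB+AXW*90,target(-AXW,sg*v))
E
```

```text
time_s: 1.48
eef_pos: [371.3, -305.0, 336.5]
ee_rot: [-0.101, 0.101, -0.7, 0.7]
force: [0.1, -0.6, 0.4]
grip_width: 0.528
pos [ 371.3 -305.   336.5] q [-0.932  0.158  1.423 -0.     1.56   0.351] t 1.48 F [ 0.1 -0.6  0.4] w 0.528
 d in cur tool [-220.8   77.2 -112.5]  d in target tool [251.9 -61.6  -9.3]  rotvec [0.623 2.518 0.535] ang 2.649
pos [ 371.3 -305.   336.5] q [-0.932  0.158  1.423 -0.     1.56   0.351] t 1.48 F [ 0.1 -0.6  0.4] w 0.528
 d in cur tool [-220.8   77.2 -112.5]  d in target tool [-251.9  -61.6    9.3]  rotvec [ 0.402 -0.501 -0.468] ang 0.795
```

```bash
python3 -m handwheel '[{"grip":45,"tx":-36,"ty":0,"tz":-18,"wx":0,"wy":0,"wz":0},{"grip":45,"tx":-36,"ty":0,"tz":-18,"wx":0,"wy":0,"wz":0},{"grip":45,"tx":-36,"ty":0,"tz":-18,"wx":0,"wy":0,"wz":0},{"grip":45,"tx":-36,"ty":0,"tz":-18,"wx":0,"wy":0,"wz":0},{"grip":45,"tx":-36,"ty":0,"tz":-18,"wx":0,"wy":0,"wz":0},{"grip":45,"tx":-36,"ty":0,"tz":-18,"wx":0,"wy":0,"wz":0},{"grip":45,"tx":0,"ty":0,"tz":0,"wx":0.06,"wy":-0.075,"wz":-0.07},{"grip":45,"tx":0,"ty":0,"tz":0,"wx":0.06,"wy":-0.075,"wz":-0.07},{"grip":45,"tx":0,"ty":0,"tz":0,"wx":0.06,"wy":-0.075,"wz":-0.07},{"grip":45,"tx":0,"ty":0,"tz":0,"wx":0.06,"wy":-0.075,"wz":-0.07}]' 40
python3 - <<'E'
from h import *
u,v=barframe(2.69)
delta(GB+AXW*90,target(-AXW,-v))
E
```

```text
time_s: 2.32
eef_pos: [547.1, -141.5, 336.5]
ee_rot: [-0.118, 0.29, -0.566, 0.763]
force: [0.5, -0.9, -0.7]
grip_width: 0.527
pos [ 547.1 -141.5  336.5] q [-0.296  0.416  1.127 -0.37   1.641  0.661] t 2.32 F [ 0.5 -0.9 -0.7] w 0.527
 d in cur tool [-30.6  69.  -18.1]  d in target tool [-46.4  58.7 -20.7]  rotvec [ 0.159 -0.197 -0.185] ang 0.314
```

```bash
python3 -m handwheel '[{"grip":45,"tx":0,"ty":0,"tz":0,"wx":0.053,"wy":-0.066,"wz":-0.062},{"grip":45,"tx":0,"ty":0,"tz":0,"wx":0.053,"wy":-0.066,"wz":-0.062},{"grip":45,"tx":0,"ty":0,"tz":0,"wx":0.053,"wy":-0.066,"wz":-0.062},{"grip":45,"tx":-23,"ty":20,"tz":-10,"wx":0,"wy":0,"wz":0},{"grip":45,"tx":-23,"ty":20,"tz":-10,"wx":0,"wy":0,"wz":0},{"grip":45,"tx":0,"ty":30,"tz":0,"wx":0,"wy":0,"wz":0},{"grip":45,"tx":0,"ty":20,"tz":0,"wx":0,"wy":0,"wz":0},{"grip":45,"tx":0,"ty":0,"tz":0,"wx":0,"wy":0,"wz":0}]' 40
python3 - <<'E'
from h import *
u,v=barframe(2.69)
delta(GB+AXW*-14,target(-AXW,-v))
m=model(2.69)
overlay("top","a1",(320,140,420,225),8,m)
overlay("scene","a2",(290,170,380,250),8,m)
E
```

```text
time_s: 2.98
eef_pos: [543.8, -152.8, 230.2]
ee_rot: [-0.122, 0.405, -0.464, 0.779]
force: [-0.2, 0.1, -0.4]
grip_width: 0.527
pos [ 543.8 -152.8  230.2] q [-0.223  0.495  1.357 -0.614  1.4    0.687] t 2.98 F [-0.2  0.1 -0.4] w 0.527
 d in cur tool [-0.  68.9  2. ]  d in target tool [-0.  68.9  1.4]  rotvec [ 0.009 -0.     0.001] ang 0.009
```

View pics/a1.png

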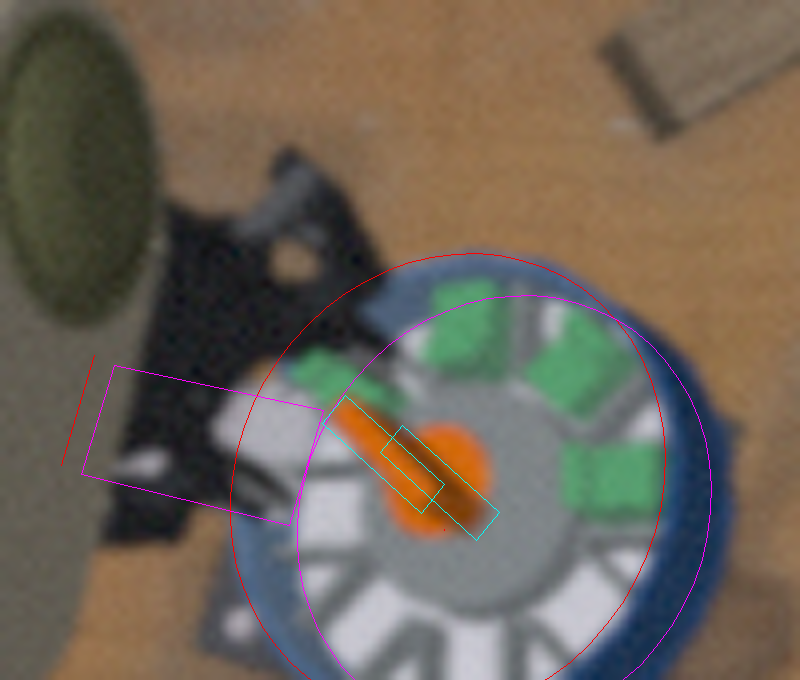

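View pics/a2.png

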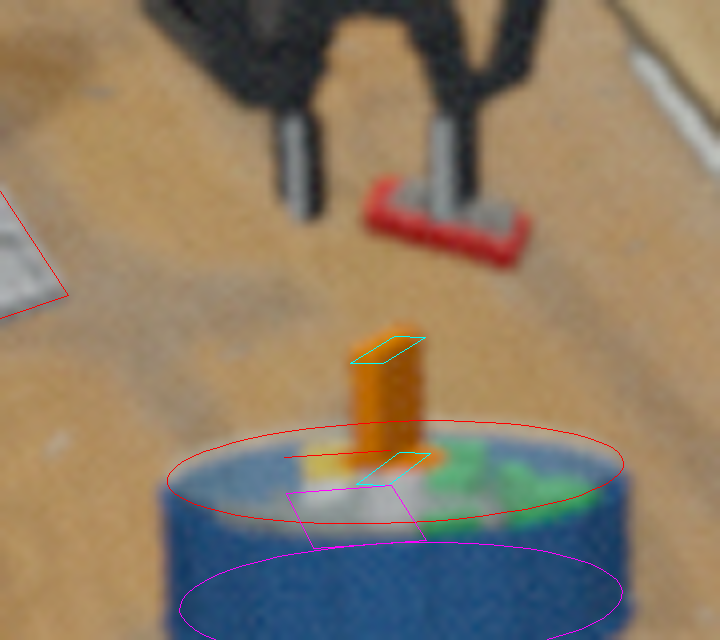

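The fingers straddle the bar and line up with it. Descend along the axis.

```bash
python3 -m handwheel '[{"grip":45,"tx":0,"ty":20,"tz":1,"wx":0.004,"wy":0,"wz":0},{"grip":45,"tx":0,"ty":20,"tz":1,"wx":0.004,"wy":0,"wz":0},{"grip":45,"tx":0,"ty":15,"tz":0,"wx":0,"wy":0,"wz":0},{"grip":45,"tx":0,"ty":11,"tz":0,"wx":0,"wy":0,"wz":0},{"grip":45,"tx":0,"ty":0,"tz":0,"wx":0,"wy":0,"wz":0}]' 40
python3 - <<'E'
from h import *
u,v=barframe(2.69)
delta(GB+AXW*-14,target(-AXW,-v))
cap("top","b1",(320,140,420,225),8)
cap("scene","b2",(290,170,380,250),8)
E
```

```text
time_s: 3.5
eef_pos: [535.2, -189.6, 179.8]
ee_rot: [-0.125, 0.402, -0.459, 0.782]
force: [0.3, -0.4, 0.4]
grip_width: 0.53
pos [ 535.2 -189.6  179.8] q [-0.287  0.524  1.451 -0.648  1.253  0.716] t 3.5 F [ 0.3 -0.4  0.4] w 0.53
 d in cur tool [-0.3  6.  -2.3]  d in target tool [-0.3  6.  -2.3]  rotvec [-0.004 -0.003 -0.002] ang 0.005
```

View pics/b1.png

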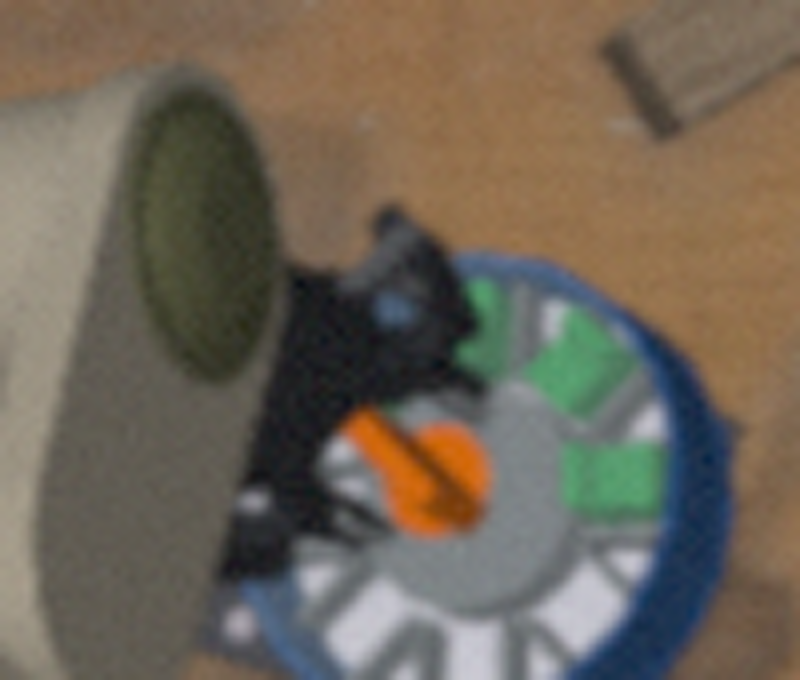

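View pics/b2.png

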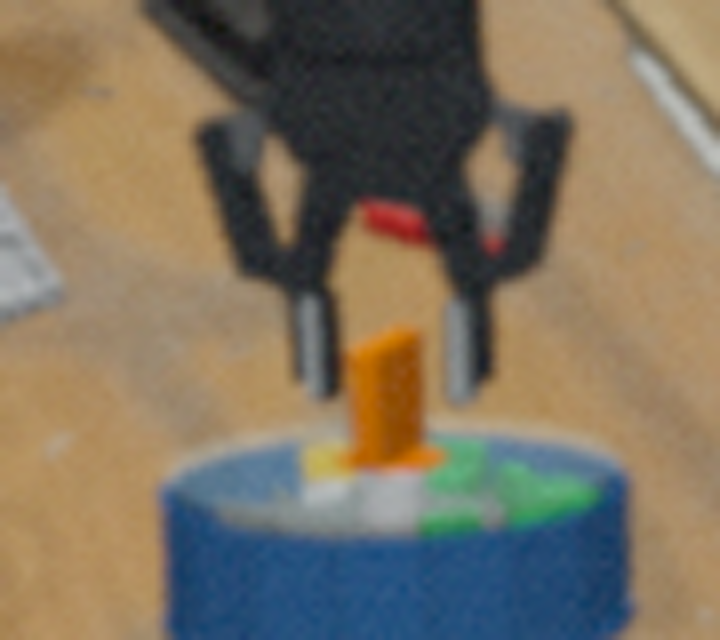

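```bash
python3 -m handwheel '[{"grip":45,"tx":0,"ty":6,"tz":-1,"wx":0,"wy":0,"wz":0},{"grip":0,"tx":0,"ty":0,"tz":0,"wx":0,"wy":0,"wz":0},{"grip":0,"tx":0,"ty":0,"tz":0,"wx":0,"wy":0,"wz":0},{"grip":0,"tx":0,"ty":0,"tz":0,"wx":0,"wy":0,"wz":0},{"grip":0,"tx":0,"ty":0,"tz":0,"wx":0,"wy":0,"wz":0}]' 40
python3 - <<'E'
from h import *
u,v=barframe(2.69)
delta(GB+AXW*-14,target(-AXW,-v))
cap("top","c1",(320,140,420,225),8)
cap("scene","c2",(290,170,380,250),8)
E
```

```text
time_s: 4.02
eef_pos: [532.4, -190.5, 175.0]
ee_rot: [-0.125, 0.403, -0.46, 0.781]
force: [-8.2, 8.7, 5.0]
grip_width: 0.133
pos [ 532.4 -190.5  175. ] q [-0.291  0.525  1.462 -0.649  1.244  0.72 ] t 4.02 F [-8.2  8.7  5. ] w 0.133
 d in cur tool [-0.2  1.1  0.5]  d in target tool [-0.2  1.1  0.5]  rotvec [-0.    -0.002 -0.002] ang 0.003
```

View pics/c2.png

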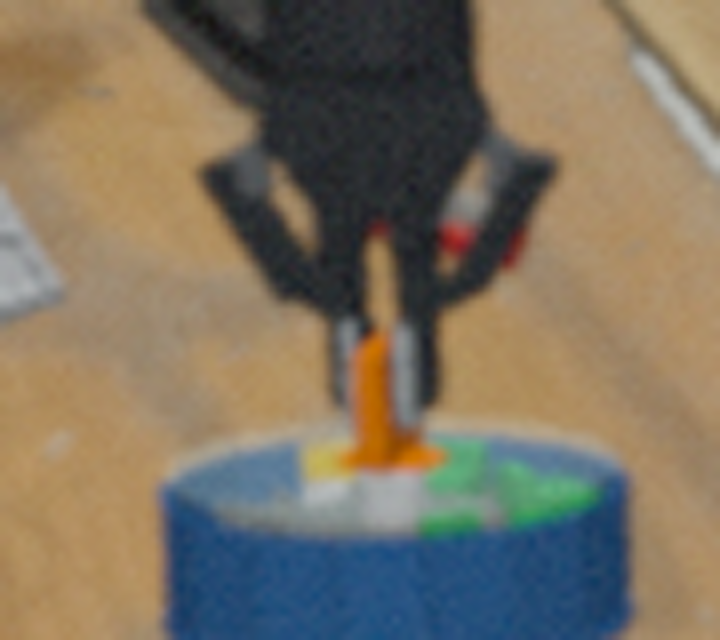

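```bash
python3 -m handwheel '[{"grip":0,"tx":0,"ty":0,"tz":0,"wx":0,"wy":-0.03,"wz":0},{"grip":0,"tx":0,"ty":0,"tz":0,"wx":0,"wy":-0.03,"wz":0},{"grip":0,"tx":0,"ty":0,"tz":0,"wx":0,"wy":-0.03,"wz":0},{"grip":0,"tx":0,"ty":0,"tz":0,"wx":0,"wy":-0.03,"wz":0},{"grip":0,"tx":0,"ty":0,"tz":0,"wx":0,"wy":-0.03,"wz":0},{"grip":0,"tx":0,"ty":0,"tz":0,"wx":0,"wy":-0.03,"wz":0},{"grip":0,"tx":0,"ty":0,"tz":0,"wx":0,"wy":-0.03,"wz":0},{"grip":0,"tx":0,"ty":0,"tz":0,"wx":0,"wy":-0.03,"wz":0},{"grip":0,"tx":0,"ty":0,"tz":0,"wx":0,"wy":0,"wz":0}]' 40
cat >> h.py <<'E'
def st():
    s=sense();r=rot(s)
    # tool angle about axis: tool z = -v(th)
    z=r.as_matrix()[:,2]; e1,e2=fdir(EX),fdir(EY)
    w=-z; th=np.arctan2(-(w@e1),w@e2)
    y=r.as_matrix()[:,1]
    print('bar th',round(th,3),'tilt err',round(np.arccos(min(1,-(y@AXW))),4),'pos rel GB tool',r.inv().apply(s["eef_pos"]-GB).round(1),'F tool',r.inv().apply(s["force"]).round(1),'T axis',round(s["wrist_torque"]@AXW,3),'T',s["wrist_torque"].round(2),'q',s["joints"].round(2),'t',round(s["time_s"],2),'w',round(s["grip_width"],3))
E
python3 - <<'E'
from h import *
st()
cap("top","d1",(320,140,420,225),8)
cap("scene","d2",(290,170,380,250),8)
E
```

```text
time_s: 4.87
eef_pos: [532.9, -190.8, 175.1]
ee_rot: [-0.18, 0.493, -0.442, 0.727]
force: [-5.9, 6.3, 3.1]
grip_width: 0.132
bar th 2.929 tilt err 0.0029 pos rel GB tool [ 0.2 12.9  0.1] F tool [-0.  -4.9 -7.7] T axis 0.062 T [ 1.16  0.86 -0.75] q [-0.29  0.53  1.46 -0.65  1.24  0.48] t 4.87 w 0.132
```

View pics/d1.png

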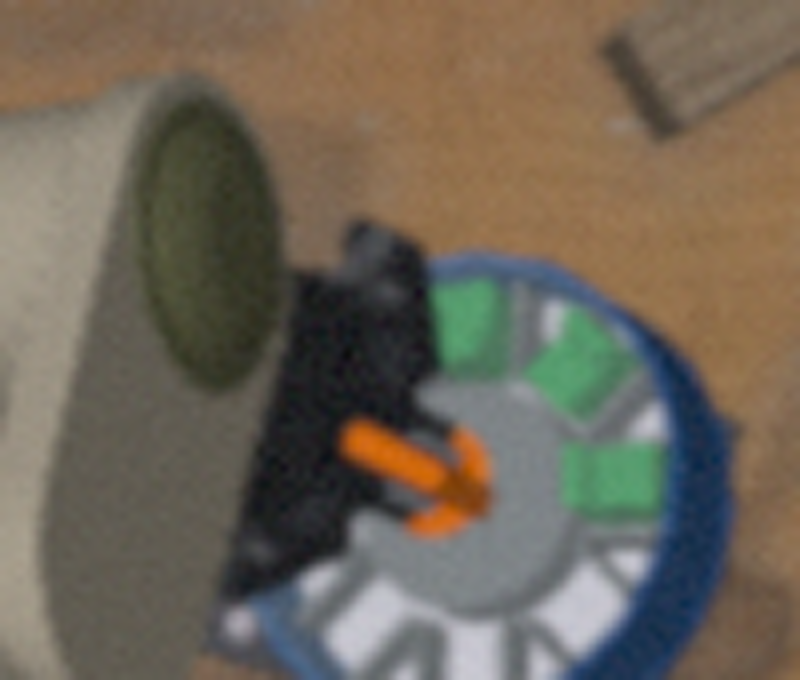

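The grip turned 0.24 rad while the drum's pockets stayed put, so this is still free play. Continue.

```bash
python3 -m handwheel '[{"grip":0,"tx":0,"ty":0,"tz":0,"wx":0,"wy":-0.03,"wz":0},{"grip":0,"tx":0,"ty":0,"tz":0,"wx":0,"wy":-0.03,"wz":0},{"grip":0,"tx":0,"ty":0,"tz":0,"wx":0,"wy":-0.03,"wz":0},{"grip":0,"tx":0,"ty":0,"tz":0,"wx":0,"wy":-0.03,"wz":0},{"grip":0,"tx":0,"ty":0,"tz":0,"wx":0,"wy":-0.03,"wz":0},{"grip":0,"tx":0,"ty":0,"tz":0,"wx":0,"wy":-0.03,"wz":0},{"grip":0,"tx":0,"ty":0,"tz":0,"wx":0,"wy":-0.03,"wz":0},{"grip":0,"tx":0,"ty":0,"tz":0,"wx":0,"wy":-0.03,"wz":0},{"grip":0,"tx":0,"ty":0,"tz":0,"wx":0,"wy":0,"wz":0}]' 40
python3 - <<'E'
from h import *
st()
cap("top","e1",(320,140,420,225),8)
E
```

```text
time_s: 5.72
eef_pos: [533.4, -191.0, 175.1]
ee_rot: [-0.232, 0.577, -0.417, 0.664]
force: [-2.1, 5.8, 3.5]
grip_width: 0.136
bar th -3.115 tilt err 0.0044 pos rel GB tool [ 0.2 12.9  0.6] F tool [-2.1 -5.7 -3.7] T axis 0.064 T [ 1.    0.68 -0.59] q [-0.29  0.53  1.46 -0.65  1.24  0.24] t 5.72 w 0.136
```

View pics/e1.png

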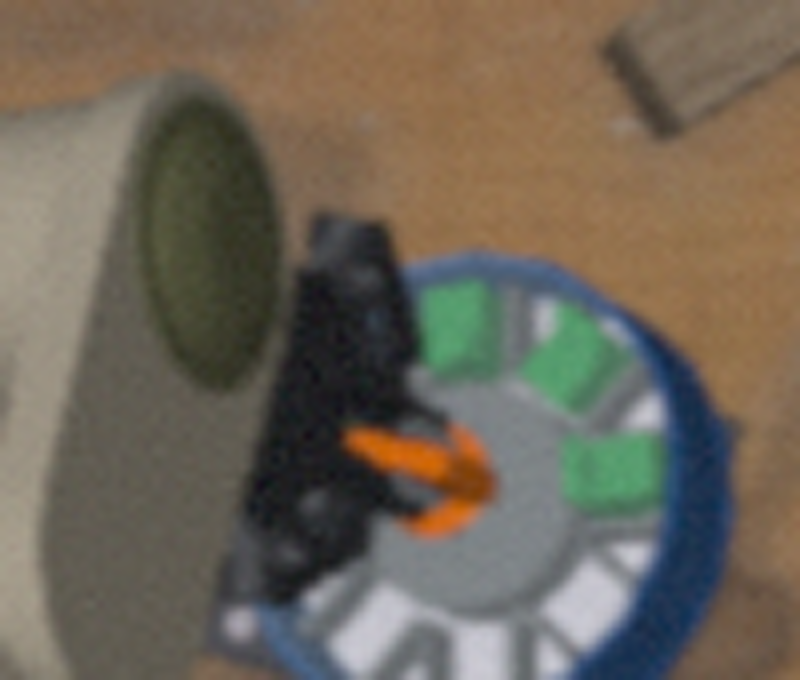

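The drum has just started to follow. Turn 0.2 more and estimate the drum angle with an overlay.

```bash
python3 -m handwheel '[{"grip":0,"tx":0,"ty":0,"tz":0,"wx":0,"wy":-0.02,"wz":0},{"grip":0,"tx":0,"ty":0,"tz":0,"wx":0,"wy":-0.02,"wz":0},{"grip":0,"tx":0,"ty":0,"tz":0,"wx":0,"wy":-0.02,"wz":0},{"grip":0,"tx":0,"ty":0,"tz":0,"wx":0,"wy":-0.02,"wz":0},{"grip":0,"tx":0,"ty":0,"tz":0,"wx":0,"wy":-0.02,"wz":0},{"grip":0,"tx":0,"ty":0,"tz":0,"wx":0,"wy":-0.02,"wz":0},{"grip":0,"tx":0,"ty":0,"tz":0,"wx":0,"wy":-0.02,"wz":0},{"grip":0,"tx":0,"ty":0,"tz":0,"wx":0,"wy":-0.02,"wz":0},{"grip":0,"tx":0,"ty":0,"tz":0,"wx":0,"wy":-0.02,"wz":0},{"grip":0,"tx":0,"ty":0,"tz":0,"wx":0,"wy":-0.02,"wz":0}]' 40
cat >> h.py <<'E'
def blocks(phi,rs=(64,61,57,55)):
    out=[]
    for i,(off,r) in enumerate(zip((.5,1.29,2.07,2.86),rs)):
        t=np.pi-off+phi; u=np.cos(t)*EX+np.sin(t)*EY; v=-np.sin(t)*EX+np.cos(t)*EY
        out.append((feeder([DC+28*AX+(r+a)*u+b*v for a,b in((15,11),(15,-11),(-15,-11),(-15,11))]),(0,0,255)))
    return out
E
python3 - <<'E'
from h import *
st()
overlay("top","f1",(320,140,420,225),8,blocks(.25))
E
```

```text
time_s: 6.6
eef_pos: [533.8, -191.2, 175.1]
ee_rot: [-0.272, 0.64, -0.391, 0.603]
force: [2.3, 5.4, 1.8]
grip_width: 0.135
bar th -2.916 tilt err 0.0057 pos rel GB tool [ 0.4 12.9  1. ] F tool [-3.5 -4.8  1.4] T axis -0.111 T [ 1.18  0.15 -0.49] q [-0.29  0.53  1.46 -0.65  1.24  0.04] t 6.6 w 0.135
```

View pics/f1.png

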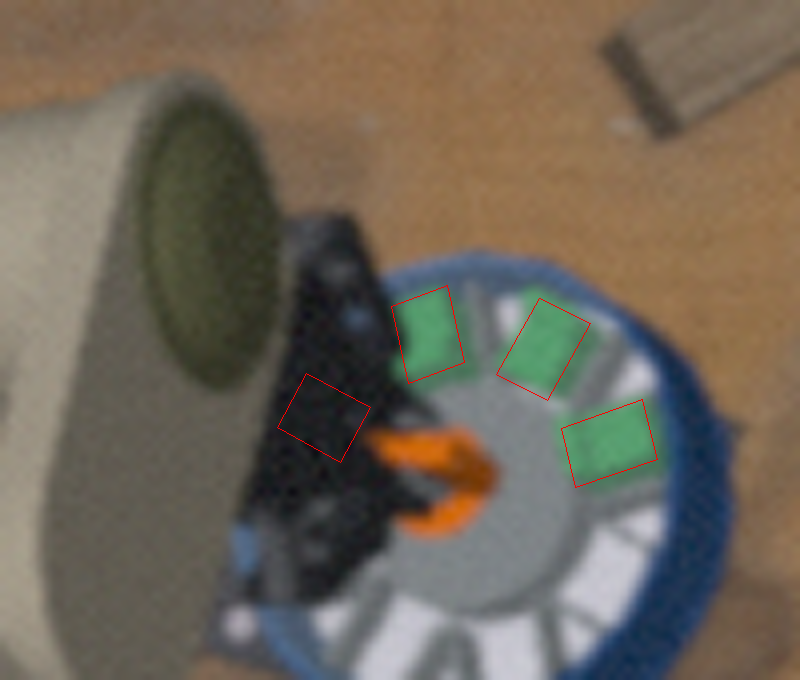

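Drum angle is about 0.24 (block d at (613,443) matches the overlay). Go slowly to about 0.5 and pause.

```bash
python3 -m handwheel '[{"grip":0,"tx":0,"ty":0,"tz":0,"wx":0,"wy":-0.02,"wz":0},{"grip":0,"tx":0,"ty":0,"tz":0,"wx":0,"wy":-0.02,"wz":0},{"grip":0,"tx":0,"ty":0,"tz":0,"wx":0,"wy":-0.02,"wz":0},{"grip":0,"tx":0,"ty":0,"tz":0,"wx":0,"wy":-0.02,"wz":0},{"grip":0,"tx":0,"ty":0,"tz":0,"wx":0,"wy":-0.02,"wz":0},{"grip":0,"tx":0,"ty":0,"tz":0,"wx":0,"wy":-0.02,"wz":0},{"grip":0,"tx":0,"ty":0,"tz":0,"wx":0,"wy":-0.02,"wz":0},{"grip":0,"tx":0,"ty":0,"tz":0,"wx":0,"wy":-0.02,"wz":0},{"grip":0,"tx":0,"ty":0,"tz":0,"wx":0,"wy":-0.02,"wz":0},{"grip":0,"tx":0,"ty":0,"tz":0,"wx":0,"wy":-0.02,"wz":0}]' 40
python3 -m handwheel '[{"grip":0,"tx":0,"ty":0,"tz":0,"wx":0,"wy":-0.02,"wz":0},{"grip":0,"tx":0,"ty":0,"tz":0,"wx":0,"wy":-0.02,"wz":0},{"grip":0,"tx":0,"ty":0,"tz":0,"wx":0,"wy":-0.01,"wz":0},{"grip":0,"tx":0,"ty":0,"tz":0,"wx":0,"wy":0,"wz":0},{"grip":0,"tx":0,"ty":0,"tz":0,"wx":0,"wy":0,"wz":0},{"grip":0,"tx":0,"ty":0,"tz":0,"wx":0,"wy":0,"wz":0},{"grip":0,"tx":0,"ty":0,"tz":0,"wx":0,"wy":0,"wz":0},{"grip":0,"tx":0,"ty":0,"tz":0,"wx":0,"wy":0,"wz":0},{"grip":0,"tx":0,"ty":0,"tz":0,"wx":0,"wy":0,"wz":0}]' 40
python3 - <<'E'
from h import *
st()
overlay("top","g1",(310,140,410,225),8,blocks(.49))
cap("scene","g2",(280,170,380,245),8)
E
```

```text
time_s: 7.48
eef_pos: [534.3, -191.2, 175.1]
ee_rot: [-0.31, 0.696, -0.361, 0.537]
force: [4.7, 4.4, 0.2]
grip_width: 0.135
time_s: 8.23
eef_pos: [534.5, -191.2, 175.1]
ee_rot: [-0.319, 0.709, -0.354, 0.52]
force: [4.4, 3.9, 0.6]
grip_width: 0.135
bar th -2.667 tilt err 0.0075 pos rel GB tool [ 0.8 12.9  1.4] F tool [-2.1 -3.4  4.4] T axis -0.006 T [ 1.17 -0.23 -0.11] q [-0.29  0.53  1.46 -0.65  1.24 -0.21] t 8.23 w 0.135
```

View pics/g1.png

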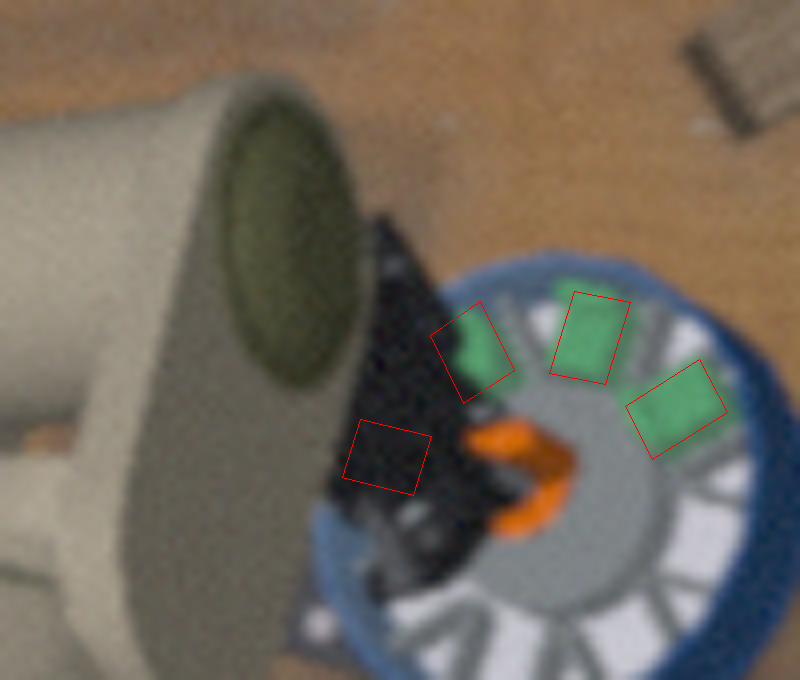

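View pics/g2.png

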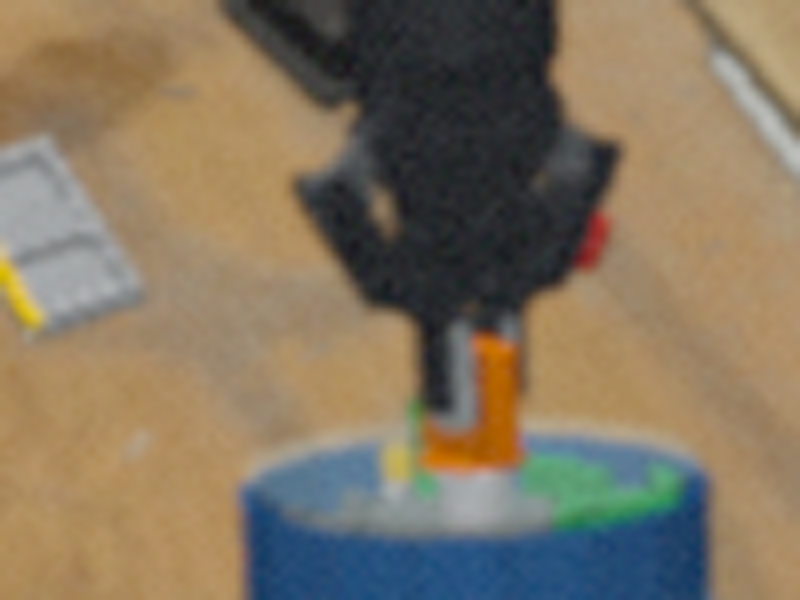

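```bash
cat >> h.py <<'E'
def cblock(d,y=0,lug=-1,col=(255,0,0)):
    # lug -1: lug end downhill
    b=[chute(d+a,y+w,hh) for hh in(0,28) for a,w in((15,11),(15,-11),(-15,-11),(-15,11))]
    l=[chute(d+lug*a,y+w,36) for a,w in((15,11),(15,-11),(7,-11),(7,11))]
    return [(feeder(b[4:]),col),(feeder(b[:4]),col),(feeder(l),(255,255,0))]
E
python3 - <<'E'
from h import *
overlay("scene","g3",(280,170,380,245),8,cblock(15))
E
```

```text
(no output)
```

View pics/g3.png

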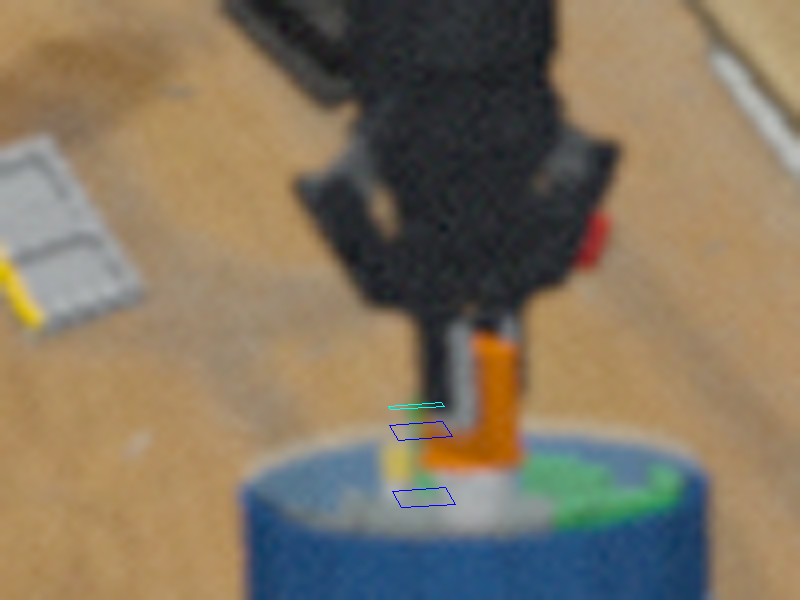

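Green shows behind the rim at (415,410)–(440,490), matching a block resting at the stop with its lug at the expected height. Block_a is out. Turning on toward block_b.

```bash
python3 -m handwheel '[{"grip":0,"tx":0,"ty":0,"tz":0,"wx":0,"wy":-0.03,"wz":0},{"grip":0,"tx":0,"ty":0,"tz":0,"wx":0,"wy":-0.03,"wz":0},{"grip":0,"tx":0,"ty":0,"tz":0,"wx":0,"wy":-0.03,"wz":0},{"grip":0,"tx":0,"ty":0,"tz":0,"wx":0,"wy":-0.03,"wz":0},{"grip":0,"tx":0,"ty":0,"tz":0,"wx":0,"wy":-0.03,"wz":0},{"grip":0,"tx":0,"ty":0,"tz":0,"wx":0,"wy":-0.03,"wz":0},{"grip":0,"tx":0,"ty":0,"tz":0,"wx":0,"wy":-0.03,"wz":0},{"grip":0,"tx":0,"ty":0,"tz":0,"wx":0,"wy":-0.03,"wz":0},{"grip":0,"tx":0,"ty":0,"tz":0,"wx":0,"wy":-0.03,"wz":0},{"grip":0,"tx":0,"ty":0,"tz":0,"wx":0,"wy":-0.03,"wz":0}]' 40
python3 -m handwheel '[{"grip":0,"tx":0,"ty":0,"tz":0,"wx":0,"wy":-0.03,"wz":0},{"grip":0,"tx":0,"ty":0,"tz":0,"wx":0,"wy":-0.03,"wz":0},{"grip":0,"tx":0,"ty":0,"tz":0,"wx":0,"wy":-0.03,"wz":0},{"grip":0,"tx":0,"ty":0,"tz":0,"wx":0,"wy":-0.03,"wz":0},{"grip":0,"tx":0,"ty":0,"tz":0,"wx":0,"wy":-0.03,"wz":0},{"grip":0,"tx":0,"ty":0,"tz":0,"wx":0,"wy":-0.03,"wz":0},{"grip":0,"tx":0,"ty":0,"tz":0,"wx":0,"wy":-0.03,"wz":0},{"grip":0,"tx":0,"ty":0,"tz":0,"wx":0,"wy":-0.03,"wz":0},{"grip":0,"tx":0,"ty":0,"tz":0,"wx":0,"wy":0,"wz":0}]' 40
python3 - <<'E'
from h import *
st()
overlay("top","i1",(310,140,410,225),8,blocks(1.02))
cap("scene","i2",(280,170,380,245),8)
E
```

```text
time_s: 9.22
eef_pos: [535.1, -191.1, 174.8]
ee_rot: [-0.369, 0.779, -0.301, 0.408]
force: [8.9, 4.7, -2.1]
grip_width: 0.137
time_s: 9.97
eef_pos: [535.7, -190.9, 174.6]
ee_rot: [-0.403, 0.822, -0.254, 0.312]
force: [12.5, 5.3, -5.3]
grip_width: 0.133
bar th -2.125 tilt err 0.011 pos rel GB tool [ 1.8 12.9  2. ] F tool [ 3.3 -0.7 14.2] T axis -0.07 T [ 1.38 -1.4   0.55] q [-0.29  0.53  1.46 -0.65  1.24 -0.75] t 9.97 w 0.133
```

View pics/i1.png

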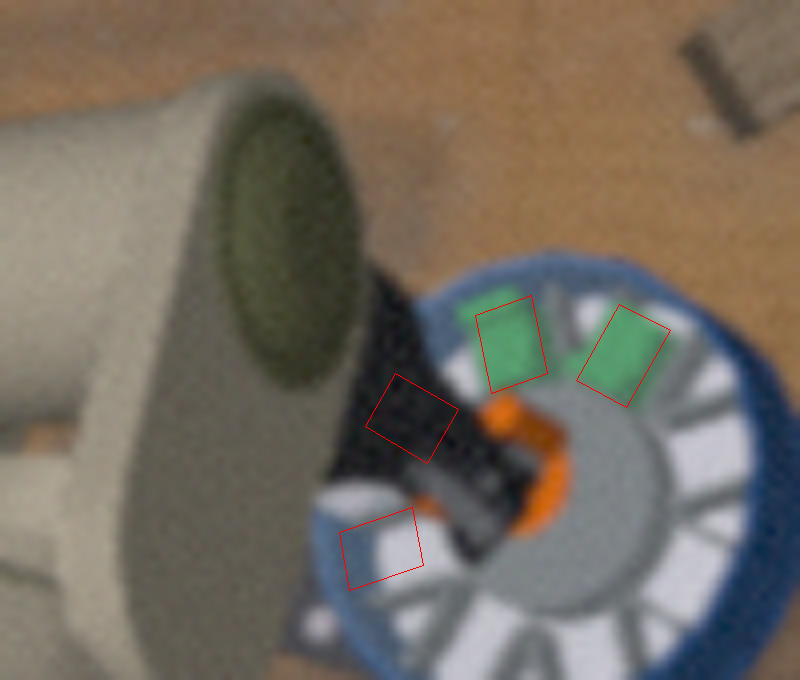

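View pics/i2.png

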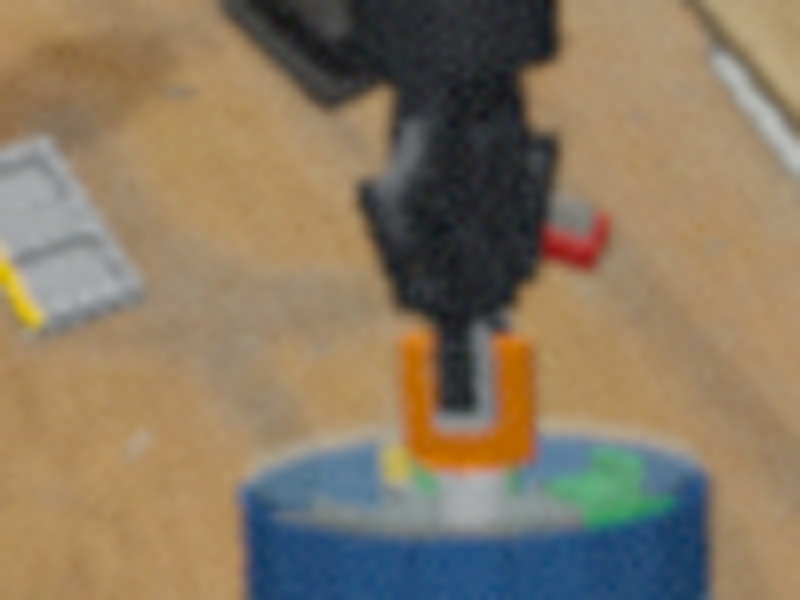

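```bash
python3 -m handwheel '[{"grip":0,"tx":0,"ty":0,"tz":0.5,"wx":0,"wy":-0.02,"wz":0},{"grip":0,"tx":0,"ty":0,"tz":0.5,"wx":0,"wy":-0.02,"wz":0},{"grip":0,"tx":0,"ty":0,"tz":0,"wx":0,"wy":-0.02,"wz":0},{"grip":0,"tx":0,"ty":0,"tz":0,"wx":0,"wy":-0.02,"wz":0},{"grip":0,"tx":0,"ty":0,"tz":0,"wx":0,"wy":-0.02,"wz":0},{"grip":0,"tx":0,"ty":0,"tz":0,"wx":0,"wy":-0.02,"wz":0},{"grip":0,"tx":0,"ty":0,"tz":0,"wx":0,"wy":-0.02,"wz":0},{"grip":0,"tx":0,"ty":0,"tz":0,"wx":0,"wy":-0.02,"wz":0},{"grip":0,"tx":0,"ty":0,"tz":0,"wx":0,"wy":-0.02,"wz":0},{"grip":0,"tx":0,"ty":0,"tz":0,"wx":0,"wy":-0.02,"wz":0}]' 40
python3 -m handwheel '[{"grip":0,"tx":0,"ty":0,"tz":0,"wx":0,"wy":-0.02,"wz":0},{"grip":0,"tx":0,"ty":0,"tz":0,"wx":0,"wy":-0.02,"wz":0},{"grip":0,"tx":0,"ty":0,"tz":0,"wx":0,"wy":-0.01,"wz":0},{"grip":0,"tx":0,"ty":0,"tz":0,"wx":0,"wy":0,"wz":0},{"grip":0,"tx":0,"ty":0,"tz":0,"wx":0,"wy":0,"wz":0},{"grip":0,"tx":0,"ty":0,"tz":0,"wx":0,"wy":0,"wz":0},{"grip":0,"tx":0,"ty":0,"tz":0,"wx":0,"wy":0,"wz":0},{"grip":0,"tx":0,"ty":0,"tz":0,"wx":0,"wy":0,"wz":0}]' 40
python3 - <<'E'
from h import *
st()
overlay("top","j1",(310,140,410,225),8,blocks(1.27))
cap("scene","j2",(280,170,380,245),8)
E
```

```text
time_s: 10.9
eef_pos: [536.1, -190.5, 174.2]
ee_rot: [-0.426, 0.849, -0.213, 0.228]
force: [10.3, 5.4, -4.4]
grip_width: 0.135
time_s: 11.57
eef_pos: [536.1, -190.4, 174.2]
ee_rot: [-0.431, 0.854, -0.202, 0.207]
force: [11.0, 5.0, -4.2]
grip_width: 0.133
bar th -1.876 tilt err 0.0103 pos rel GB tool [ 2.4 12.9  2.3] F tool [ 5.8 -1.1 11.4] T axis -0.028 T [ 1.39 -1.2   0.46] q [-0.29  0.53  1.46 -0.65  1.24 -1.  ] t 11.57 w 0.133
```

View pics/j1.png

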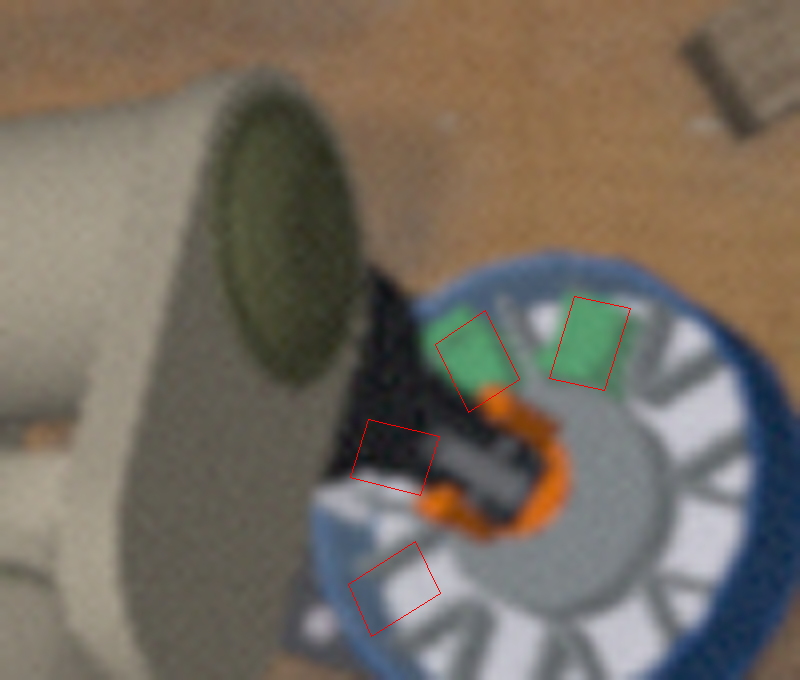

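View pics/j2.png

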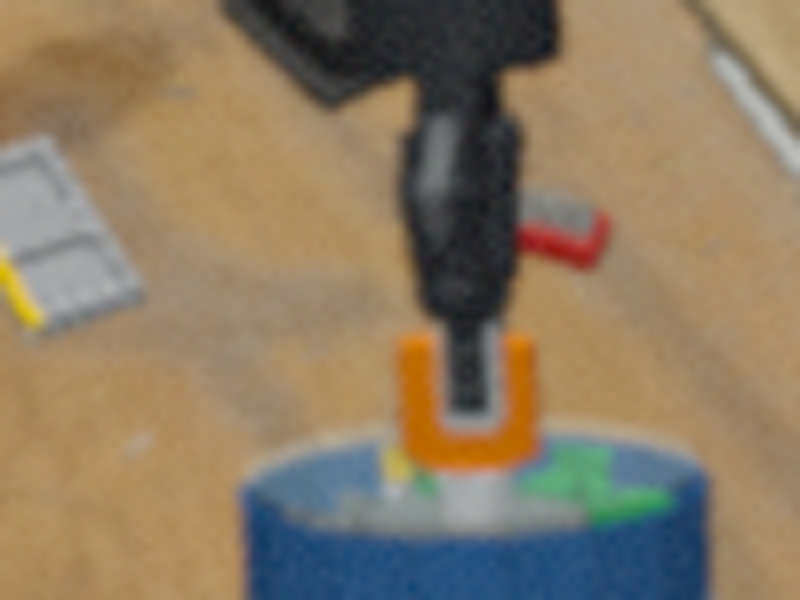

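The drum is at about 1.25. Release and back off along the axis to see whether block_b is out.

```bash
python3 -m handwheel '[{"grip":40,"tx":0,"ty":0,"tz":0,"wx":0,"wy":0,"wz":0},{"grip":40,"tx":0,"ty":0,"tz":0,"wx":0,"wy":0,"wz":0},{"grip":40,"tx":0,"ty":0,"tz":0,"wx":0,"wy":0,"wz":0},{"grip":40,"tx":0,"ty":-10,"tz":0,"wx":0,"wy":0,"wz":0},{"grip":40,"tx":0,"ty":-20,"tz":0,"wx":0,"wy":0,"wz":0},{"grip":40,"tx":0,"ty":-30,"tz":0,"wx":0,"wy":0,"wz":0},{"grip":40,"tx":0,"ty":-30,"tz":0,"wx":0,"wy":0,"wz":0},{"grip":40,"tx":0,"ty":-30,"tz":0,"wx":0,"wy":0,"wz":0},{"grip":40,"tx":0,"ty":-30,"tz":0,"wx":0,"wy":0,"wz":0},{"grip":40,"tx":0,"ty":0,"tz":0,"wx":0,"wy":0,"wz":0}]' 40
python3 - <<'E'
from h import *
st()
cap("top","k1",(310,140,410,225),8)
cap("scene","k2",(280,150,380,225),8)
print(rot().as_matrix().round(2))
E
```

```text
time_s: 12.5
eef_pos: [561.8, -106.8, 303.1]
ee_rot: [-0.431, 0.855, -0.201, 0.209]
force: [0.5, 0.4, 0.3]
grip_width: 0.468
bar th -1.879 tilt err 0.0142 pos rel GB tool [   3.7 -142.8    0.6] F tool [ 0.3 -0.5  0.3] T axis 0.002 T [ 0.27 -0.09  0.01] q [-0.14  0.48  1.19 -0.6   1.57 -1.06] t 12.5 w 0.468
[[ 0.83 -0.17  0.53]
 [-0.53 -0.55  0.65]
 [ 0.18 -0.82 -0.54]]
```

View pics/k1.png

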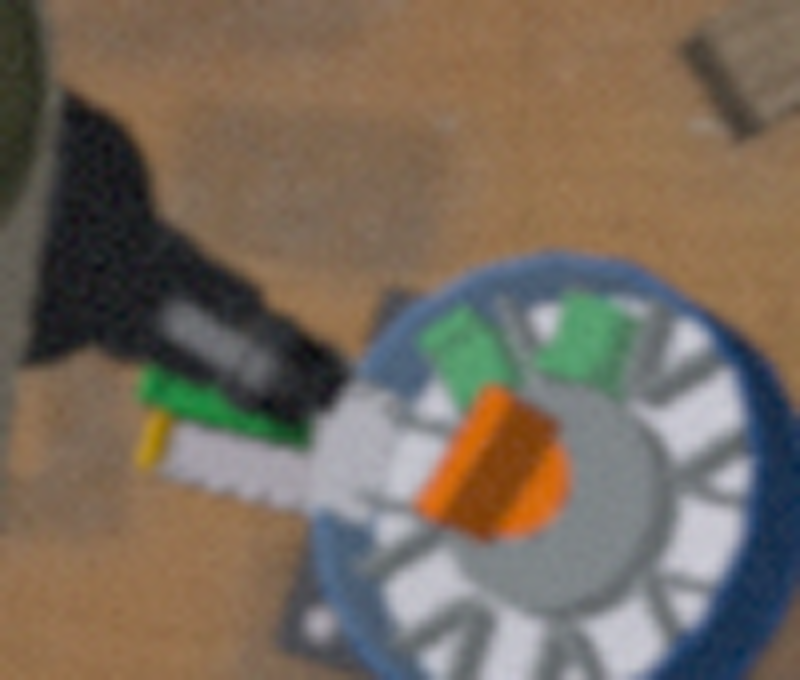

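View pics/k2.png

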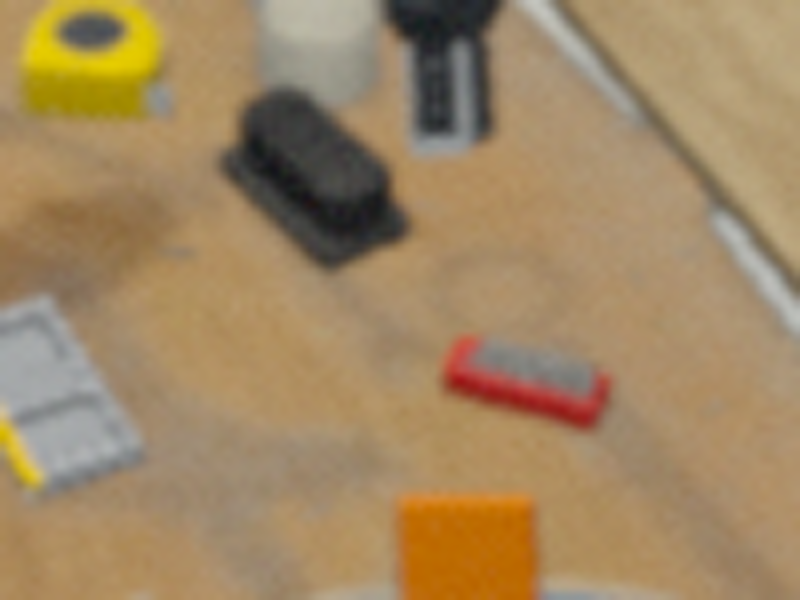

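Top view: green strip along the chute from (150,385) to (300,435), and the pocket at the opening is empty. Both blocks seem to be out, lying against the chute's far wall. Rotate the wrist for the chute grasp and back off so I can see them.

```bash
python3 -m handwheel '[{"grip":40,"tx":0,"ty":-15,"tz":0,"wx":0,"wy":0.12,"wz":0},{"grip":40,"tx":0,"ty":-15,"tz":0,"wx":0,"wy":0.12,"wz":0},{"grip":40,"tx":0,"ty":-15,"tz":0,"wx":0,"wy":0.12,"wz":0},{"grip":40,"tx":0,"ty":-15,"tz":0,"wx":0,"wy":0.12,"wz":0},{"grip":40,"tx":0,"ty":-15,"tz":0,"wx":0,"wy":0.12,"wz":0},{"grip":40,"tx":0,"ty":-15,"tz":0,"wx":0,"wy":0.12,"wz":0},{"grip":40,"tx":0,"ty":0,"tz":0,"wx":0,"wy":0.12,"wz":0},{"grip":40,"tx":0,"ty":0,"tz":0,"wx":0,"wy":0.12,"wz":0},{"grip":40,"tx":0,"ty":0,"tz":0,"wx":0,"wy":0.12,"wz":0},{"grip":40,"tx":0,"ty":0,"tz":0,"wx":0,"wy":0.12,"wz":0}]' 40
python3 - <<'E'
from h import *
st()
m=[(feeder([chute(0,-22,0),chute(0,22,0),chute(95,22,0),chute(95,-22,0)]),(255,0,255))]
overlay("top","l1",(310,150,410,225),8,m)
cap("top","l1b",(320,165,370,205),16)
cap("scene","l2",(280,150,380,245),8)
print(rot().as_matrix().round(2))
E
```

```text
time_s: 13.43
eef_pos: [575.4, -60.7, 369.9]
ee_rot: [-0.238, 0.588, -0.413, 0.654]
force: [-1.5, -0.0, -0.0]
grip_width: 0.469
bar th -3.081 tilt err 0.0028 pos rel GB tool [-1.000e-01 -2.252e+02  9.000e-01] F tool [ 0.3  0.3 -1.4] T axis 0.087 T [ 0.27 -0.05  0.08] q [-0.06  0.51  0.97 -0.61  1.78  0.1 ] t 13.43 w 0.469
[[-0.19 -0.17  0.97]
 [-0.8  -0.55 -0.25]
 [ 0.57 -0.82 -0.04]]
```

View pics/l1.png

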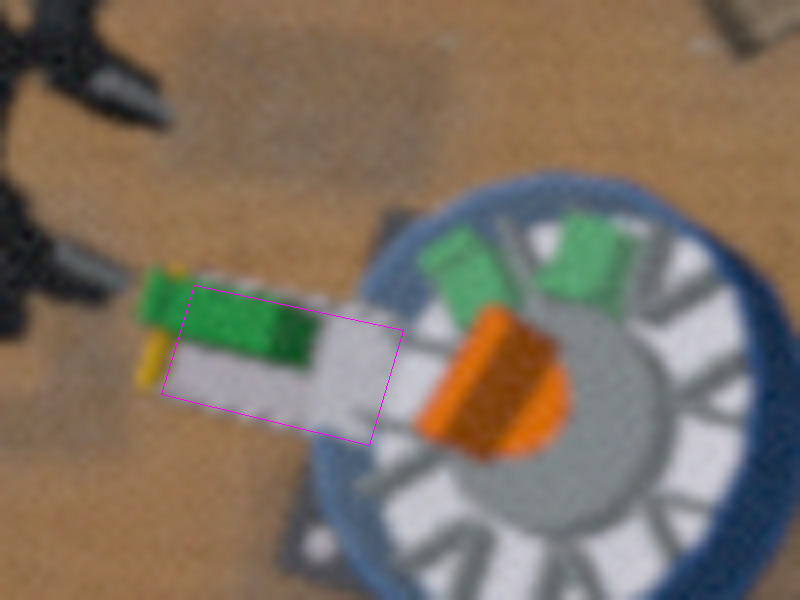

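View pics/l2.png

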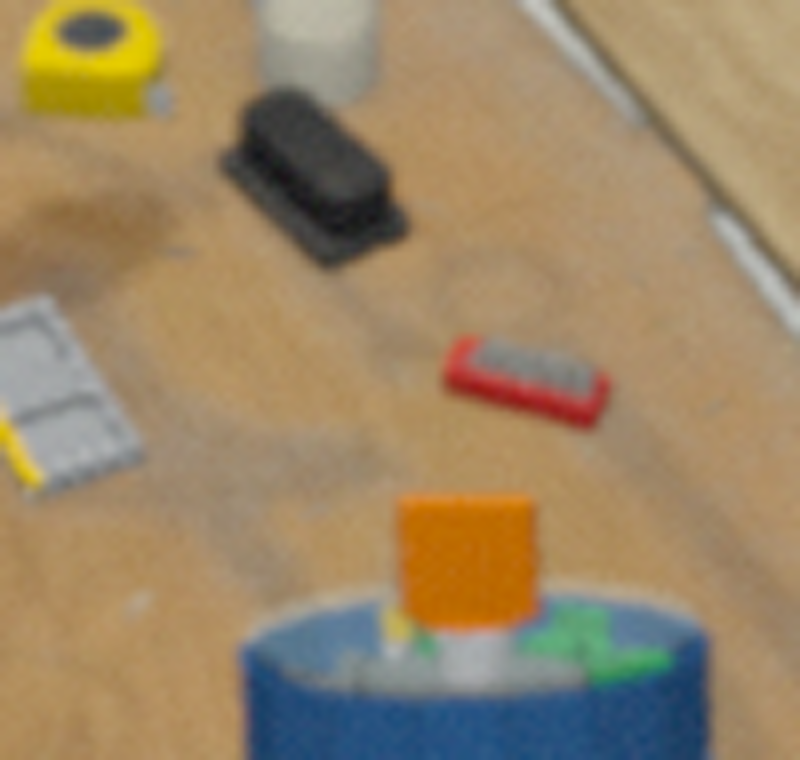

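View pics/l1b.png

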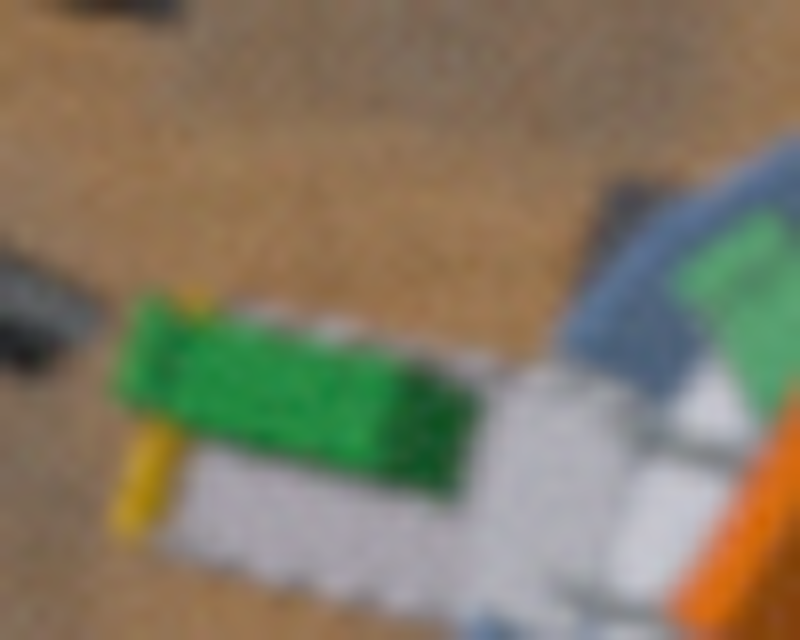

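```bash
python3 - <<'E'
from h import *
overlay("top","m1",(320,165,370,205),16,cblock(15,9,-1)+cblock(45,9,1,(0,0,255)))
E
```

```text
(no output)
```

View pics/m1.png

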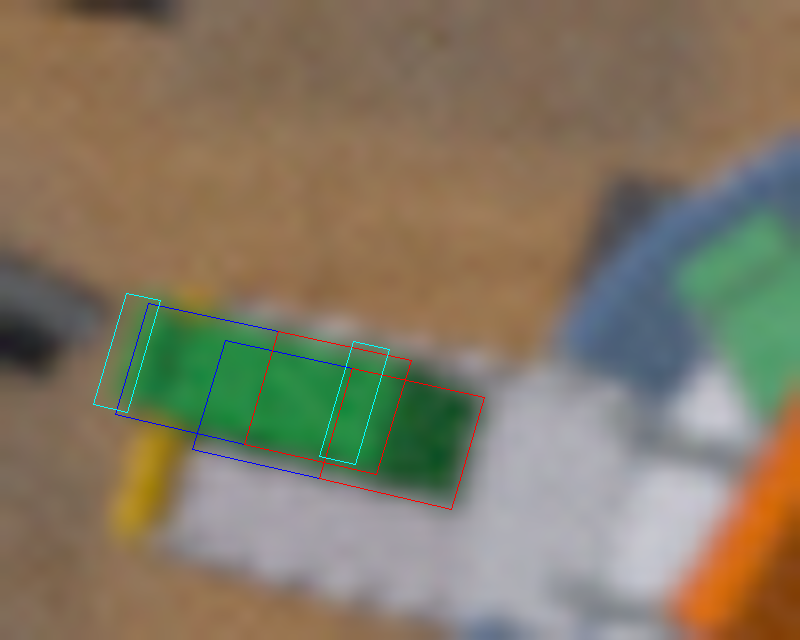

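Blocks lie end to end: lug of a at the stop end (135,350), lug of b at the uphill end. My model fits to about 3 mm, lateral offset about +9. Work out the grasp of block_a.

```bash
python3 - <<'E'
from h import *
R=target(-AXW,fdir(EY))
for h in (90,13): 
    p=feeder(chute(16.5,9.5,h))[0];print(p.round(1)); delta(p,R)
E
```

```text
[587.  -54.9 108.2]
pos [575.5 -60.5 370.5] q [-0.06   0.511  0.974 -0.605  1.783  0.09 ] t 13.63 F [ 0.4 -0.6 -0.1] w 0.468
 d in cur tool [-156.7  209.8   19.4]  d in target tool [-157.7  209.7    9.2]  rotvec [-0.004  0.07   0.   ] ang 0.07
[573.3 -96.9  45.1]
pos [575.5 -60.5 370.5] q [-0.06   0.511  0.974 -0.605  1.783  0.09 ] t 13.63 F [ 0.4 -0.6 -0.1] w 0.468
 d in cur tool [-156.8  286.8   19.1]  d in target tool [-157.7  286.7    9.2]  rotvec [-0.004  0.07   0.   ] ang 0.07
```

```bash
python3 -m handwheel '[{"grip":40,"tx":0,"ty":0,"tz":0,"wx":-0.004,"wy":0.07,"wz":0},{"grip":40,"tx":-26.3,"ty":28,"tz":1.5,"wx":0,"wy":0,"wz":0},{"grip":40,"tx":-26.3,"ty":28,"tz":1.5,"wx":0,"wy":0,"wz":0},{"grip":40,"tx":-26.3,"ty":28,"tz":1.5,"wx":0,"wy":0,"wz":0},{"grip":40,"tx":-26.3,"ty":28,"tz":1.5,"wx":0,"wy":0,"wz":0},{"grip":40,"tx":-26.3,"ty":28,"tz":1.5,"wx":0,"wy":0,"wz":0},{"grip":40,"tx":-26.3,"ty":28,"tz":1.5,"wx":0,"wy":0,"wz":0},{"grip":40,"tx":0,"ty":30,"tz":0,"wx":0,"wy":0,"wz":0},{"grip":40,"tx":0,"ty":10,"tz":0,"wx":0,"wy":0,"wz":0},{"grip":40,"tx":0,"ty":0,"tz":0,"wx":0,"wy":0,"wz":0}]' 40
python3 - <<'E'
from h import *
R=target(-AXW,fdir(EY))
delta(feeder(chute(16.5,9.5,13))[0],R)
cap("top","n1",(310,140,390,210),10)
cap("scene","n2",(290,170,370,230),10)
E
```

```text
time_s: 14.47
eef_pos: [587.0, -54.8, 108.6]
ee_rot: [-0.223, 0.569, -0.421, 0.67]
force: [0.4, 0.5, 0.1]
grip_width: 0.466
pos [587.  -54.8 108.6] q [-0.051  0.722  1.313 -0.605  1.338  0.48 ] t 14.47 F [0.4 0.5 0.1] w 0.466
 d in cur tool [-0.3 77.4  0.2]  d in target tool [-0.2 77.4 -0. ]  rotvec [ 0.003 -0.001  0.001] ang 0.003
```

View pics/n1.png

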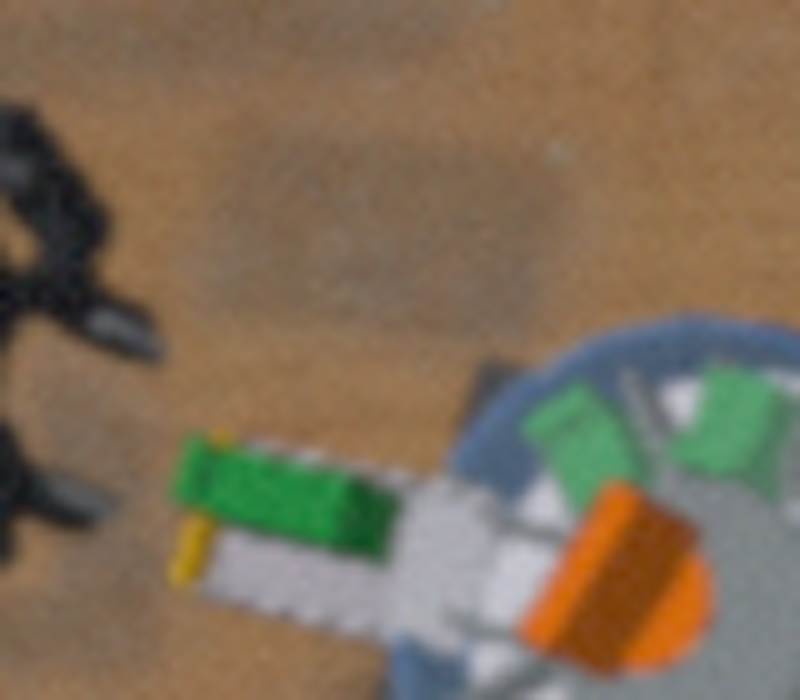

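View pics/n2.png

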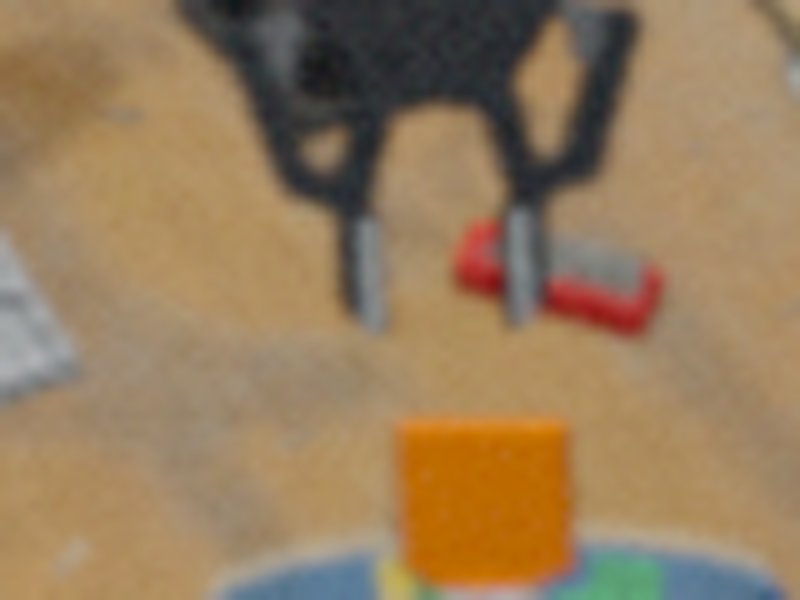

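```bash
python3 -m handwheel '[{"grip":40,"tx":0,"ty":20,"tz":0,"wx":0,"wy":0,"wz":0},{"grip":40,"tx":0,"ty":20,"tz":0,"wx":0,"wy":0,"wz":0},{"grip":40,"tx":0,"ty":15,"tz":0,"wx":0,"wy":0,"wz":0},{"grip":40,"tx":0,"ty":0,"tz":0,"wx":0,"wy":0,"wz":0}]' 40
python3 - <<'E'
from h import *
R=target(-AXW,fdir(EY))
delta(feeder(chute(16.5,9.5,13))[0],R)
cap("top","p1",(310,160,370,210),12)
E
```

```text
time_s: 14.9
eef_pos: [578.2, -84.4, 65.2]
ee_rot: [-0.224, 0.567, -0.421, 0.672]
force: [-0.6, -0.1, 0.0]
grip_width: 0.472
pos [578.2 -84.4  65.2] q [-0.099  0.755  1.384 -0.638  1.227  0.51 ] t 14.9 F [-0.6 -0.1  0. ] w 0.472
 d in cur tool [-0.6 24.1 -0.8]  d in target tool [-0.6 24.1 -0.8]  rotvec [-0.    -0.004 -0.   ] ang 0.004
```

View pics/p1.png

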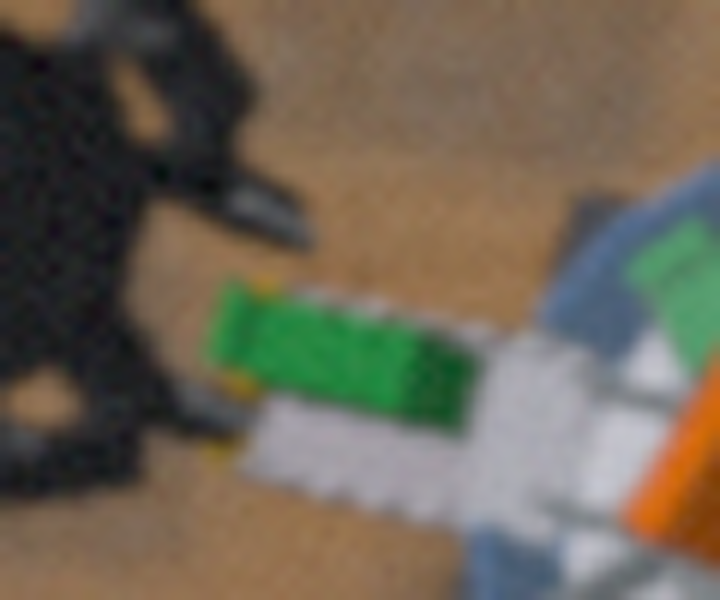

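The fingertips straddle block_a, about 3 mm too far uphill. Correct and descend.

```bash
python3 -m handwheel '[{"grip":40,"tx":-2,"ty":8,"tz":-0.5,"wx":0,"wy":0,"wz":0},{"grip":40,"tx":-1.5,"ty":8,"tz":0,"wx":0,"wy":0,"wz":0},{"grip":40,"tx":0,"ty":7,"tz":0,"wx":0,"wy":0,"wz":0},{"grip":40,"tx":0,"ty":0,"tz":0,"wx":0,"wy":0,"wz":0}]' 40
python3 - <<'E'
from h import *
R=target(-AXW,fdir(EY))
delta(feeder(chute(13.5,9.5,13))[0],R)
cap("top","q1",(310,160,370,210),12)
cap("scene","q2",(290,170,370,230),10)
E
```

```text
time_s: 15.28
eef_pos: [574.3, -93.7, 43.3]
ee_rot: [-0.224, 0.567, -0.421, 0.672]
force: [-0.7, 0.4, -1.6]
grip_width: 0.466
pos [574.3 -93.7  43.3] q [-0.115  0.779  1.408 -0.653  1.181  0.528] t 15.28 F [-0.7  0.4 -1.6] w 0.466
 d in cur tool [0.8 0.5 0.1]  d in target tool [0.8 0.5 0.1]  rotvec [ 0.    -0.003  0.   ] ang 0.003
```

View pics/q1.png

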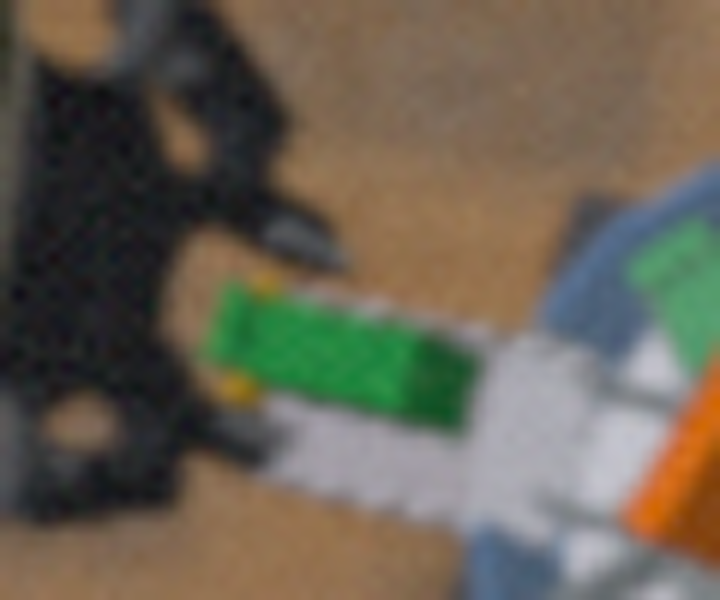

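View pics/q2.png

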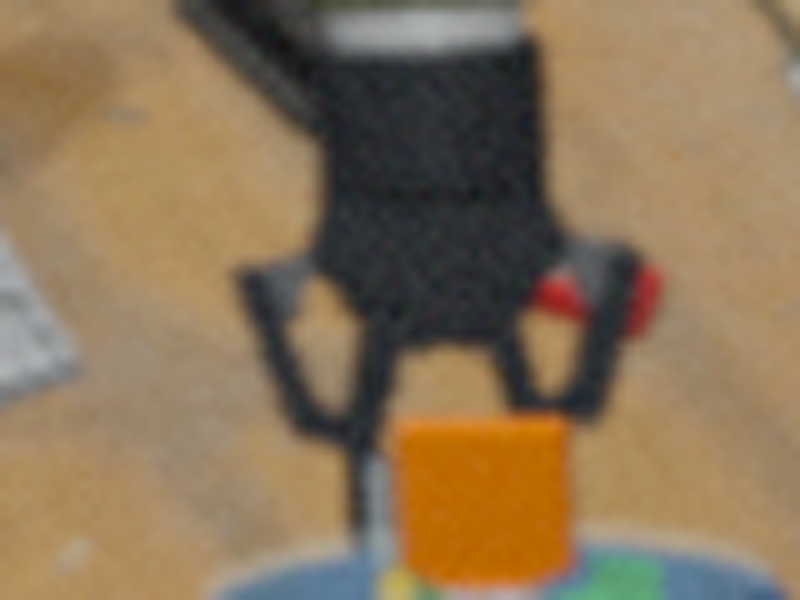

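```bash
python3 -m handwheel '[{"grip":10,"tx":0,"ty":1,"tz":0,"wx":0,"wy":0,"wz":0},{"grip":10,"tx":0,"ty":0,"tz":0,"wx":0,"wy":0,"wz":0},{"grip":10,"tx":0,"ty":0,"tz":0,"wx":0,"wy":0,"wz":0},{"grip":10,"tx":0,"ty":0,"tz":0,"wx":0,"wy":0,"wz":0},{"grip":10,"tx":0,"ty":0,"tz":0,"wx":0,"wy":0,"wz":0}]' 40
python3 - <<'E'
from h import *
R=target(-AXW,fdir(EY))
delta(feeder(chute(13.5,9.5,13))[0],R)
cap("top","r1",(310,160,370,210),12)
E
```

```text
time_s: 15.8
eef_pos: [575.0, -93.8, 43.9]
ee_rot: [-0.224, 0.567, -0.421, 0.672]
force: [0.2, 2.0, 2.8]
grip_width: 0.244
pos [575.  -93.8  43.9] q [-0.115  0.778  1.407 -0.654  1.18   0.529] t 15.8 F [0.2 2.  2.8] w 0.244
 d in cur tool [ 0.5  1.  -0.7]  d in target tool [ 0.5  1.  -0.7]  rotvec [-0.002 -0.004 -0.   ] ang 0.005
```

View pics/r1.png

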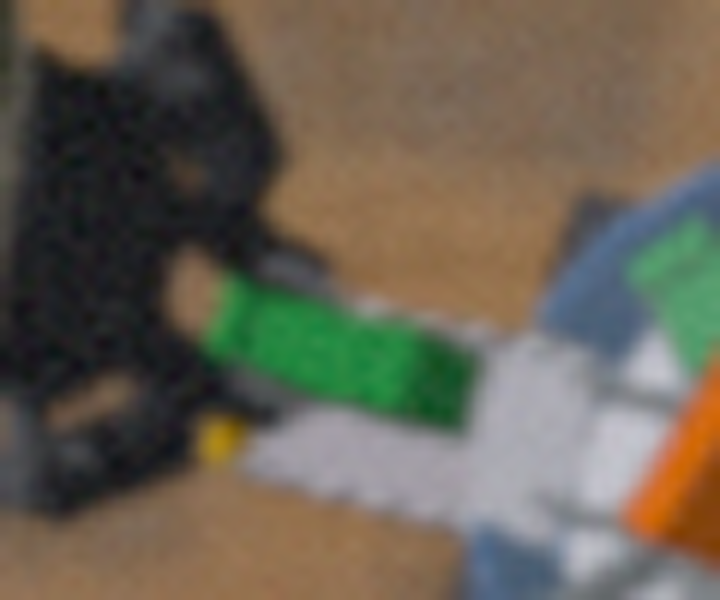

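Gripped (opening about 21 mm). Lift along the axis.

```bash
python3 -m handwheel '[{"grip":10,"tx":0,"ty":0,"tz":0,"wx":0,"wy":0,"wz":0},{"grip":10,"tx":0,"ty":-6,"tz":0,"wx":0,"wy":0,"wz":0},{"grip":10,"tx":0,"ty":-10,"tz":0,"wx":0,"wy":0,"wz":0},{"grip":10,"tx":0,"ty":-20,"tz":0,"wx":0,"wy":0,"wz":0},{"grip":10,"tx":0,"ty":-25,"tz":0,"wx":0,"wy":0,"wz":0},{"grip":10,"tx":0,"ty":-25,"tz":0,"wx":0,"wy":0,"wz":0},{"grip":10,"tx":0,"ty":-25,"tz":0,"wx":0,"wy":0,"wz":0},{"grip":10,"tx":0,"ty":-20,"tz":0,"wx":0,"wy":0,"wz":0},{"grip":10,"tx":0,"ty":0,"tz":0,"wx":0,"wy":0,"wz":0}]' 70
python3 - <<'E'
from h import *
st()
cap("top","u1",(290,140,370,210),10)
cap("scene","u2",(290,150,370,220),10)
E
```

```text
time_s: 16.6
eef_pos: [599.5, -20.1, 154.7]
ee_rot: [-0.226, 0.565, -0.419, 0.673]
force: [-0.0, -0.0, -0.6]
grip_width: 0.24
bar th 3.136 tilt err 0.0079 pos rel GB tool [-161.7  -74.7   10.3] F tool [-0.4  0.5 -0. ] T axis -0.045 T [ 0.25 -0.16 -0.01] q [ 0.    0.7   1.22 -0.58  1.45  0.46] t 16.6 w 0.24
```

View pics/u1.png

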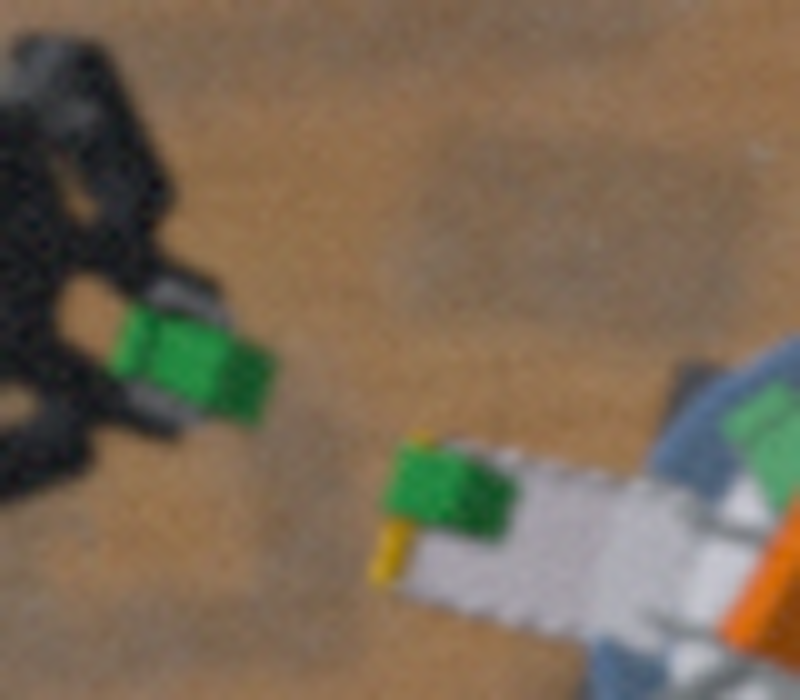

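View pics/u2.png

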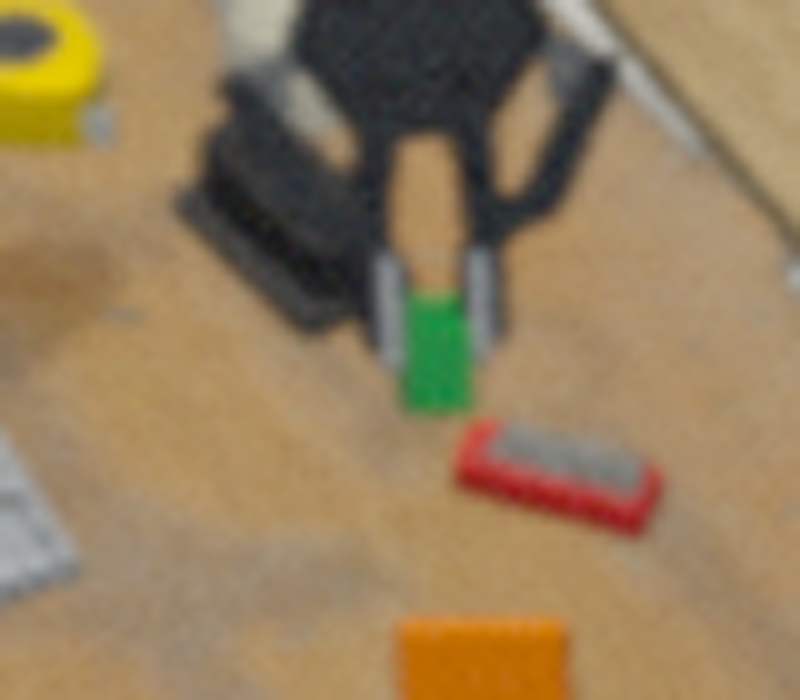

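Block_a is held square and block_b slid to the stop (450,490), with its lug uphill. Check the in-hand offset with an overlay.

```bash
cat >> h.py <<'E'
def held(bx,by,lug=-1,bz=0,yawe=0):
    s=sense();r=rot(s)
    # block frame in tool: z=-y_tool; x dir = lug * x_tool
    def T(pts):
        return s["eef_pos"]+r.apply(np.array([[bx+p[0],by-p[2],bz+p[1]] for p in pts]))
    q=((15,11),(15,-11),(-15,-11),(-15,11))
    return [(T([(a,b,0) for a,b in q]),(255,0,0)),(T([(a,b,28) for a,b in q]),(255,0,0)),
            (T([(lug*a,b,36) for a,b in((15,11),(15,-11),(7,-11),(7,11))]),(255,255,0))]
E
python3 - <<'E'
from h import *
overlay("top","v1",(290,155,330,195),16,held(3,14))
overlay("scene","v2",(310,165,350,205),16,held(3,14))
E
```

```text
(no output)
```

View pics/v1.png

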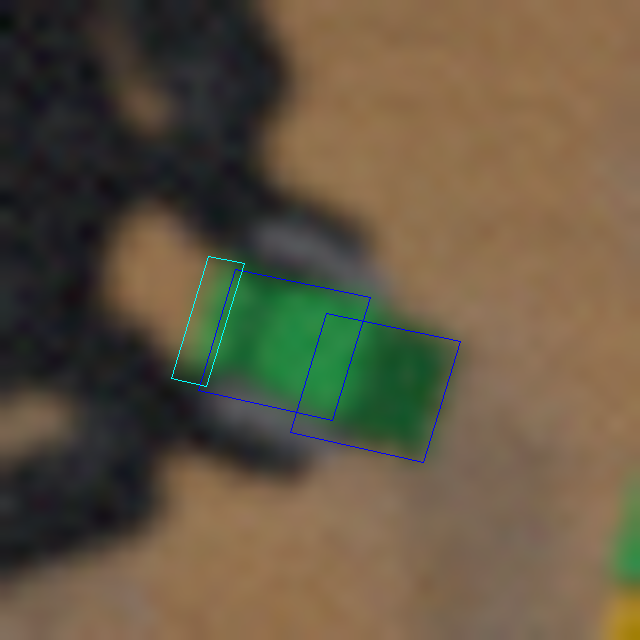

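View pics/v2.png

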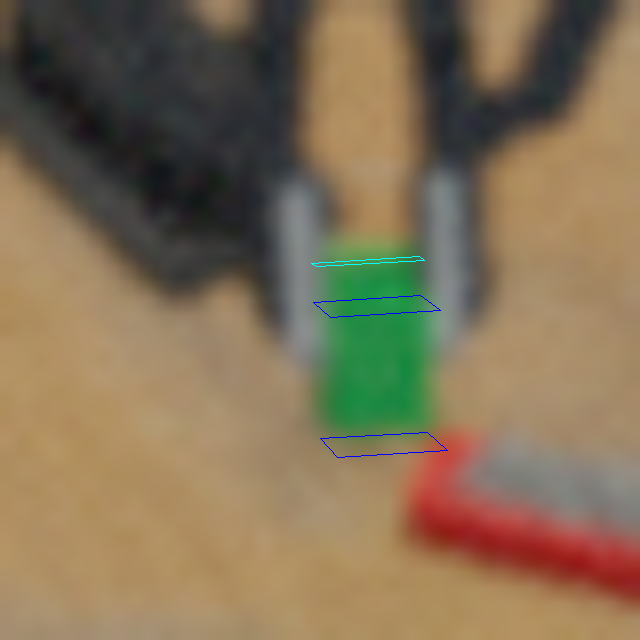

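```bash
cat > fit.py <<'E'
from h import *
from scipy.optimize import minimize
def green(c,roi):
    x0,y0,x1,y1=roi;p=c["pixels"][y0:y1,x0:x1].astype(float)
    g=(p[...,1]-np.maximum(p[...,0],p[...,2]))/(p.sum(2)+1)
    return np.clip(g/0.2,0,1)
def body(lug):
    q=[(15,11),(15,-11),(-15,-11),(-15,11)]
    return [[(a,b,h) for h in(0,28) for a,b in q],[(lug*a,b,h) for h in (28,36) for a,b in((15,11),(15,-11),(7,-11),(7,11))]]
def render(c,W,roi,k=8):
    x0,y0,x1,y1=roi;m=np.zeros(((y1-y0)*k,(x1-x0)*k),np.uint8)
    for w in W:
        uv=(proj(c,w)-[x0,y0]+.5)*k
        cv2.fillConvexPoly(m,cv2.convexHull(np.round(uv).astype(np.int32)),255)
    m=cv2.GaussianBlur(m,(0,0),0.6*k)
    return cv2.resize(m,None,fx=1/k,fy=1/k,interpolation=cv2.INTER_AREA)/255.
def fit(views,lug,x0):
    s=sense();r=rot(s);data=[]
    for n,roi in views:
        c=eyes.capture(n);data.append((c,roi,green(c,roi)))
    def W(p):
        bx,by,bz,yaw,pit=p
        Rb=Ro.from_euler('yz',[yaw,pit])  # yaw about tool y, pitch about tool z
        return [s["eef_pos"]+r.apply(np.array([bx,by,bz])+Rb.apply(np.array([[a,-h,b] for a,b,h in P]))) for P in body(lug)]
    def cost(p):
        return sum(((render(c,W(p),roi)-g)**2).sum() for c,roi,g in data)+ (p[3]/.1)**2*.3+(p[4]/.05)**2*.5
    best=minimize(cost,x0,method='Nelder-Mead',options=dict(initial_simplex=np.array(x0)+np.vstack([np.zeros(5),np.diag([4,4,3,.1,.08])]),xatol=.05,fatol=.01,maxiter=600))
    print('fit',best.x.round(2),'cost',cost(x0),best.fun)
    for i in range(len(data)):
        print(views[i][0],best.x.round(1), ((render(data[i][0],W(best.x),data[i][1])-data[i][2])**2).sum().round(2), 'area',data[i][2].sum().round(1),render(data[i][0],W(best.x),data[i][1]).sum().round(1))
    return best.x
E
python3 - <<'E'
from fit import *
fit([("top",(292,160,325,186)),("scene",(322,175,345,197))],-1,[3,11,0,0,0])
fit([("top",(292,160,325,186))],-1,[3,11,0,0,0])
fit([("scene",(322,175,345,197))],-1,[3,11,0,0,0])
E
```

```text
fit [ 7.39 10.29  0.11  0.13 -0.03] cost 25.647529543117283 13.651602238946282
top [ 7.4 10.3  0.1  0.1 -0. ] 9.39 area 122.7 139.4
scene [ 7.4 10.3  0.1  0.1 -0. ] 3.62 area 77.3 85.0
fit [5.360e+00 1.196e+01 1.180e+00 1.200e-01 1.000e-02] cost 19.478902554166094 9.484134348553672
top [ 5.4 12.   1.2  0.1  0. ] 9.02 area 122.9 138.9
fit [ 1.88 11.05 -0.25  0.11 -0.02] cost 7.085727818716771 3.0227924090550293
scene [ 1.9 11.  -0.2  0.1 -0. ] 2.55 area 76.7 83.9
```

```bash
python3 - <<'E'
from h import *
def bays(y,h): return [(tray([[a,y+b,h] for a,b in((21,17),(21,-17),(-21,-17),(-21,17))]),(0,0,255))]
def go(n,name,roi,k,cur):
    acc=np.mean([eyes.capture(n)["pixels"].astype(float) for _ in range(4)],0)
    x0,y0,x1,y1=roi;g=acc[y0:y1,x0:x1,::-1]
    g=np.clip((g-g.min())*255/(g.max()-g.min())*1.5-60,0,255).astype(np.uint8)
    p=cv2.resize(g,None,fx=k,fy=k,interpolation=cv2.INTER_CUBIC)
    c=eyes.capture(n)
    for W,col in cur: cv2.polylines(p,[np.round((proj(c,W)-[x0,y0]+.5)*k).astype(np.int32)],True,col,1)
    cv2.imwrite(f"pics/{name}.png",p)
go("top","w1",(238,206,288,236),15,bays(28,13)+bays(-28,13))
go("scene","w2",(270,182,300,214),18,bays(28,13)+bays(-28,13))
E
```

```text
(no output)
```

View pics/w1.png

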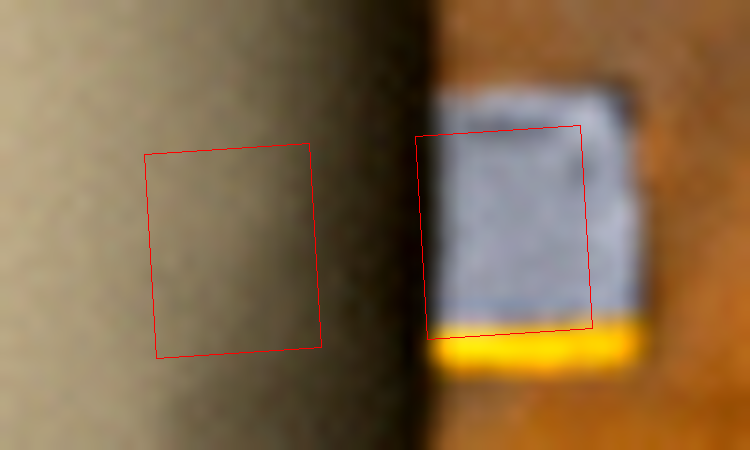

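View pics/w2.png

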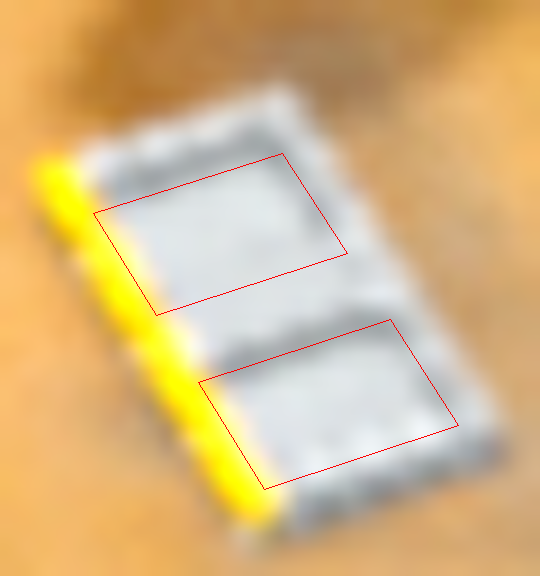

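```bash
sed -i 's/^TX,TY,TYAW=.*/TX,TY,TYAW=479.8,130,0.045/' h.py; cat >> h.py <<'E'
def tr_R(flip=False):
    x=np.array([np.cos(TYAW),np.sin(TYAW),0])*(-1 if flip else 1); y=np.array([0,0,-1.]); return Ro.from_matrix(np.c_[x,y,np.cross(x,y)])
def tcp_for(bayy,up,b,R):
    return tray([[0,bayy,5+up]])[0]-R.apply(np.array(b,float))
E
python3 - <<'E'
from h import *
R=tr_R(); p=tcp_for(28,60,(5,11,0),R); print(p); delta(p,R)
E
```

```text
[473.54548685 157.74673071  76.        ]
pos [597.8 -22.4 150.9] q [ 1.000e-03  7.040e-01  1.224e+00 -5.820e-01  1.449e+00  4.620e-01] t 17.5 F [-0.7 -0.7 -0. ] w 0.241
 d in cur tool [-151.1  -15.1 -174.5]  d in target tool [-116.    74.9  185.5]  rotvec [ 0.585 -1.865  0.409] ang 1.997
```

```bash
python3 -m handwheel '[{"grip":10,"tx":0,"ty":-5,"tz":0,"wx":0.0325,"wy":-0.1036,"wz":0.0227},{"grip":10,"tx":0,"ty":0,"tz":0,"wx":0.0325,"wy":-0.1036,"wz":0.0227},{"grip":10,"tx":0,"ty":0,"tz":0,"wx":0.0325,"wy":-0.1036,"wz":0.0227},{"grip":10,"tx":0,"ty":0,"tz":0,"wx":0.0325,"wy":-0.1036,"wz":0.0227},{"grip":10,"tx":0,"ty":0,"tz":0,"wx":0.0325,"wy":-0.1036,"wz":0.0227},{"grip":10,"tx":0,"ty":0,"tz":0,"wx":0.0325,"wy":-0.1036,"wz":0.0227},{"grip":10,"tx":0,"ty":0,"tz":0,"wx":0.0325,"wy":-0.1036,"wz":0.0227},{"grip":10,"tx":0,"ty":0,"tz":0,"wx":0.0325,"wy":-0.1036,"wz":0.0227},{"grip":10,"tx":0,"ty":0,"tz":0,"wx":0.0325,"wy":-0.1036,"wz":0.0227}]' 70
python3 -m handwheel '[{"grip":10,"tx":0,"ty":0,"tz":0,"wx":0.0325,"wy":-0.1036,"wz":0.0227},{"grip":10,"tx":0,"ty":0,"tz":0,"wx":0.0325,"wy":-0.1036,"wz":0.0227},{"grip":10,"tx":0,"ty":0,"tz":0,"wx":0.0325,"wy":-0.1036,"wz":0.0227},{"grip":10,"tx":0,"ty":0,"tz":0,"wx":0.0325,"wy":-0.1036,"wz":0.0227},{"grip":10,"tx":0,"ty":0,"tz":0,"wx":0.0325,"wy":-0.1036,"wz":0.0227},{"grip":10,"tx":0,"ty":0,"tz":0,"wx":0.0325,"wy":-0.1036,"wz":0.0227},{"grip":10,"tx":0,"ty":0,"tz":0,"wx":0.0325,"wy":-0.1036,"wz":0.0227},{"grip":10,"tx":0,"ty":0,"tz":0,"wx":0.0325,"wy":-0.1036,"wz":0.0227},{"grip":10,"tx":0,"ty":0,"tz":0,"wx":0.0325,"wy":-0.1036,"wz":0.0227},{"grip":10,"tx":0,"ty":0,"tz":0,"wx":0,"wy":0,"wz":0}]' 70
python3 - <<'E'
from h import *
R=tr_R(); p=tcp_for(28,60,(5,11,0),R); delta(p,R)
E
```

```text
time_s: 18.25
eef_pos: [598.6, -19.5, 155.2]
ee_rot: [-0.531, 0.726, -0.229, 0.372]
force: [0.4, -0.1, -0.6]
grip_width: 0.238
time_s: 19.08
eef_pos: [599.0, -20.6, 154.9]
ee_rot: [0.707, -0.707, -0.017, 0.017]
force: [0.2, -1.0, -1.3]
grip_width: 0.238
pos [599.  -20.6 154.9] q [-0.23   0.54   1.366  0.     1.236 -1.848] t 19.08 F [ 0.2 -1.  -1.3] w 0.238
 d in cur tool [-116.8   79.1  184. ]  d in target tool [-117.3   78.9  183.8]  rotvec [-0.     0.002 -0.   ] ang 0.002
```

```bash
python3 -m handwheel '[{"grip":10,"tx":-19.5,"ty":5,"tz":30.7,"wx":0,"wy":0,"wz":0},{"grip":10,"tx":-19.5,"ty":8,"tz":30.7,"wx":0,"wy":0,"wz":0},{"grip":10,"tx":-19.5,"ty":8,"tz":30.7,"wx":0,"wy":0,"wz":0},{"grip":10,"tx":-19.5,"ty":8,"tz":30.7,"wx":0,"wy":0,"wz":0},{"grip":10,"tx":-19.5,"ty":8,"tz":30.7,"wx":0,"wy":0,"wz":0},{"grip":10,"tx":-19.5,"ty":8,"tz":30.7,"wx":0,"wy":0,"wz":0},{"grip":10,"tx":0,"ty":20,"tz":0,"wx":0,"wy":0,"wz":0},{"grip":10,"tx":0,"ty":0,"tz":0,"wx":0,"wy":0,"wz":0}]' 70
python3 - <<'E'
from h import *
R=tr_R(); p=tcp_for(28,60,(5,11,0),R); delta(p,R)
overlay("top","x1",(225,180,305,245),10,held(5,11))
overlay("scene","x2",(250,150,310,215),10,held(5,11))
E
```

```text
time_s: 19.75
eef_pos: [471.1, 160.3, 87.6]
ee_rot: [-0.706, 0.707, 0.015, -0.017]
force: [-0.2, -0.9, -1.0]
grip_width: 0.239
pos [471.1 160.3  87.6] q [ 9.300e-02  4.240e-01  1.753e+00 -1.000e-03  9.690e-01 -1.522e+00] t 19.75 F [-0.2 -0.9 -1. ] w 0.239
 d in cur tool [ 2.4 11.6 -2.6]  d in target tool [ 2.4 11.6 -2.7]  rotvec [ 0.001 -0.    -0.004] ang 0.004
```

View pics/x1.png

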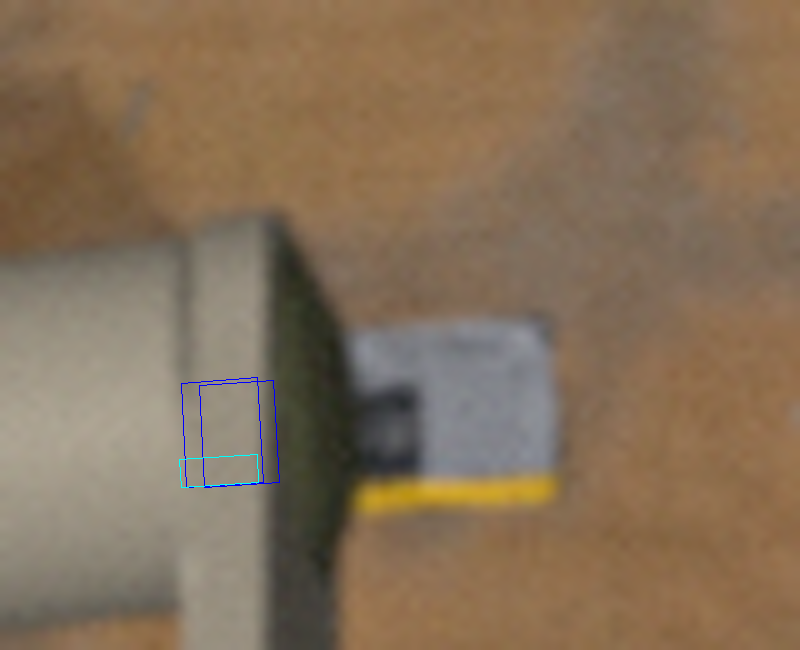

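View pics/x2.png

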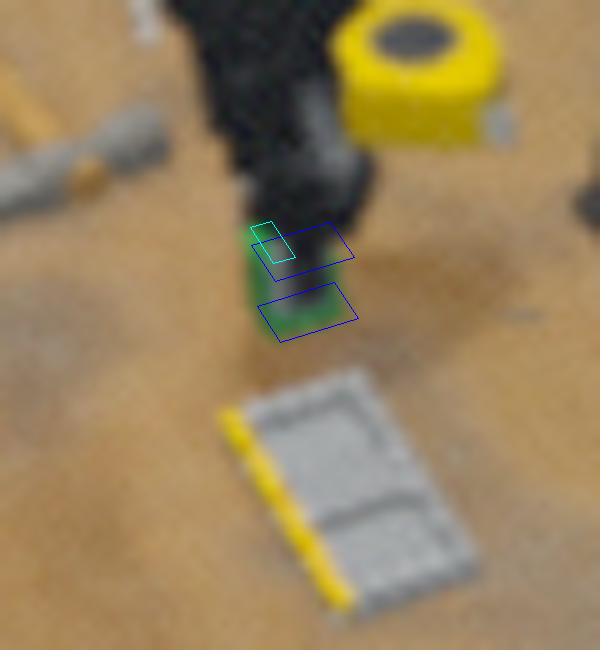

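```bash
sed -i 's/^TX,TY,TYAW=.*/TX,TY,TYAW=479.8,130.5,0.045/' h.py
python3 - <<'E'
from h import *
R=tr_R(); p=tcp_for(28,15,(3,11,0),R); delta(p,R)
E
```

```text
pos [473.7 158.9  90.1] q [ 8.900e-02  4.220e-01  1.748e+00 -1.000e-03  9.720e-01 -1.524e+00] t 19.85 F [0.3 0.5 0.4] w 0.237
 d in cur tool [ 1.8 59.1 -0.6]  d in target tool [ 1.8 59.1 -0.7]  rotvec [ 0.001 -0.002  0.   ] ang 0.002
```

```bash
python3 -m handwheel '[{"grip":10,"tx":1,"ty":20,"tz":-0.5,"wx":0,"wy":0,"wz":0},{"grip":10,"tx":1,"ty":20,"tz":0,"wx":0,"wy":0,"wz":0},{"grip":10,"tx":0,"ty":16,"tz":0,"wx":0,"wy":0,"wz":0},{"grip":10,"tx":0,"ty":0,"tz":0,"wx":0,"wy":0,"wz":0}]' 70
python3 - <<'E'
from fit import *
R=tr_R(); p=tcp_for(28,5,(3,11,0),R); delta(p,R)
overlay("scene","y2",(250,165,310,215),13,held(3,11)+[(tray([[a,28+b,13] for a,b in((21,17),(21,-17),(-21,-17),(-21,17))]),(0,0,255))])
E
```

```text
time_s: 20.18
eef_pos: [475.2, 157.6, 32.4]
ee_rot: [-0.707, 0.707, 0.014, -0.016]
force: [-1.2, 0.5, -0.0]
grip_width: 0.239
pos [475.2 157.6  32.4] q [ 8.600e-02  5.200e-01  1.783e+00 -1.000e-03  8.420e-01 -1.526e+00] t 20.18 F [-1.2  0.5 -0. ] w 0.239
 d in cur tool [ 0.4 11.4  0.7]  d in target tool [ 0.4 11.4  0.7]  rotvec [ 0.001 -0.003 -0.003] ang 0.004
```

View pics/y2.png

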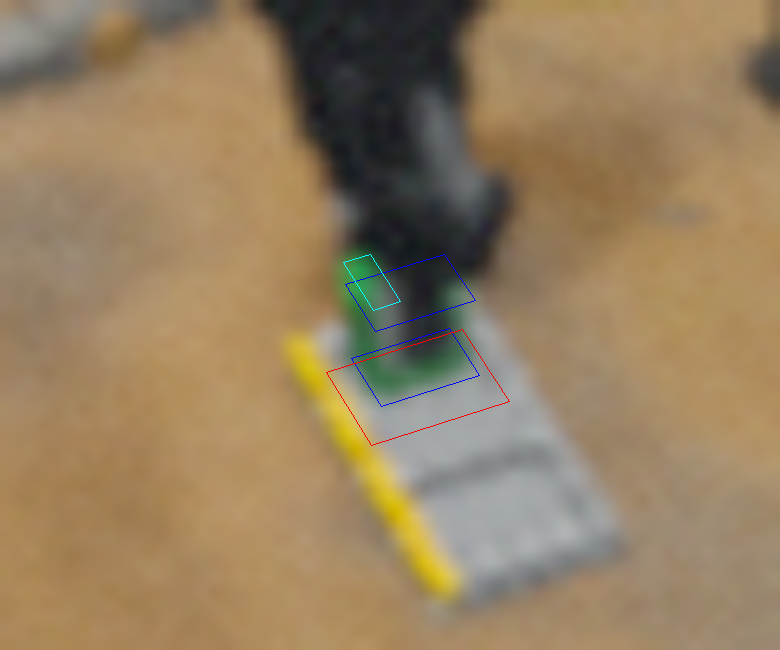

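Block_a hangs over the left bay, lug toward the yellow edge. Tray and block show the same scene-camera bias, so their relative alignment is fine. Lower it.

```bash
python3 -m handwheel '[{"grip":10,"tx":0.4,"ty":5,"tz":0.5,"wx":0,"wy":0,"wz":0},{"grip":10,"tx":0,"ty":5,"tz":0,"wx":0,"wy":0,"wz":0},{"grip":10,"tx":0,"ty":2,"tz":0,"wx":0,"wy":0,"wz":0},{"grip":10,"tx":0,"ty":0,"tz":0,"wx":0,"wy":0,"wz":0}]' 70
python3 - <<'E'
from fit import *
R=tr_R(); p=tcp_for(28,0,(3,11,0),R); delta(p,R)
cap("scene","z2",(250,165,310,215),13)
E
```

```text
time_s: 20.57
eef_pos: [476.0, 159.1, 21.9]
ee_rot: [-0.707, 0.707, 0.016, -0.016]
force: [-0.4, -0.2, -0.6]
grip_width: 0.237
pos [476.  159.1  21.9] q [ 8.900e-02  5.390e-01  1.786e+00 -1.000e-03  8.160e-01 -1.526e+00] t 20.57 F [-0.4 -0.2 -0.6] w 0.237
 d in cur tool [-0.5  5.9 -0.8]  d in target tool [-0.5  5.9 -0.8]  rotvec [ 0. -0.  0.] ang 0.001
```

View pics/z2.png

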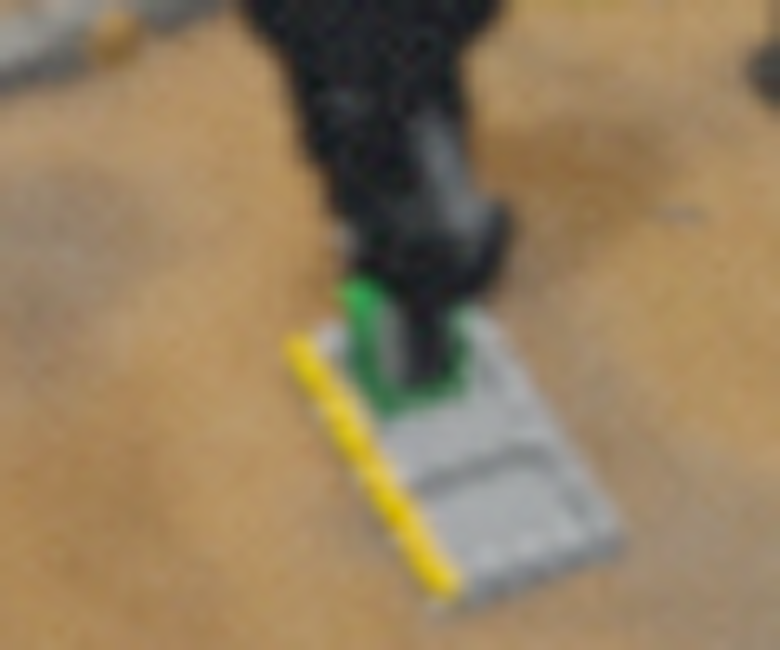

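Block_a's near bottom edge (390,413)–(465,388) leaves about 10 mm to the near bay wall, where 6 would be centred. Shift 3.5 mm toward −y and lower.

```bash
python3 -m handwheel '[{"grip":10,"tx":0,"ty":0,"tz":-3.5,"wx":0,"wy":0,"wz":0},{"grip":10,"tx":0,"ty":2,"tz":0,"wx":0,"wy":0,"wz":0},{"grip":10,"tx":0,"ty":2,"tz":0,"wx":0,"wy":0,"wz":0},{"grip":10,"tx":0,"ty":0,"tz":0,"wx":0,"wy":0,"wz":0}]' 70
python3 - <<'E'
from fit import *
R=tr_R(); p=tcp_for(28,0,(3,11,0),R); delta(p,R)
E
python3 -m handwheel '[{"grip":10,"tx":0,"ty":2,"tz":0,"wx":0,"wy":0,"wz":0},{"grip":10,"tx":0,"ty":0,"tz":0,"wx":0,"wy":0,"wz":0}]' 70
python3 - <<'E'
from fit import *
R=tr_R(); p=tcp_for(28,0,(3,11,0),R); delta(p,R)
cap("scene","z3",(250,165,310,215),13)
E
```

```text
time_s: 20.95
eef_pos: [476.6, 156.4, 18.8]
ee_rot: [0.707, -0.707, -0.016, 0.015]
force: [-1.1, 6.9, 5.1]
grip_width: 0.243
pos [476.6 156.4  18.8] q [ 8.300e-02  5.440e-01  1.790e+00  1.000e-03  8.060e-01 -1.534e+00] t 20.95 F [-1.1  6.9  5.1] w 0.243
 d in cur tool [-1.   2.8  2. ]  d in target tool [-1.   2.8  2. ]  rotvec [-0.001 -0.001  0.002] ang 0.002
time_s: 21.12
eef_pos: [476.7, 156.4, 18.7]
ee_rot: [0.707, -0.707, -0.017, 0.015]
force: [-11.1, 4.3, 31.3]
grip_width: 0.234
pos [476.7 156.4  18.7] q [ 8.300e-02  5.440e-01  1.790e+00  1.000e-03  8.060e-01 -1.534e+00] t 21.12 F [-11.1   4.3  31.3] w 0.234
 d in cur tool [-1.1  2.7  1.9]  d in target tool [-1.1  2.7  1.9]  rotvec [-0.001 -0.     0.002] ang 0.002
```

View pics/z3.png

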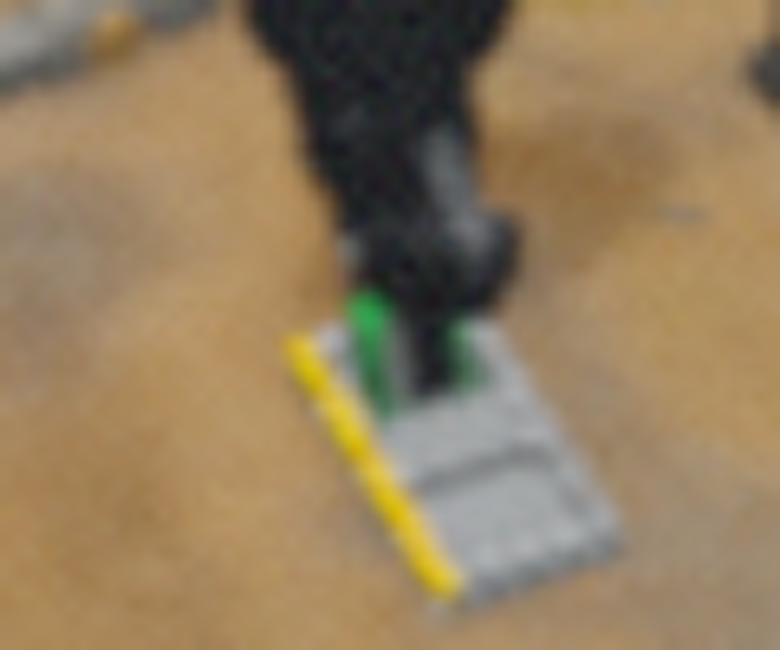

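Floor contact at TCP z = 18.7 (31 N up), and the near partition now hides the block's foot, so it's down in the bay. Release and lift.

```bash
python3 -m handwheel '[{"grip":10,"tx":0,"ty":-1.5,"tz":0,"wx":0,"wy":0,"wz":0},{"grip":32,"tx":0,"ty":0,"tz":0,"wx":0,"wy":0,"wz":0},{"grip":34,"tx":0,"ty":0,"tz":0,"wx":0,"wy":0,"wz":0},{"grip":34,"tx":0,"ty":0,"tz":0,"wx":0,"wy":0,"wz":0},{"grip":34,"tx":0,"ty":-8,"tz":0,"wx":0,"wy":0,"wz":0},{"grip":34,"tx":0,"ty":-25,"tz":0,"wx":0,"wy":0,"wz":0},{"grip":34,"tx":0,"ty":-40,"tz":0,"wx":0,"wy":0,"wz":0},{"grip":34,"tx":0,"ty":-40,"tz":0,"wx":0,"wy":0,"wz":0},{"grip":40,"tx":20,"ty":-20,"tz":-30,"wx":0,"wy":0,"wz":0},{"grip":40,"tx":20,"ty":0,"tz":-30,"wx":0,"wy":0,"wz":0}]' 40
python3 - <<'E'
from fit import *
R=target(-AXW,fdir(EY)); delta(feeder(chute(14,10,90))[0],R)
cap("scene","A2",(250,165,310,215),13)
E
```

```text
time_s: 22.0
eef_pos: [520.9, 97.6, 156.3]
ee_rot: [-0.707, 0.707, 0.02, -0.014]
force: [1.7, 0.3, 0.4]
grip_width: 0.465
pos [520.9  97.6 156.3] q [-0.036  0.389  1.596 -0.     1.147 -1.654] t 22.0 F [1.7 0.3 0.4] w 0.465
 d in cur tool [  59.4   50.2 -153.7]  d in target tool [ 72.  110.8 110.5]  rotvec [-0.595  1.861 -0.399] ang 1.994
```

View pics/A2.png

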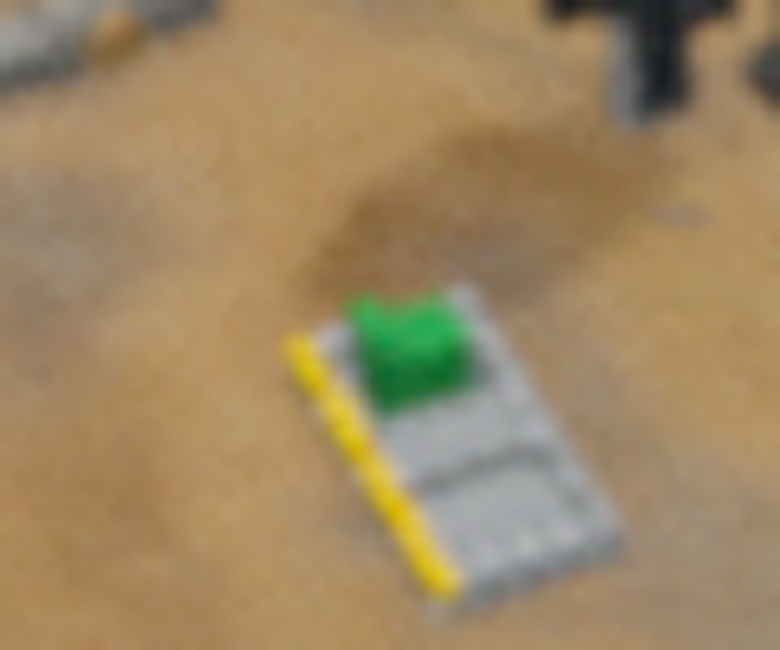

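Block_a sits upright in the left bay with its lug toward the yellow edge. Now back to the chute for block_b.

```bash
python3 -m handwheel '[{"grip":40,"tx":0,"ty":-10,"tz":0,"wx":-0.033,"wy":0.1034,"wz":-0.0222},{"grip":40,"tx":0,"ty":-10,"tz":0,"wx":-0.033,"wy":0.1034,"wz":-0.0222},{"grip":40,"tx":0,"ty":0,"tz":0,"wx":-0.033,"wy":0.1034,"wz":-0.0222},{"grip":40,"tx":0,"ty":0,"tz":0,"wx":-0.033,"wy":0.1034,"wz":-0.0222},{"grip":40,"tx":0,"ty":0,"tz":0,"wx":-0.033,"wy":0.1034,"wz":-0.0222},{"grip":40,"tx":0,"ty":0,"tz":0,"wx":-0.033,"wy":0.1034,"wz":-0.0222},{"grip":40,"tx":0,"ty":0,"tz":0,"wx":-0.033,"wy":0.1034,"wz":-0.0222},{"grip":40,"tx":0,"ty":0,"tz":0,"wx":-0.033,"wy":0.1034,"wz":-0.0222},{"grip":40,"tx":0,"ty":0,"tz":0,"wx":-0.033,"wy":0.1034,"wz":-0.0222}]' 40
python3 -m handwheel '[{"grip":40,"tx":0,"ty":0,"tz":0,"wx":-0.033,"wy":0.1034,"wz":-0.0222},{"grip":40,"tx":0,"ty":0,"tz":0,"wx":-0.033,"wy":0.1034,"wz":-0.0222},{"grip":40,"tx":0,"ty":0,"tz":0,"wx":-0.033,"wy":0.1034,"wz":-0.0222},{"grip":40,"tx":0,"ty":0,"tz":0,"wx":-0.033,"wy":0.1034,"wz":-0.0222},{"grip":40,"tx":0,"ty":0,"tz":0,"wx":-0.033,"wy":0.1034,"wz":-0.0222},{"grip":40,"tx":0,"ty":0,"tz":0,"wx":-0.033,"wy":0.1034,"wz":-0.0222},{"grip":40,"tx":0,"ty":0,"tz":0,"wx":-0.033,"wy":0.1034,"wz":-0.0222},{"grip":40,"tx":0,"ty":0,"tz":0,"wx":-0.033,"wy":0.1034,"wz":-0.0222},{"grip":40,"tx":0,"ty":0,"tz":0,"wx":-0.033,"wy":0.1034,"wz":-0.0222},{"grip":40,"tx":0,"ty":0,"tz":0,"wx":0,"wy":0,"wz":0}]' 40
python3 - <<'E'
from fit import *
R=target(-AXW,fdir(EY)); delta(feeder(chute(15.5,9.5,60))[0],R)
overlay("top","B1",(320,165,370,205),16,cblock(17,9,1))
E
```

```text
time_s: 22.8
eef_pos: [518.3, 97.8, 170.8]
ee_rot: [-0.527, 0.727, -0.233, 0.374]
force: [-0.3, 0.7, 0.1]
grip_width: 0.468
time_s: 23.63
eef_pos: [518.7, 97.8, 170.0]
ee_rot: [-0.22, 0.57, -0.423, 0.669]
force: [-0.2, 0.4, -0.3]
grip_width: 0.471
pos [518.7  97.8 170. ] q [ 0.206  0.602  1.35  -0.518  1.54   0.635] t 23.63 F [-0.2  0.4 -0.3] w 0.471
 d in cur tool [ 64.5 151.  113.7]  d in target tool [ 65.2 151.9 112.1]  rotvec [ 0.01  -0.002  0.003] ang 0.01
```

View pics/B1.png

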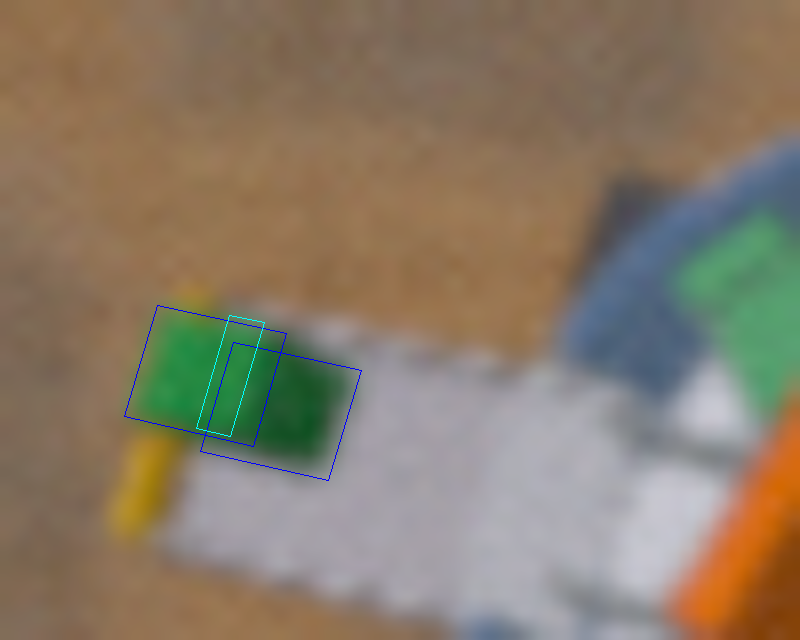

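```bash
python3 -m handwheel '[{"grip":40,"tx":16.3,"ty":15,"tz":28,"wx":0.01,"wy":-0.002,"wz":0.003},{"grip":40,"tx":16.3,"ty":20,"tz":28,"wx":0,"wy":0,"wz":0},{"grip":40,"tx":16.3,"ty":20,"tz":28,"wx":0,"wy":0,"wz":0},{"grip":40,"tx":16.3,"ty":20,"tz":28,"wx":0,"wy":0,"wz":0},{"grip":40,"tx":0,"ty":25,"tz":0,"wx":0,"wy":0,"wz":0},{"grip":40,"tx":0,"ty":25,"tz":0,"wx":0,"wy":0,"wz":0},{"grip":40,"tx":0,"ty":20,"tz":0,"wx":0,"wy":0,"wz":0},{"grip":40,"tx":0,"ty":0,"tz":0,"wx":0,"wy":0,"wz":0}]' 40
python3 - <<'E'
from fit import *
R=target(-AXW,fdir(EY)); delta(feeder(chute(15.5,10.2,13))[0],R)
cap("top","C1",(310,160,370,210),12)
E
```

```text
time_s: 24.35
eef_pos: [581.1, -68.0, 86.0]
ee_rot: [-0.225, 0.571, -0.421, 0.668]
force: [0.7, 0.5, -0.8]
grip_width: 0.469
pos [581.1 -68.   86. ] q [-0.073  0.736  1.355 -0.619  1.281  0.487] t 24.35 F [ 0.7  0.5 -0.8] w 0.469
 d in cur tool [ 0.1 50.6  2.4]  d in target tool [ 0.  50.6  2.2]  rotvec [ 0.003  0.008 -0.   ] ang 0.009
```

View pics/C1.png

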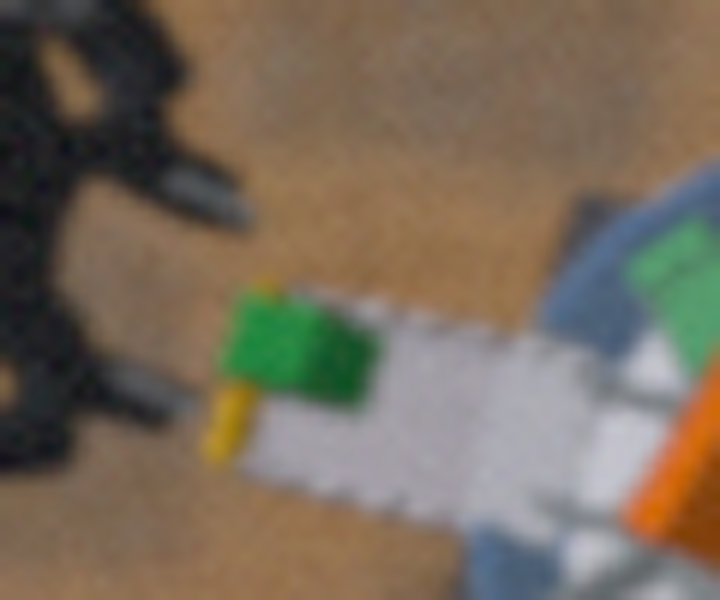

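```bash
python3 -m handwheel '[{"grip":40,"tx":0,"ty":18,"tz":1,"wx":0,"wy":0.008,"wz":0},{"grip":40,"tx":0,"ty":15,"tz":0.5,"wx":0,"wy":0,"wz":0},{"grip":40,"tx":0,"ty":10,"tz":0,"wx":0,"wy":0,"wz":0},{"grip":40,"tx":0,"ty":7,"tz":0,"wx":0,"wy":0,"wz":0},{"grip":40,"tx":0,"ty":0,"tz":0,"wx":0,"wy":0,"wz":0}]' 40
python3 - <<'E'
from fit import *
R=target(-AXW,fdir(EY)); delta(feeder(chute(15.5,10.2,13))[0],R)
cap("top","D1",(310,160,370,210),12)
E
```

```text
time_s: 24.82
eef_pos: [575.8, -94.2, 47.6]
ee_rot: [-0.224, 0.567, -0.421, 0.672]
force: [0.0, -0.2, -0.2]
grip_width: 0.469
pos [575.8 -94.2  47.6] q [-0.116  0.774  1.403 -0.651  1.186  0.522] t 24.82 F [ 0.  -0.2 -0.2] w 0.469
 d in cur tool [ 0.3  4.  -0.8]  d in target tool [ 0.3  4.  -0.8]  rotvec [-0.002 -0.003 -0.001] ang 0.004
```

View pics/D1.png

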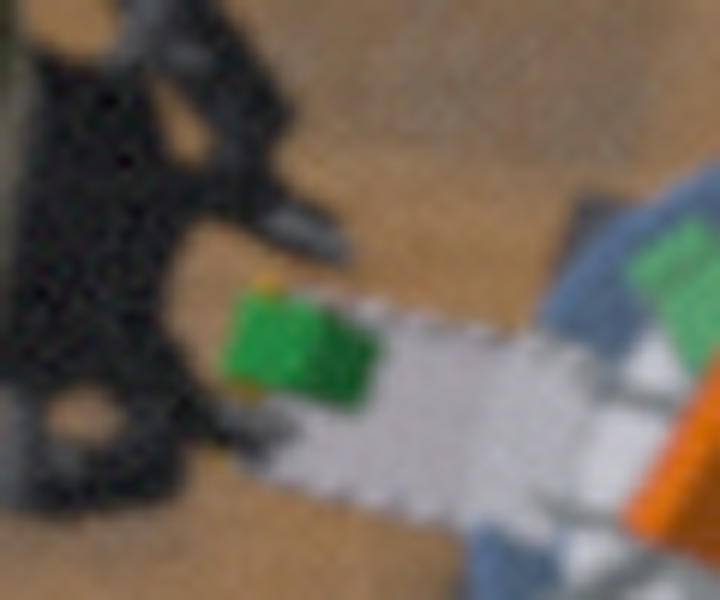

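Straddling well. Go 3 mm deeper, close and lift.

```bash
python3 -m handwheel '[{"grip":40,"tx":0,"ty":3,"tz":-0.5,"wx":0,"wy":0,"wz":0},{"grip":10,"tx":0,"ty":0,"tz":0,"wx":0,"wy":0,"wz":0},{"grip":10,"tx":0,"ty":0,"tz":0,"wx":0,"wy":0,"wz":0},{"grip":10,"tx":0,"ty":0,"tz":0,"wx":0,"wy":0,"wz":0},{"grip":10,"tx":0,"ty":0,"tz":0,"wx":0,"wy":0,"wz":0},{"grip":10,"tx":0,"ty":0,"tz":0,"wx":0,"wy":0,"wz":0}]' 50
python3 - <<'E'
from fit import *
R=target(-AXW,fdir(EY)); delta(feeder(chute(15.5,10.2,13))[0],R)
E
python3 -m handwheel '[{"grip":10,"tx":0,"ty":-6,"tz":0,"wx":0,"wy":0,"wz":0},{"grip":10,"tx":0,"ty":-10,"tz":0,"wx":0,"wy":0,"wz":0},{"grip":10,"tx":0,"ty":-20,"tz":0,"wx":0,"wy":0,"wz":0},{"grip":10,"tx":0,"ty":-25,"tz":0,"wx":0,"wy":0,"wz":0},{"grip":10,"tx":0,"ty":-25,"tz":0,"wx":0,"wy":0,"wz":0},{"grip":10,"tx":0,"ty":-25,"tz":0,"wx":0,"wy":0,"wz":0},{"grip":10,"tx":0,"ty":-20,"tz":0,"wx":0,"wy":0,"wz":0},{"grip":10,"tx":0,"ty":0,"tz":0,"wx":0,"wy":0,"wz":0}]' 70
python3 - <<'E'
from fit import *
fit([("top",(292,160,325,186)),("scene",(322,175,345,197))],1,[1,13,0,0,0])
overlay("top","E1",(290,150,340,200),14,held(1,13,1))
overlay("scene","E2",(300,160,350,210),14,held(1,13,1))
R=tr_R(True); delta(tcp_for(-28,60,(2,13,0),R),R)
E
```

```text
time_s: 25.37
eef_pos: [575.4, -95.3, 45.8]
ee_rot: [-0.225, 0.566, -0.42, 0.672]
force: [0.7, 3.1, 4.4]
grip_width: 0.24
pos [575.4 -95.3  45.8] q [-0.117  0.775  1.407 -0.653  1.18   0.525] t 25.37 F [0.7 3.1 4.4] w 0.24
 d in cur tool [ 0.3  1.8 -0.8]  d in target tool [ 0.3  1.8 -0.8]  rotvec [-0.003 -0.004 -0.001] ang 0.006
time_s: 26.03
eef_pos: [599.6, -22.0, 156.5]
ee_rot: [-0.227, 0.565, -0.419, 0.674]
force: [0.1, 0.2, 0.5]
grip_width: 0.235
fit [1.010e+00 1.426e+01 4.900e-01 1.400e-01 1.000e-02] cost 25.040091807830507 14.287938462650182
top [ 1.  14.3  0.5  0.1  0. ] 9.72 area 104.9 123.1
scene [ 1.  14.3  0.5  0.1  0. ] 3.95 area 72.9 83.5
pos [597.2 -24.6 151.4] q [-0.003  0.702  1.227 -0.582  1.448  0.458] t 26.23 F [ 0.8 -0.2 -0.8] w 0.238
 d in cur tool [-111.8   11.  -148.2]  d in target tool [ 108.3   73.4 -132.2]  rotvec [-0.37   1.169  0.532] ang 1.336
```

View pics/E1.png

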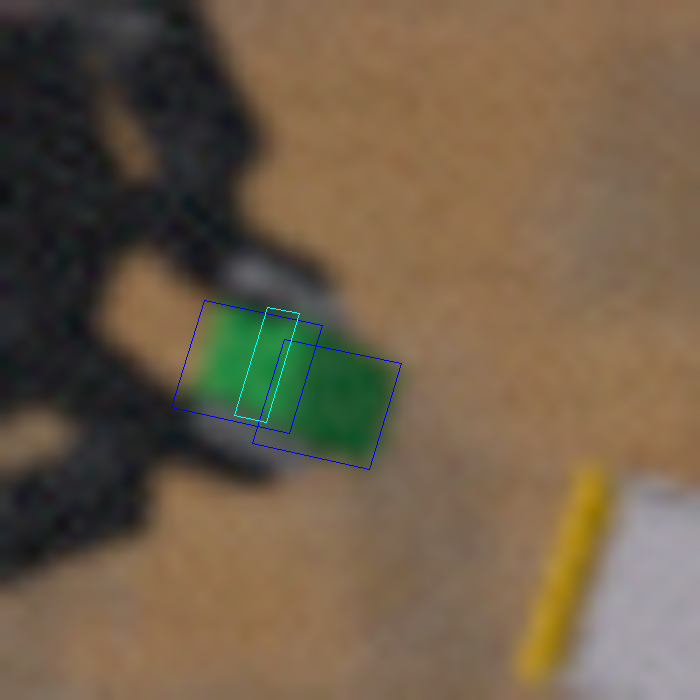

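View pics/E2.png

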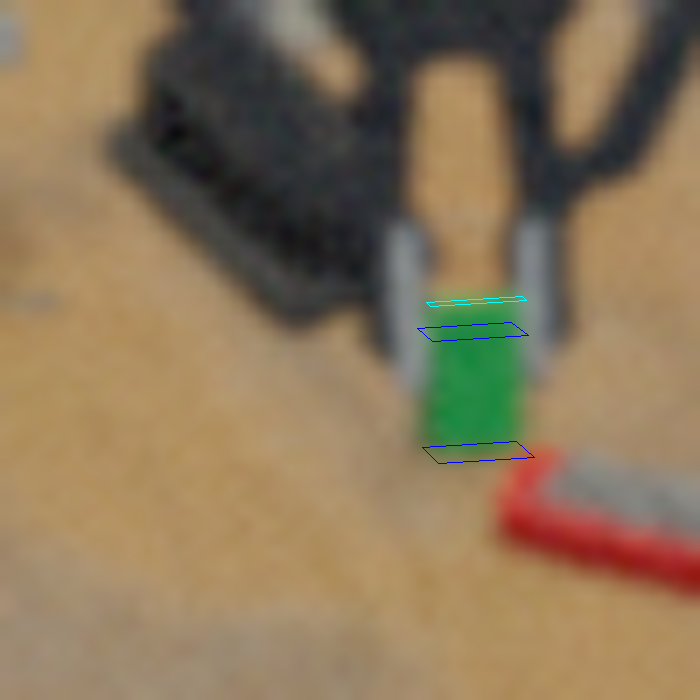

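Block_b is held square, lug at the uphill side. Rotate to vertical with the lug toward the tray's yellow edge.

```bash
python3 -m handwheel '[{"grip":10,"tx":0,"ty":-5,"tz":0,"wx":-0.0308,"wy":0.0974,"wz":0.0443},{"grip":10,"tx":0,"ty":0,"tz":0,"wx":-0.0308,"wy":0.0974,"wz":0.0443},{"grip":10,"tx":0,"ty":0,"tz":0,"wx":-0.0308,"wy":0.0974,"wz":0.0443},{"grip":10,"tx":0,"ty":0,"tz":0,"wx":-0.0308,"wy":0.0974,"wz":0.0443},{"grip":10,"tx":0,"ty":0,"tz":0,"wx":-0.0308,"wy":0.0974,"wz":0.0443},{"grip":10,"tx":0,"ty":0,"tz":0,"wx":-0.0308,"wy":0.0974,"wz":0.0443}]' 70
python3 -m handwheel '[{"grip":10,"tx":0,"ty":0,"tz":0,"wx":-0.0308,"wy":0.0974,"wz":0.0443},{"grip":10,"tx":0,"ty":0,"tz":0,"wx":-0.0308,"wy":0.0974,"wz":0.0443},{"grip":10,"tx":0,"ty":0,"tz":0,"wx":-0.0308,"wy":0.0974,"wz":0.0443},{"grip":10,"tx":0,"ty":0,"tz":0,"wx":-0.0308,"wy":0.0974,"wz":0.0443},{"grip":10,"tx":0,"ty":0,"tz":0,"wx":-0.0308,"wy":0.0974,"wz":0.0443},{"grip":10,"tx":0,"ty":0,"tz":0,"wx":-0.0308,"wy":0.0974,"wz":0.0443},{"grip":10,"tx":0,"ty":0,"tz":0,"wx":0,"wy":0,"wz":0}]' 70
python3 - <<'E'
from fit import *
R=tr_R(True); delta(tcp_for(-28,50,(1.5,14.5,0),R),R)
E
```

```text
time_s: 26.73
eef_pos: [598.3, -22.1, 155.5]
ee_rot: [-0.126, 0.306, -0.598, 0.73]
force: [0.8, -0.4, 0.1]
grip_width: 0.235
time_s: 27.32
eef_pos: [597.6, -22.8, 155.8]
ee_rot: [0.014, -0.014, 0.707, -0.707]
force: [-0.2, -0.9, 0.3]
grip_width: 0.243
pos [597.6 -22.8 155.8] q [-2.340e-01  5.350e-01  1.371e+00  1.000e-03  1.234e+00  1.297e+00] t 27.32 F [-0.2 -0.9  0.3] w 0.243
 d in cur tool [ 110.1   86.3 -129.8]  d in target tool [ 109.3   86.3 -130.4]  rotvec [ 0.001 -0.006 -0.001] ang 0.006
```

```bash
python3 -m handwheel '[{"grip":10,"tx":22,"ty":5,"tz":-26,"wx":0,"wy":-0.006,"wz":0},{"grip":10,"tx":22,"ty":10,"tz":-26,"wx":0,"wy":0,"wz":0},{"grip":10,"tx":22,"ty":10,"tz":-26,"wx":0,"wy":0,"wz":0},{"grip":10,"tx":22,"ty":10,"tz":-26,"wx":0,"wy":0,"wz":0},{"grip":10,"tx":22,"ty":10,"tz":-26,"wx":0,"wy":0,"wz":0},{"grip":10,"tx":0,"ty":25,"tz":0,"wx":0,"wy":0,"wz":0},{"grip":10,"tx":0,"ty":20,"tz":0,"wx":0,"wy":0,"wz":0},{"grip":10,"tx":0,"ty":10,"tz":0,"wx":0,"wy":0,"wz":0},{"grip":10,"tx":0,"ty":0,"tz":0,"wx":0,"wy":0,"wz":0}]' 70
python3 - <<'E'
from fit import *
R=tr_R(True); delta(tcp_for(-28,0,(1.5,14.5,0),R),R)
bay=[(tray([[a,y+b,13] for a,b in((21,17),(21,-17),(-21,-17),(-21,17))]),(0,0,255)) for y in(-28,28)]
overlay("scene","F2",(250,165,310,215),13,held(1.5,14.5,1)+bay)
cap("top","F1",(230,190,300,245),11)
E
```

```text
time_s: 28.07
eef_pos: [481.3, 102.7, 54.3]
ee_rot: [-0.018, 0.02, -0.706, 0.707]
force: [0.6, -0.0, -0.4]
grip_width: 0.242
pos [481.3 102.7  54.3] q [-0.028  0.467  1.795 -0.002  0.882  1.491] t 28.07 F [ 0.6 -0.  -0.4] w 0.242
 d in cur tool [-1.3 34.8  0.1]  d in target tool [-1.2 34.8  0.1]  rotvec [-0.001  0.008  0.003] ang 0.009
```

View pics/F2.png

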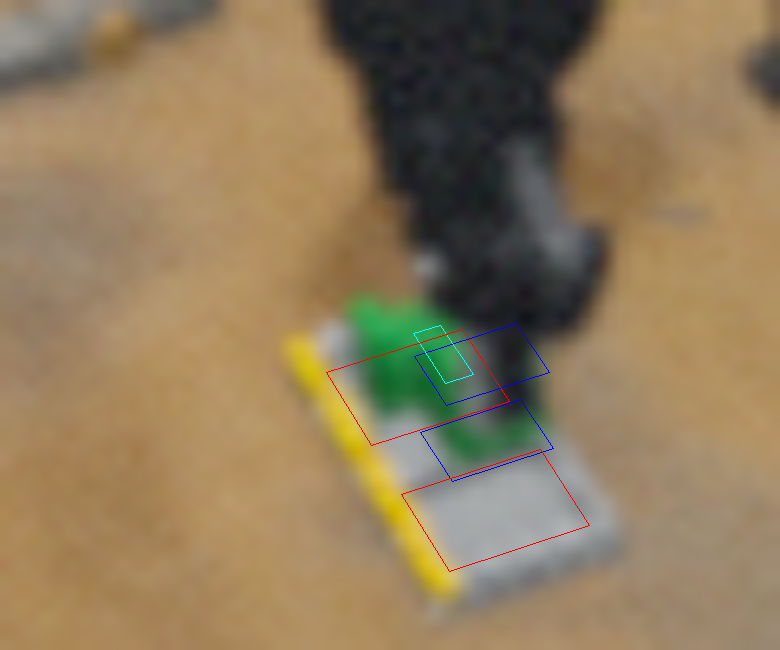

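View pics/F1.png

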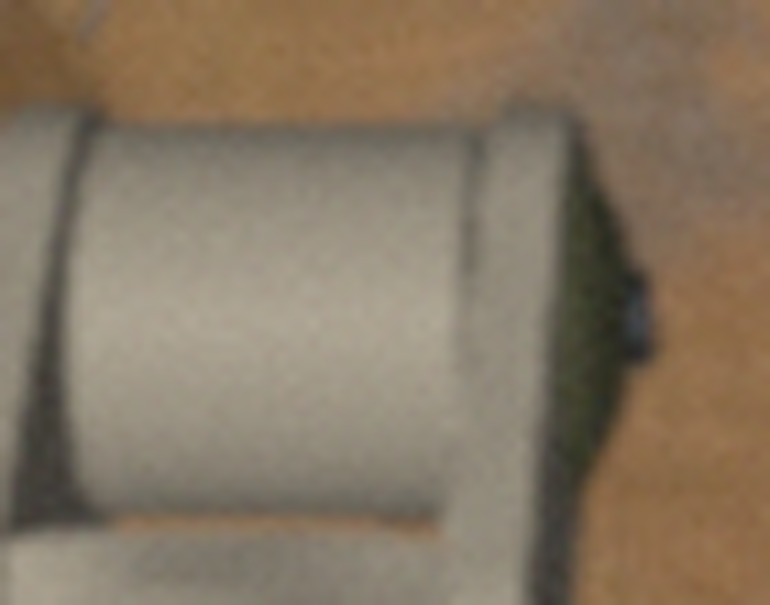

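```bash
python3 -m handwheel '[{"grip":10,"tx":0,"ty":10,"tz":3.5,"wx":0,"wy":0.008,"wz":0.002},{"grip":10,"tx":0,"ty":10,"tz":0,"wx":0,"wy":0,"wz":0},{"grip":10,"tx":0,"ty":4,"tz":0,"wx":0,"wy":0,"wz":0},{"grip":10,"tx":0,"ty":0,"tz":0,"wx":0,"wy":0,"wz":0}]' 70
python3 - <<'E'
from fit import *
R=tr_R(True); delta(tcp_for(-28,0,(1.5,14.5,0),R),R)
bay=[(tray([[a,y+b,13] for a,b in((21,17),(21,-17),(-21,-17),(-21,17))]),(0,0,255)) for y in(-28,)]
cap("scene","G2",(270,180,305,215),20)
overlay("scene","G3",(270,180,305,215),20,held(1.5,14.5,1)+bay)
E
```

```text
time_s: 28.5
eef_pos: [482.6, 99.2, 31.9]
ee_rot: [-0.016, 0.014, -0.707, 0.707]
force: [0.6, 0.4, -0.5]
grip_width: 0.234
pos [482.6  99.2  31.9] q [-3.500e-02  5.050e-01  1.811e+00 -1.000e-03  8.230e-01  1.493e+00] t 28.5 F [ 0.6  0.4 -0.5] w 0.234
 d in cur tool [-0.1 12.4 -3.4]  d in target tool [-0.1 12.4 -3.3]  rotvec [-0.001 -0.001 -0.003] ang 0.003
```

View pics/G2.png

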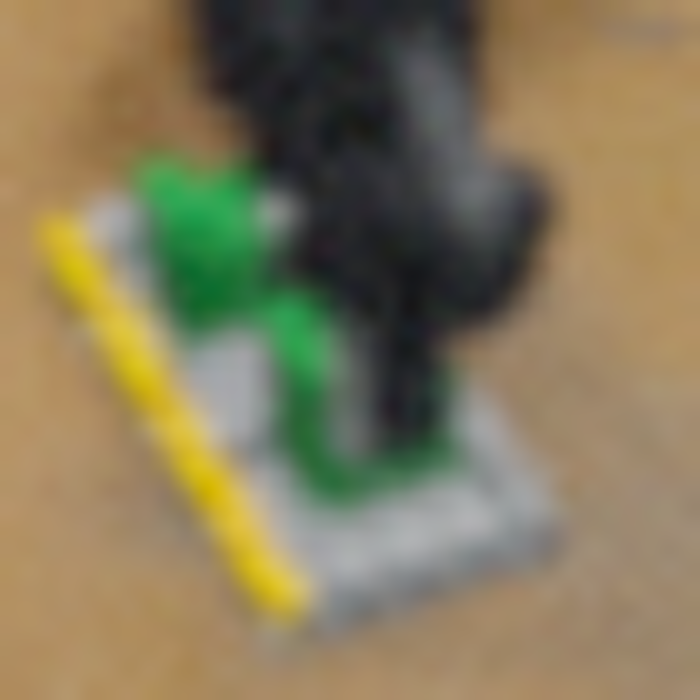

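View pics/G3.png

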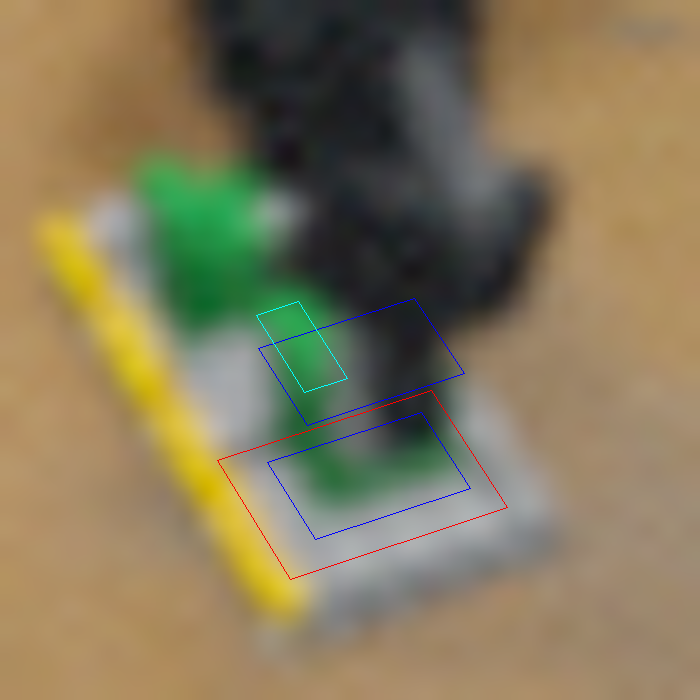

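Bay centres look like ±30 mm (the left-wall shadow lines in the top crop are 61 mm apart). Kinematics has block_b centred, while the scene view suggests it's a bit far in +x/+y. Compromise: 2 mm toward −x, 1.5 mm toward −y, then lower with a force check.

```bash
python3 -m handwheel '[{"grip":10,"tx":2,"ty":3,"tz":1.5,"wx":0,"wy":0,"wz":0},{"grip":10,"tx":0,"ty":2,"tz":0,"wx":0,"wy":0,"wz":0},{"grip":10,"tx":0,"ty":0,"tz":0,"wx":0,"wy":0,"wz":0}]' 70
python3 -m handwheel '[{"grip":10,"tx":0,"ty":2,"tz":0,"wx":0,"wy":0,"wz":0},{"grip":10,"tx":0,"ty":0,"tz":0,"wx":0,"wy":0,"wz":0}]' 70
python3 - <<'E'
from fit import *
R=tr_R(True); delta(tcp_for(-30,0,(1.5,14.5,0),R),R)
cap("scene","H2",(270,180,305,215),20)
E
```

```text
time_s: 28.85
eef_pos: [480.7, 97.7, 27.2]
ee_rot: [-0.017, 0.014, -0.707, 0.707]
force: [-0.5, 0.1, 0.4]
grip_width: 0.239
time_s: 29.02
eef_pos: [480.8, 97.8, 25.2]
ee_rot: [-0.017, 0.014, -0.707, 0.707]
force: [0.5, -1.0, -0.3]
grip_width: 0.235
pos [480.8  97.8  25.2] q [-3.800e-02  5.140e-01  1.821e+00 -1.000e-03  8.030e-01  1.489e+00] t 29.02 F [ 0.5 -1.  -0.3] w 0.235
 d in cur tool [-1.9  5.7 -2.8]  d in target tool [-1.9  5.7 -2.8]  rotvec [-0.001 -0.002 -0.004] ang 0.004
```

View pics/H2.png

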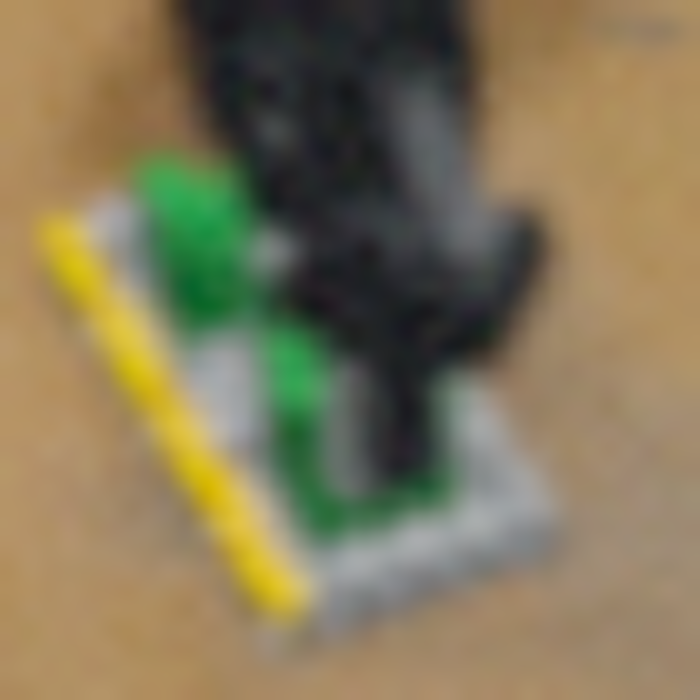

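No contact force with the underside already below the wall tops, so it's inside the bay. Continue to the floor.

```bash
python3 -m handwheel '[{"grip":10,"tx":0,"ty":2,"tz":0,"wx":0,"wy":0,"wz":0},{"grip":10,"tx":0,"ty":2,"tz":0,"wx":0,"wy":0,"wz":0},{"grip":10,"tx":0,"ty":0,"tz":0,"wx":0,"wy":0,"wz":0}]' 70
python3 -m handwheel '[{"grip":10,"tx":0,"ty":1.5,"tz":0,"wx":0,"wy":0,"wz":0},{"grip":10,"tx":0,"ty":0,"tz":0,"wx":0,"wy":0,"wz":0}]' 70
```

```text
time_s: 29.32
eef_pos: [480.8, 97.8, 21.0]
ee_rot: [-0.017, 0.014, -0.707, 0.707]
force: [-0.3, 0.2, -0.4]
grip_width: 0.235
time_s: 29.48
eef_pos: [481.0, 97.7, 19.8]
ee_rot: [-0.017, 0.014, -0.707, 0.707]
force: [1.0, 0.4, 0.0]
grip_width: 0.239
```

```bash
python3 -m handwheel '[{"grip":10,"tx":0,"ty":1.5,"tz":0,"wx":0,"wy":0,"wz":0},{"grip":10,"tx":0,"ty":0,"tz":0,"wx":0,"wy":0,"wz":0}]' 70
python3 -m handwheel '[{"grip":10,"tx":0,"ty":1,"tz":0,"wx":0,"wy":0,"wz":0},{"grip":10,"tx":0,"ty":0,"tz":0,"wx":0,"wy":0,"wz":0}]' 70
```

```text
time_s: 29.65
eef_pos: [481.1, 97.8, 19.6]
ee_rot: [-0.017, 0.014, -0.707, 0.707]
force: [-6.3, 0.0, 16.5]
grip_width: 0.241
time_s: 29.82
eef_pos: [481.2, 97.8, 19.6]
ee_rot: [-0.017, 0.014, -0.707, 0.707]
force: [-10.5, -1.1, 28.7]
grip_width: 0.237
```

Floor contact at TCP z = 19.6, as expected. Release and retreat.

```bash
python3 -m handwheel '[{"grip":10,"tx":0,"ty":-1.5,"tz":0,"wx":0,"wy":0,"wz":0},{"grip":32,"tx":0,"ty":0,"tz":0,"wx":0,"wy":0,"wz":0},{"grip":32,"tx":0,"ty":0,"tz":0,"wx":0,"wy":0,"wz":0},{"grip":32,"tx":0,"ty":0,"tz":0,"wx":0,"wy":0,"wz":0},{"grip":32,"tx":0,"ty":-8,"tz":0,"wx":0,"wy":0,"wz":0},{"grip":32,"tx":0,"ty":-25,"tz":0,"wx":0,"wy":0,"wz":0},{"grip":32,"tx":0,"ty":-40,"tz":0,"wx":0,"wy":0,"wz":0},{"grip":32,"tx":0,"ty":-40,"tz":0,"wx":0,"wy":0,"wz":0},{"grip":32,"tx":0,"ty":-40,"tz":40,"wx":0,"wy":0,"wz":0},{"grip":32,"tx":0,"ty":0,"tz":40,"wx":0,"wy":0,"wz":0}]' 40
python3 -m handwheel '[{"grip":32,"tx":0,"ty":0,"tz":40,"wx":0,"wy":0,"wz":0},{"grip":32,"tx":0,"ty":0,"tz":40,"wx":0,"wy":0,"wz":0},{"grip":32,"tx":0,"ty":0,"tz":40,"wx":0,"wy":0,"wz":0},{"grip":32,"tx":0,"ty":0,"tz":40,"wx":0,"wy":0,"wz":0},{"grip":32,"tx":0,"ty":0,"tz":0,"wx":0,"wy":0,"wz":0}]' 40
python3 - <<'E'
from fit import *
cap("scene","I2",(265,175,310,215),16)
cap("top","I1",(235,195,295,245),12)
cap("top","I3")
E
```

```text
time_s: 30.65
eef_pos: [485.7, 29.0, 167.7]
ee_rot: [-0.022, 0.012, -0.706, 0.708]
force: [1.1, -0.5, 0.8]
grip_width: 0.373
time_s: 31.07
eef_pos: [490.4, -137.3, 162.0]
ee_rot: [-0.015, 0.012, -0.706, 0.708]
force: [0.6, 0.6, -0.2]
grip_width: 0.368
```

View pics/I2.png

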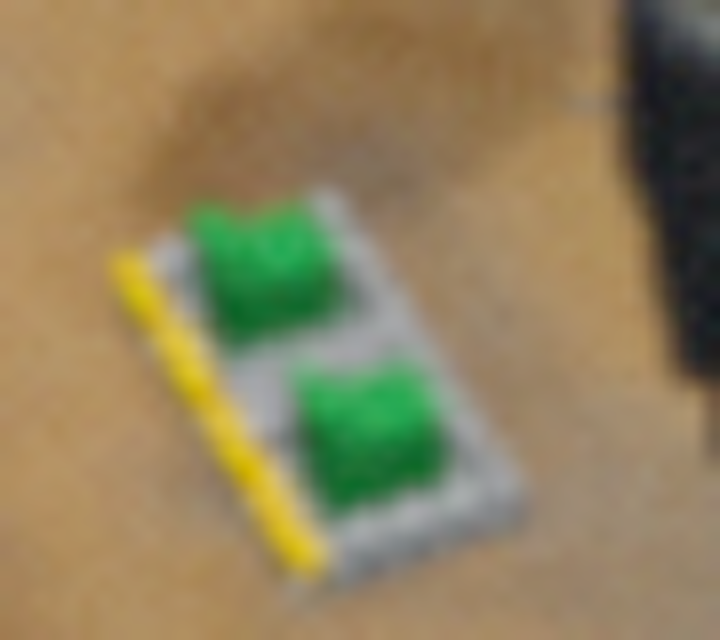

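View pics/I1.png

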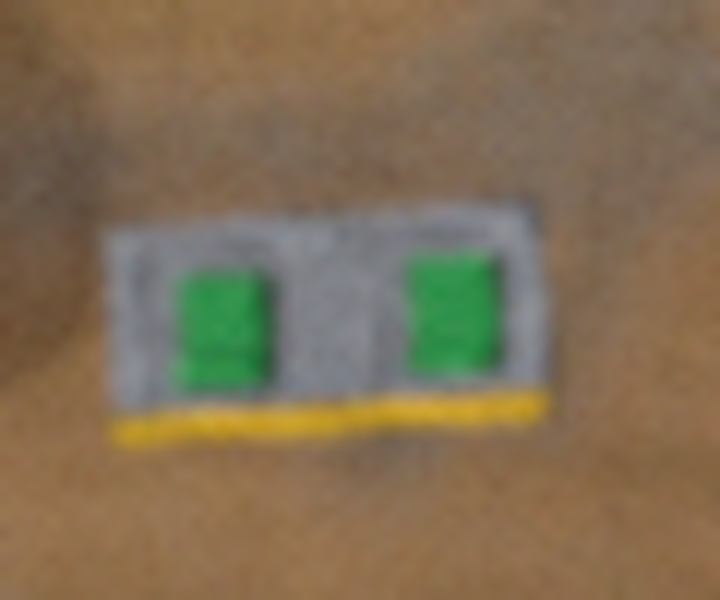

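View pics/I3.png

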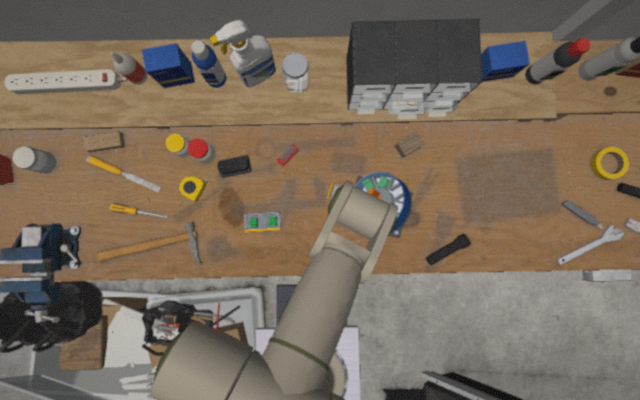

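Both blocks sit in their bays, lugs toward the yellow edge. Move the arm clear of the drum, then run an overlay check on flatness and position and recheck the drum.

```bash
python3 -m handwheel '[{"grip":32,"tx":0,"ty":-40,"tz":0,"wx":0,"wy":0,"wz":0},{"grip":32,"tx":0,"ty":-40,"tz":-30,"wx":0,"wy":0,"wz":0},{"grip":32,"tx":30,"ty":-30,"tz":-30,"wx":0,"wy":0,"wz":0},{"grip":32,"tx":35,"ty":0,"tz":0,"wx":0,"wy":0,"wz":0},{"grip":32,"tx":35,"ty":0,"tz":0,"wx":0,"wy":0,"wz":0},{"grip":32,"tx":35,"ty":0,"tz":0,"wx":0,"wy":0,"wz":0},{"grip":32,"tx":0,"ty":0,"tz":0,"wx":0,"wy":0,"wz":0}]' 40
python3 - <<'E'
from fit import *
def blk(y,x=0,z=5):
    q=((15,11),(15,-11),(-15,-11),(-15,11))
    return [(tray([[x+a,y+b,z] for a,b in q]),(255,0,0)),(tray([[x+a,y+b,z+28] for a,b in q]),(255,0,0)),(tray([[x-a,y+b,z+36] for a,b in((15,11),(15,-11),(7,-11),(7,11))]),(255,255,0))]
m=blk(26)+blk(-33)
overlay("scene","J2",(265,175,310,215),16,m)
overlay("top","J1",(235,195,295,245),12,m)
cap("top","J3",(320,160,420,245),8)
# blockwise fit in world: params x,y,z,roll,pitch in tray frame
from scipy.optimize import minimize
T=eyes.capture("top");S=eyes.capture("scene")
def green_roi(c,ctr,w): 
    u,v=proj(c,ctr)[0]; return tuple(int(t) for t in (u-w,v-w,u+w,v+w))
for name,y0 in(("a",26),("b",-33)):
    ctr=tray([[0,y0,20]])
    D=[(c,green_roi(c,ctr,9)) for c in(T,S)]
    def W(p,off):
        R=Ro.from_euler('xyz',[p[2],p[3],p[4]]+[])
        return [tray(np.array([p[0],p[1],5])+[0,0,0]+R.apply(np.array(P,float))+np.r_[off,0]) for P in body(-1)]
    def cost(q):
        return ((render(T,W(q[:5],[0,0]),D[0][1])-green(T,D[0][1]))**2).sum()+((render(S,W(q[:5],q[5:7]),D[1][1])-green(S,D[1][1]))**2).sum()
    x0=np.array([0,y0,0,0,0,0,3.])
    r=minimize(cost,x0,method='Nelder-Mead',options=dict(initial_simplex=x0+np.vstack([np.zeros(7),np.diag([3,3,.1,.1,.1,3,3])]),maxiter=900,xatol=.02,fatol=.01))
    print(name,r.x.round(3),r.fun)
E
```

```text
time_s: 31.8
eef_pos: [354.9, -85.8, 258.5]
ee_rot: [-0.017, 0.015, -0.707, 0.707]
force: [-0.6, -0.6, -0.1]
grip_width: 0.375
a [ 1.314 27.776  0.187 -0.034 -0.192  0.954  9.252] 31.163678939165628
b [ 1.1370e+00 -3.2586e+01  1.1400e-01 -2.0000e-02 -1.9300e-01  8.3500e-01
  9.1590e+00] 21.90867968511128
```

View pics/J2.png

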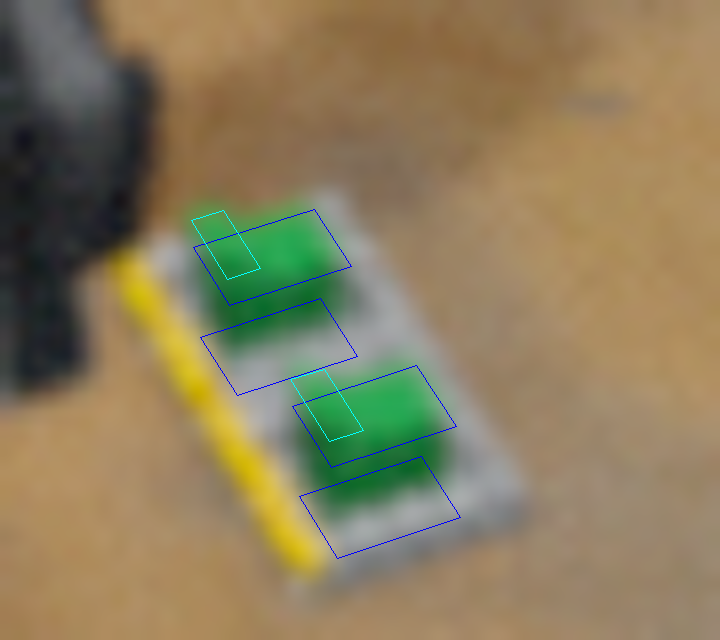

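View pics/J1.png

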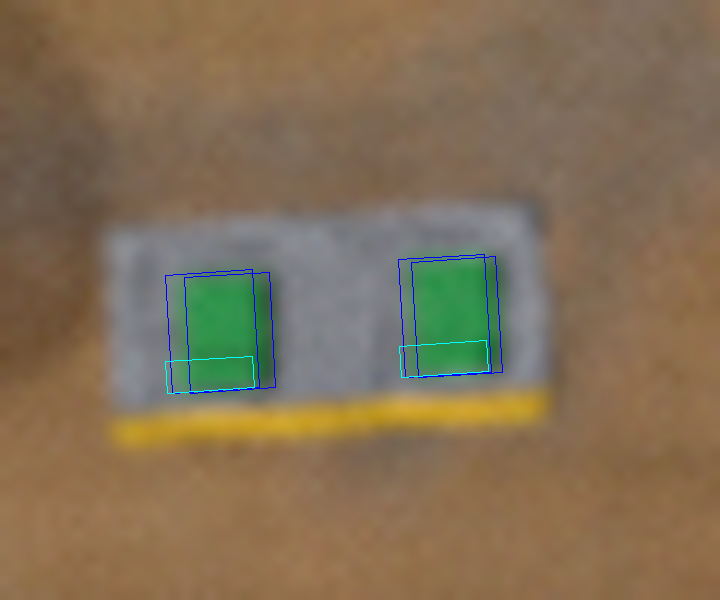

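View pics/J3.png

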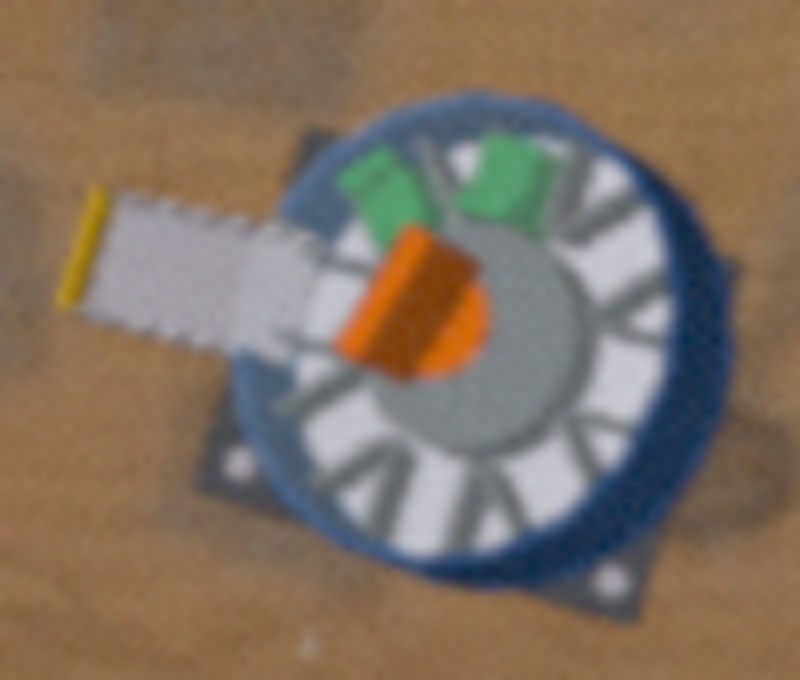

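Top view: both blocks match the upright, flat overlay within about 2 mm. Blocks c and d are still in the drum at (385,195) and (505,175), the chute is empty, and nothing touches the robot. The automatic fit's small roll values come from the tray walls hiding the blocks' feet in the scene view, so I discount them: the floor contact heights (18.7 and 19.6) match the grasp heights. Handing in.

```bash
python3 -c "
from rig import ctrl,sense
print(ctrl.finish_job()); print(sense()['time_s'])"
```

```text
the job is handed in; nothing more can be done
None
the job is handed in; nothing more can be done
```

I turned the drum slowly by its grip to about 1.25 rad in a single grasp. block_a came to rest at the chute stop during a pause at about 0.5 rad; block_b was turned out after that. I then set block_a in the left bay and block_b in the right bay, both with the lug end toward the yellow edge, and handed the job in at about 32 s. No verdict was reported.

**Last checks that agreed:**
- **Blocks in the tray:** from the top view both are upright on the bay floor. They sit within about 6 mm of the bay centres, a little toward −y, and each touched the floor at the expected height.
- **Drum and chute:** block_c and block_d are still in the drum, and the chute is empty.
- **Bystanders:** the tape measure, sanding block, key set and torch look unmoved.
- **Robot:** it is clear of everything, with near-zero force.

**Checks that disagreed:**
- **Camera offset:** the scene camera placed things about 3–5 mm farther in +y than the top camera and the arm's own position.
- **Possible tilt:** an automatic fit of the block outlines gave a roll of 0.11–0.19 rad, above the 0.08 limit. I put this down to the tray walls hiding the blocks' feet, because the top view and the contact heights point to flat placement.

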